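Press the lids on the take-away boxes

ROBOT

A 6-joint arm with a two-finger parallel gripper is mounted at the origin on the work surface. World frame = base frame: x ahead of the robot, y to its left, z up, the work surface at z = 0. Lengths are in m, angles in rad, forces in N, time in s.
With the tool pointing down it reaches from about 0.375 to 0.9 m from the base axis. Payload 3.1 kg.
Tool frame: the origin (TCP) lies midway between the tips of the shut fingers; the grasp point (between the pads) lies robot.tcp_to_grasp behind it (robot.tcp_to_grasp is the distance from the TCP to the grasp point, in m); z points along the fingers, y is the direction in which the jaws open and shut (so a half turn about z gives the same grasp; the last joint's range is limited). The gripper opens to 87 mm and grips with 3 to 60 N. Pads are 19 mm wide; open, the fingers measure 117 mm over their backs; the gripper's body (75 mm by 190 mm) begins 51 mm behind the grasp point.
Start: joints at [1.079, 0.527, 1.433, -0, 1.181, -0.178], TCP at [0.192, 0.595, 0.223] pointing down, gripper open.
Joint ranges: [-3.08, 3.08], [-0.75, 2.2], [0.22, 2.44], [-1.43, 4.57], [0, 2.65], [-2.85, 2.85]. Speed limits (rad/s): [2.79, 2.79, 3.14, 3.14, 3.14, 3.14].

INTERFACE

Orientations are given as a unit quaternion [x, y, z, w].
In Python, from rig import robot, cams, nets gives the robot as it stands. The module is installed in compiled form; this text tells all that it offers.
- The arm moves only by the tool play_rows, never from a script. Its argument "commands" is a list of rows, each an object of numbers: "x", "y", "z": the shift along the tool's x, y, z in mm; "spin": the turn about the tool's z in rad. In form: [{"x": .., "y": .., "z": .., "spin": ..}, ...]. A call has 1 to 8 rows; each row shifts and turns the pose as measured when the row begins, along the tool's axes as they then stand; what a row does not reach is not made up. A row lasts 1/10 s, in which the tool goes at most 50 mm and 8.59 degrees, less where a joint would pass 70% of its speed; a pose out of reach is approached as far as the arm can. A call is refused whole if a number of a shift passes 50 or a number of a turn 0.15, either way. A call with a gripper value outside its range is refused whole. "grip" is the opening, from 0 (shut) to 1 (fully open), set as the call begins (left out, the last holds). The fingers move at their own pace and stop on an object; "newtons" is the grip in N (left out, the last holds). Time passes only in rows, so rows that do not move let the fingers close. It gives the time, the measured TCP pose, the force and the opening at its end, in the units of the state.
- robot.get_obs(): the state, without advancing time (a new reading comes with each control period).
- cams.camera(name): name is "scene" or "side" or "wrist"; returns a dict with "img" (420x560x3 uint8, red, green, blue), "fx", "fy", "cx", "cy" (pixels), "k1" (the pictures are not rectified: a ray, as slopes to the right and down, at radius r is drawn at 1 + k1 r^2 times it, then the intrinsics apply), "world_to_cam" (4x4, takes a point from world to camera coordinates); the wrist camera has in their place "mount" (4x4, takes a point from camera to tool coordinates, whose origin is the TCP and whose axes are the flange's). Camera axes: x right, y up, looking along -z (the intrinsics and any distortion apply to the point x, -y, -z); pixel columns grow to the right and rows downward; lengths in m; the calibration is good to about 2 mm. A picture is of the moment at which its call begins: read the wrist's pose just before it. There is no depth.
- robot.hand_in(): hands the job in, once; it reports no verdict.
Trained networks look in a picture, given as the dict that the camera call returned (one of the last four; its "shot" number tells which), for a name from the list of things; names that differ only in an ending like _2 or _b are one class to them, and where a whole thing is asked for, a point or a joint stands for the part that bears it (a point fixed in the world has none). Each returns a list of dicts, best first, with "conf" (0 to 1); they miss things now and then, are a little off and sometimes report something else, mostly with a low value. They report only what shows in the picture. A call takes as long as a camera call.
- nets.outline_of(picture, name): "region" (420x560 bool, what is visible of it) and "pixel" ([column, row] in pixels, amid what is visible of it).
The state is a dict: "time": time; "q": joint angles; "joint_velocities": joint speeds; "joint_torque": joint torques, N m; "position": TCP position; "tool_rot": TCP orientation; "ft_force": force on the tool from outside, world axes, zero at the start; "moment": the same for the moment, N m; "grip_width": finger opening in m.
Only numpy, scipy, OpenCV 4.12 (cv2) and the standard library are available. Lean on these libraries where they do the work, as an engineer would, in place of code of your own. Each camera call takes 0.05 s, during which the arm holds its last target.

TASK

Close the waiting dumpling boxes in the lid press: set the lever to the green mark, stand the boxes on the infeed deck against the fence, and feed them under the roller with the push stick held in the gripper (never with the gripper itself on a box that is under the roller), kept tight against the fence, until all of them stand clear of the roller in a row along the outfeed fence with their lids shut. Then lay the push stick flat on its rubber mat, swing the lever back until the roller is fully raised, and set all the boxes upright in the steel display tray, side by side on its floor. Leave the steamer, the sauce bottle and the saucer where they are.

Things in the scene. Friction and masses are not known exactly. Their poses are not given: they have to be found in the camera images.
- press: Lid press, fixed, a little turned. White deck 720 mm long (y), 107 wide, top 45 mm above worktop; steel fence 18 mm high on its far edge. Origin: worktop level, below the fence face, under the lowered roller's axis; x points away from the robot through the fence (deck from x = -95 mm to the fence face x = 0), z up. Boxes are fed towards -y: infeed y = 0 to 360 mm, outfeed 0 to -360.
- roller_low (a point): Point on the deck at the fence face (press x = 0, y = 0, z = 45 mm) under the lowered roller. The grey rubber roller, 40 mm across, on a 60 mm arm opposite the handle, reaches over the deck from x = -4 to -60 mm. At the green mark its underside is lowest, 48.5 mm above the deck at y = 0; raised, it is 28 mm higher and 50 mm towards +y. Its arm (x = 6 to 18 mm) ends at the hub.
- tower_top (a point): Centre of the top of the white tower behind the fence that carries lever and roller, 192 mm above the worktop; the tower covers press x = 18 to 78 mm, y = -25 to 25 mm. Keep the gripper's body clear of it.
- lever (a joint): Press lever's angle, rad: 0 = roller fully raised, at its stop (white mark, handle leaning 57 degrees towards the outfeed, -y); 1.0 = pressing (green mark on the steel quadrant, handle upright); 1.45 = far stop, cleaning position, roller too high again. It stays where it is left (friction, about 9 N at the knob).
- lever_knob (a point): Centre of the black ball knob, 32 mm across, at the end of the lever, 115 mm from the hinge axis, in the plane press x = 90 mm.
- lever_hinge (a point): Point on the lever's hinge axis in the plane of the handle, 173.5 mm above the worktop; the axis runs along the press's x, the handle swings in the y-z plane: knob = hinge + 115 mm * (-sin(1 - angle) along y, cos(1 - angle) up).
- stick: Blue push stick, black grip band, 170 g, loose. Origin: under the middle of the band, on the underside. Straight bar 26 mm wide (x), 34 high, from y = -142 to 45 mm; gripped across x. At its -y end a heel plate across it, x = -37 to 20 mm, 34 high. In use its y lies along the press's y, bar in line with the boxes' middle. It starts on the mat, heel roughly towards world -y.
- stick_heel (a point): Centre line of the heel's flat pushing face, 150 mm ahead (-y) of the stick's origin, 17 mm above the underside. On the robot's side a cheek 6 mm thick runs 25 mm further forward, inner face at stick x = -31 mm, to lie along a box's side and keep it to the fence (3 mm play).
- stick_mid (a point): Middle of the push stick's length (heel tip to tail 220 mm), on the underside, 65 mm ahead (-y) of its origin.
- mat: Thin black rubber mat, the push stick's place, fixed, 100 mm (x) by 230 mm (y), 3 mm thick; origin under its centre.
- tray_in (a point): Centre of the inner floor of the steel display tray, fixed, inside 164 mm (x) by 324 mm (y), floor 3 mm above the worktop, rim 10 mm above the worktop; axes along the tray's sides.
- board: Thin green board on which the boxes wait, fixed, 150 mm (x) by 310 mm (y), 4 mm thick; origin under its centre.
- steamer: Small bamboo steamer, 128 mm across, 80 mm high, a bystander; origin under its centre.
- soy: Amber sauce bottle with a red cap, 56 mm across, 115 mm high, a bystander; origin under its centre.
- saucer: Steel saucer with three dumplings, 110 mm across, a bystander; origin under its centre.
- box_a: Clear take-away box with yellow dumplings, about 220 g, loose, may be absent. Tub 56 mm wide (x) by 84 mm long (y) by 44 mm high; the lid, 4 mm in from the tub's sides all round, stands with its top 54 mm above the underside when loose, 48 mm when shut. Origin: centre of the underside; z up. Against the fence: press x = -28 mm.
- lid_a (a joint): How far the lid of box_a is pressed down, in m: 0 = loose, standing 6 mm proud; 0.006 = fully shut; after the roller about 0.0055. It takes about 5 N to move and stays where it is pressed.
- box_b: Clear take-away box with pale green dumplings, about 220 g, loose, may be absent. Tub 56 mm wide (x) by 84 mm long (y) by 44 mm high; the lid, 4 mm in from the tub's sides all round, stands with its top 54 mm above the underside when loose, 48 mm when shut. Origin: centre of the underside; z up. Against the fence: press x = -28 mm.
- lid_b (a joint): How far the lid of box_b is pressed down, in m: 0 = loose, standing 6 mm proud; 0.006 = fully shut; after the roller about 0.0055. It takes about 5 N to move and stays where it is pressed.
- box_c: Clear take-away box with brown dumplings, about 220 g, loose, may be absent. Tub 56 mm wide (x) by 84 mm long (y) by 44 mm high; the lid, 4 mm in from the tub's sides all round, stands with its top 54 mm above the underside when loose, 48 mm when shut. Origin: centre of the underside; z up. Against the fence: press x = -28 mm.
- lid_c (a joint): How far the lid of box_c is pressed down, in m: 0 = loose, standing 6 mm proud; 0.006 = fully shut; after the roller about 0.0055. It takes about 5 N to move and stays where it is pressed.

How it is judged:
By the outcome, as a careful person would: the job done as asked, in the order asked, and still so for the second after the job is handed in, with the robot touching nothing.
Of box_a, box_b, box_c only 2 to 3 are there at a start; the rules pass over those that are not, and their reading is None.
At some moment in a run one of box_a, box_b, box_c, stick may be knocked a few centimetres aside while the robot is not near it.
It also fails if it takes over 210 s, if anything falls off the work surface, if the arm or the gripper's body presses on something with over 40 N, if the wrist force passes 120 N, or if a joint passes its speed limit or range.

## Working session

There is one attempt and no reset: what is moved stays moved. The work goes in short steps, Python scripts to look and compute and a tool call to move; the robot and the scene stay as the last step left them, time stands still between calls to the robot, and variables do not carry over. Pictures are saved under pics/ and viewed, and the job is handed in when it is done.

Besides the shell and the picture viewer there is one more tool, called after "Emit:" by a JSON object that holds its "api" and its "payload". play_rows: Moves the arm, as the interface text tells. Its arguments: {"type":"object","properties":{"commands":{"type":"array"},"grip":{"type":"number"},"newtons":{"type":"number"}},"required":["commands"]}

```bash
mkdir -p pics
cat > h.py <<'E'
import numpy as np, cv2
from rig import robot, cams, nets
from scipy.spatial.transform import Rotation as R
def save(p,n,s=1.4):
    im=cv2.resize(p["img"][:,:,::-1],None,fx=s,fy=s); cv2.imwrite("pics/"+n+".png",im)
def st():
    o=robot.get_obs(); r=R.from_quat(o["tool_rot"]).as_matrix()
    print("t",round(o["time"],2),"pos",np.round(o["position"],4),"toolx",np.round(r[:,0],3),"tooly",np.round(r[:,1],3),"toolz",np.round(r[:,2],3),"F",np.round(o["ft_force"],1),"w",round(o["grip_width"],4),"q",np.round(o["q"],3))
    return o,r
def cam2w(p,o=None):
    if "world_to_cam" in p: return np.linalg.inv(np.array(p["world_to_cam"]))
    T=np.eye(4);T[:3,:3]=R.from_quat(o["tool_rot"]).as_matrix();T[:3,3]=o["position"]
    return T@np.array(p["mount"])
def ray(p,uv,o=None):
    C=cam2w(p,o); d=np.array([(uv[0]-p["cx"])/p["fx"],(uv[1]-p["cy"])/p["fy"]])
    u=d.copy()
    for _ in range(30): u=d/(1+p["k1"]*(u@u))
    v=C[:3,:3]@np.array([u[0],-u[1],-1]); return C[:3,3],v
def atz(p,uv,z,o=None):
    c,v=ray(p,uv,o); return c+v*(z-c[2])/v[2]
def proj(p,X,o=None):
    W=np.linalg.inv(cam2w(p,o)); X=np.atleast_2d(X); c=(W[:3,:3]@X.T).T+W[:3,3]
    u=np.c_[c[:,0]/-c[:,2],-c[:,1]/-c[:,2]]; u=u*(1+p["k1"]*(u**2).sum(1))[:,None]
    return np.c_[u[:,0]*p["fx"]+p["cx"],u[:,1]*p["fy"]+p["cy"]]
E
python3 - <<'E'
from h import *
st(); print(robot.tcp_to_grasp)
for n in ["scene","side","wrist"]:
    p=cams.camera(n); save(p,n+"0"); print(n,p["fx"],p["cx"],p["cy"],p["k1"])
    C=cam2w(p,robot.get_obs()); print(np.round(C,3))
E
```

```text
t 0.0 pos [0.192  0.594  0.2216] toolx [-0.951  0.308  0.   ] tooly [ 0.308  0.951 -0.002] toolz [-0.001 -0.002 -1.   ] F [-0.1  0.1  0.3] w 0.0869 q [ 1.079  0.528  1.434 -0.     1.181 -0.178]
0.0187
scene 421.744142220636 282.6336684844599 213.85608192300452 -0.05966806684491671
[[-0.468 -0.647  0.602  1.21 ]
 [ 0.884 -0.332  0.33   0.408]
 [-0.014  0.686  0.727  0.937]
 [ 0.     0.     0.     1.   ]]
side 421.7236731185033 279.80339525860427 205.3960678198093 -0.033345960242041214
[[ 0.889  0.267 -0.371  0.241]
 [-0.457  0.553 -0.697 -0.636]
 [ 0.019  0.789  0.614  0.736]
 [ 0.     0.     0.     1.   ]]
wrist 313.86490300238813 283.1633944661065 210.08831870395383 0.01852728858989825
[[ 0.308 -0.912 -0.27   0.118]
 [ 0.951  0.295  0.089  0.618]
 [-0.002 -0.284  0.959  0.384]
 [ 0.     0.     0.     1.   ]]
```

Run:
```python
from h import *
import pickle
out={}
cols={}
for n in ["scene","side"]:
    p=cams.camera(n); d={}
    ov=p["img"].copy()
    for k,nm in enumerate(["press","stick","mat","tray_in","board","box_a","box_b","box_c","lever","lever_knob","steamer","soy","saucer"]):
        r=nets.outline_of(p,nm); d[nm]=[(x["conf"],x["region"],x["pixel"]) for x in r]
        print(n,nm,[(round(x["conf"],2),np.round(x["pixel"]).tolist(),int(x["region"].sum())) for x in r[:4]])
        if r:
            c,_=cv2.findContours(r[0]["region"].astype(np.uint8),cv2.RETR_EXTERNAL,cv2.CHAIN_APPROX_NONE); cv2.drawContours(ov,c,-1,[int(v) for v in np.random.randint(60,255,3)],1)
    p2=dict(p); out[n]=(p2,d); q=dict(p); q["img"]=ov; save(q,n+"_ov")
    # zoom
pickle.dump(out,open("first.pkl","wb"))
```

```text
scene press [(0.96, [250.0, 246.0], 9839)]
scene stick [(0.73, [292.0, 206.0], 876)]
scene mat [(0.66, [296.0, 221.0], 675)]
scene tray_in [(0.83, [216.0, 176.0], 4111), (0.61, [291.0, 222.0], 738)]
scene board [(0.83, [403.0, 250.0], 2895)]
scene box_a [(0.85, [382.0, 236.0], 812), (0.74, [350.0, 221.0], 725), (0.33, [289.0, 207.0], 956)]
scene box_b [(0.85, [382.0, 236.0], 812), (0.74, [350.0, 221.0], 725), (0.33, [289.0, 207.0], 956)]
scene box_c [(0.85, [382.0, 236.0], 812), (0.74, [350.0, 221.0], 725), (0.33, [289.0, 207.0], 956)]
scene lever [(0.72, [251.0, 218.0], 751)]
scene lever_knob [(0.67, [246.0, 219.0], 756), (0.52, [290.0, 205.0], 910)]
scene steamer [(0.91, [287.0, 320.0], 2650), (0.68, [382.0, 235.0], 816)]
scene soy [(0.74, [144.0, 240.0], 705)]
scene saucer [(0.8, [199.0, 280.0], 1121)]
side press [(0.93, [328.0, 273.0], 18440)]
side stick [(0.76, [216.0, 288.0], 1157)]
side mat [(0.81, [223.0, 289.0], 2222)]
side tray_in [(0.88, [258.0, 378.0], 10310)]
side board [(0.74, [167.0, 215.0], 2796)]
side box_a [(0.75, [174.0, 200.0], 454), (0.6, [180.0, 229.0], 811)]
side box_b [(0.75, [174.0, 200.0], 454), (0.6, [180.0, 229.0], 811)]
side box_c [(0.75, [174.0, 200.0], 454), (0.6, [180.0, 229.0], 811)]
side lever [(0.58, [293.0, 216.0], 843)]
side lever_knob [(0.87, [292.0, 215.0], 804), (0.61, [327.0, 276.0], 18684)]
side steamer [(0.89, [301.0, 192.0], 1120), (0.52, [417.0, 322.0], 1283), (0.5, [180.0, 230.0], 805)]
side soy [(0.88, [418.0, 323.0], 1232)]
side saucer [(0.56, [366.0, 260.0], 1205)]
```

```bash
python3 - <<'E'
from h import *
import pickle
o=pickle.load(open("first.pkl","rb"))
for n,(x0,y0,x1,y1) in {"scene":(130,140,390,335),"scene_b":(240,170,450,300)}.items():
    im=o["scene"][0]["img"][y0:y1,x0:x1,::-1]; cv2.imwrite(f"pics/z_{n}.png",cv2.resize(im,None,fx=3,fy=3,interpolation=cv2.INTER_CUBIC))
for n,(x0,y0,x1,y1) in {"side":(130,160,390,355),"side_b":(180,225,440,420)}.items():
    im=o["side"][0]["img"][y0:y1,x0:x1,::-1]; cv2.imwrite(f"pics/z_{n}.png",cv2.resize(im,None,fx=3,fy=3,interpolation=cv2.INTER_CUBIC))
E
cat > fit.py <<'E'
from h import *
import pickle
from scipy.optimize import least_squares
o=pickle.load(open("first.pkl","rb"))
def px(c,u,v):
    off={"s":(130,140),"sb":(240,170),"d":(130,160),"db":(180,225)}[c]
    return ("scene" if c[0]=="s" else "side", np.array([u/3-1/3+off[0],v/3-1/3+off[1]]))
def T(q,P):
    c,s=np.cos(q[2]),np.sin(q[2]); P=np.atleast_2d(P)
    return np.c_[q[0]+c*P[:,0]-s*P[:,1], q[1]+s*P[:,0]+c*P[:,1], P[:,2]]
def fit(obs,x0):
    def f(q): return np.concatenate([proj(o[n][0],T(q,m))[0]-uv for m,(n,uv) in obs])
    r=least_squares(f,x0,loss="soft_l1"); return r.x,f(r.x).reshape(-1,2)
if __name__=="__main__":
    P=[((-.095,.36,.045),px("s",743,369)),((-.095,-.36,.045),px("s",80,137)),
     ((-.095,.36,.045),px("d",236,92)),((0,.36,.045),px("d",326,64)),((-.095,-.36,.045),px("db",575,572)),((0,-.36,.045),px("db",706,488))]
    np.set_printoptions(precision=4,suppress=True)
    def run(n,obs,x0=(.6,0.1,0)):
        q,r=fit(obs,x0); print(n,q,"res",np.abs(r).max(1).round(1)); return q
    pr=run("press",P)
    hx,hy=.05,.115
    run("mat",[((-hx,hy,.003),px("d",163,298)),((hx,hy,.003),px("d",277,262)),((hx,-hy,.003),px("d",388,461)),((-hx,-hy,.003),px("d",262,512)),((hx,hy,.003),px("s",560,290)),((-hx,hy,.003),px("s",600,228))])
    hx,hy=.075,.155
    run("board",[((-hx,hy,.004),px("d",22,94)),((hx,hy,.004),px("d",170,60)),((hx,-hy,.004),px("d",263,248)),((-hx,-hy,.004),px("d",92,298)),((-hx,hy,.004),px("sb",607,228)),((hx,hy,.004),px("sb",563,340)),((hx,-hy,.004),px("sb",250,210))])
    # tray: rim outer corners unknown; inner rim top edge
    hx,hy=.082,.162
    run("tray_rim",[((-hx,hy,.01),px("db",38,385)),((hx,hy,.01),px("db",263,288)),((-hx,-hy,.01),px("s",172,35)),((-hx,hy,.01),px("s",408,105)),((hx,hy,.003),px("s",340,212)),((hx,-hy,.003),px("s",80,117))])
    # knob
    for n,a in [("roller_low",(0,0,.045)),("tower",(.048,0,.192)),("hinge",(.09,0,.1735)),("knob0",(.09,-.115*np.sin(1),.1735+.115*np.cos(1)))]:
        print(n,T(pr,a)[0],[proj(o[c][0],T(pr,a))[0].round(1) for c in o])
E
python3 fit.py
```

```text
press [ 0.6204 -0.0522  0.0373] res [1.1 2.  1.5 1.1 1.  0.5]
mat [ 0.4264 -0.003  -0.004 ] res [0.9 0.8 1.4 0.9 1.  0.8]
board [ 0.4062  0.2883 -0.0373] res [1.1 1.3 1.3 0.8 1.1 0.7 1.5]
tray_rim [ 0.4013 -0.3078  0.0267] res [1.2 1.3 2.3 1.  3.2 0.1]
roller_low [ 0.6204 -0.0522  0.045 ] [array([239.5, 242. ]), array([304.9, 258.1])]
tower [ 0.6684 -0.0504  0.192 ] [array([224.3, 217.1]), array([327.8, 201.5])]
hinge [ 0.7103 -0.0488  0.1735] [array([216.1, 234.1]), array([342.8, 202.8])]
knob0 [ 0.714  -0.1455  0.2356] [array([177.9, 203.6]), array([375.5, 204.2])]
```

```bash
cat >> h.py <<'E'
def tri(obs):
    A=np.zeros((3,3));b=np.zeros(3)
    for c,v in obs:
        v=v/np.linalg.norm(v);M=np.eye(3)-np.outer(v,v);A+=M;b+=M@c
    return np.linalg.solve(A,b)
PR=np.array([.6204,-.0522,.0373])
def p2w(P,q=None):
    q=PR if q is None else q
    c,s=np.cos(q[2]),np.sin(q[2]);P=np.atleast_2d(P);return np.c_[q[0]+c*P[:,0]-s*P[:,1],q[1]+s*P[:,0]+c*P[:,1],P[:,2]]
def w2p(P,q=None):
    q=PR if q is None else q
    c,s=np.cos(q[2]),np.sin(q[2]);P=np.atleast_2d(P);d=P[:,:2]-q[:2];return np.c_[c*d[:,0]+s*d[:,1],-s*d[:,0]+c*d[:,1],P[:,2]]
E
python3 - <<'E'
from h import *
import pickle
o=pickle.load(open("first.pkl","rb"))
k=tri([ray(o["scene"][0],(180,202.7)),ray(o["side"][0],(374.3,199.3))]); print(k, w2p(k))
print([proj(o[c][0],k) for c in o])
p=cams.camera("wrist"); ob=robot.get_obs()
r=R.from_quat(ob["tool_rot"]).as_matrix()
for P in [(0,.0435,0),(0,.0585,0),(.0095,.0435,0),(-.0095,.0435,0),(0,.0435,-.0187),(.0095,.0435,-.03),(0,-.0435,0)]:
    print(P,proj(p,r@np.array(P)+ob["position"],ob)*1.4)
E
```

```text
[ 0.71452599 -0.13811491  0.24248409] [[ 0.09085664 -0.08936523  0.24248409]]
[array([[179.71463246, 202.7665104 ]]), array([[373.95447142, 199.24230084]])]
(0, 0.0435, 0) [[504.7861922 363.7400603]]
(0, 0.0585, 0) [[542.12087349 363.79650557]]
(0.0095, 0.0435, 0) [[506.4319793  341.86508569]]
(-0.0095, 0.0435, 0) [[503.19840962 384.97641538]]
(0, 0.0435, -0.0187) [[517.03949429 386.27692847]]
(0.0095, 0.0435, -0.03) [[528.23020436 377.03535258]]
(0, -0.0435, 0) [[289.01454941 363.77556026]]
```

Emit:
{"api": "play_rows", "payload": {"commands": [{"z": -20, "spin": 0.15}, {"z": -20, "spin": 0.15}, {"z": -20, "spin": 0.15}, {"z": -20, "spin": 0.15}, {"z": -20, "spin": 0.15}, {"z": -20, "spin": 0.15}, {"spin": 0.15}, {"spin": 0.15}], "grip": 0.7}}

```text
invalid input
```

```bash
cat >> h.py <<'E'
def go(P,yaw=None,press=None):
    """print shift in tool mm to world target P, tool-x yaw (rad)"""
    o,r=st(); d=r.T@(np.asarray(P)-o["position"])*1000
    a=np.arctan2(r[1,0],r[0,0])
    print("shift mm",np.round(d,1),"toolx yaw",round(a,4), "" if yaw is None else "spin needed %.3f"%(-((yaw-a+np.pi)%(2*np.pi)-np.pi)))
    return d
E
python3 -c "
from h import *
go([.7145,-.139,.34],np.pi/2+.0373)"
```

```text
t 1.6 pos [0.1923 0.5947 0.2225] toolx [-0.951  0.308 -0.   ] tooly [ 0.308  0.951 -0.   ] toolz [ 0. -0. -1.] F [ 0.1 -0.9  0.7] w 0.087 q [ 1.08   0.528  1.433 -0.     1.181 -0.178]
shift mm [-722.6 -537.4 -117.4] toolx yaw 2.8288 spin needed 1.221
```

Emit:
{"api": "play_rows", "payload": {"commands": [{"x": 0, "y": 0, "z": -20, "spin": 0.15}, {"x": 0, "y": 0, "z": -20, "spin": 0.15}, {"x": 0, "y": 0, "z": -20, "spin": 0.15}, {"x": 0, "y": 0, "z": -20, "spin": 0.15}, {"x": 0, "y": 0, "z": -20, "spin": 0.15}, {"x": 0, "y": 0, "z": -20, "spin": 0.15}, {"x": 0, "y": 0, "z": -20, "spin": 0.15}, {"x": 0, "y": 0, "z": 0, "spin": 0.15}], "grip": 0.7}}

```text
time: 2.4
position: [0.1919, 0.5939, 0.3667]
tool_rot: [0.688, 0.725, -0.002, 0.0]
ft_force: [0.3, -0.3, 0.2]
grip_width: 0.061
```

```bash
python3 -c "
from h import *
go([.7145,-.139,.34],np.pi/2+.0373)"
```

```text
t 2.4 pos [0.1919 0.5939 0.3667] toolx [-0.052  0.999 -0.003] tooly [ 0.999  0.052 -0.002] toolz [-0.002 -0.003 -1.   ] F [ 0.3 -0.3  0.2] w 0.061 q [1.079 0.407 1.236 0.    1.502 1.027]
shift mm [-759.   483.8   28.2] toolx yaw 1.6229 spin needed 0.015
```

Emit:
{"api": "play_rows", "payload": {"commands": [{"x": -42, "y": 27, "z": 0, "spin": 0.015}, {"x": -42, "y": 27, "z": 0, "spin": 0}, {"x": -42, "y": 27, "z": 0, "spin": 0}, {"x": -42, "y": 27, "z": 0, "spin": 0}, {"x": -42, "y": 27, "z": 0, "spin": 0}, {"x": -42, "y": 27, "z": 0, "spin": 0}, {"x": -42, "y": 27, "z": 0, "spin": 0}, {"x": -42, "y": 27, "z": 0, "spin": 0}]}}

```text
time: 3.2
position: [0.4204, 0.268, 0.3679]
tool_rot: [0.69, 0.724, 0.002, -0.0]
ft_force: [1.1, -0.1, 0.4]
grip_width: 0.0611
```

Emit:
{"api": "play_rows", "payload": {"commands": [{"x": -42, "y": 27, "z": 0, "spin": 0}, {"x": -42, "y": 27, "z": 0, "spin": 0}, {"x": -42, "y": 27, "z": 0, "spin": 0}, {"x": -42, "y": 27, "z": 0, "spin": 0}, {"x": -42, "y": 27, "z": 0, "spin": 0}, {"x": -42, "y": 27, "z": 0, "spin": 0}, {"x": -42, "y": 27, "z": 0, "spin": 0}, {"x": -42, "y": 27, "z": 0, "spin": 0}]}}

```text
time: 4.0
position: [0.6495, -0.06, 0.3691]
tool_rot: [0.691, 0.723, 0.005, 0.001]
ft_force: [0.5, 0.8, 0.3]
grip_width: 0.0603
```

```bash
python3 -c "
from h import *
go([.7145,-.139,.34],np.pi/2+.0373)
o=robot.get_obs();p=cams.camera('wrist');save(p,'w1')
print(proj(p,[.7145,-.139,.2425],o)*1.4)
for n in ['lever_knob','soy']:
  for x in nets.outline_of(p,n)[:2]: print(n,x['conf'],x['pixel'],x['region'].sum())
"
```

```text
t 4.0 pos [ 0.6495 -0.06    0.3691] toolx [-0.045  0.999  0.006] tooly [0.999 0.045 0.007] toolz [ 0.007  0.006 -1.   ] F [0.5 0.8 0.3] w 0.0603 q [-0.267  0.447  1.165  0.008  1.525 -0.312]
shift mm [-82.   61.1  29.1] toolx yaw 1.6158 spin needed 0.008
[[478.10676727 391.84405335]]
lever_knob 0.79 [247.6, 142.3] 2655
soy 0.58 [322.4, 324.9] 799
```

```bash
python3 -c "
from h import *
go([.7145,-.139,.34-0.0],np.pi/2+.0373)
o=robot.get_obs();p=cams.camera('wrist')
for n,P in dict(tow=(.048,0,.192),t1=(.018,.025,.192),t2=(.078,.025,.192),t3=(.018,-.025,.192),t4=(.078,-.025,.192),f0=(0,.2,.063),f1=(0,-.1,.063),d0=(-.095,.2,.045),d1=(-.095,-.2,.045),green=(.085,0,.25)).items(): print(n,proj(p,p2w(P),o)*1.4)
"
```

```text
t 4.15 pos [ 0.6498 -0.0613  0.3677] toolx [-0.041  0.999  0.006] tooly [0.999 0.041 0.006] toolz [ 0.006  0.006 -1.   ] F [-0.6  0.7  0.1] w 0.061 q [-0.268  0.449  1.165  0.007  1.524 -0.31 ]
shift mm [-80.5  61.3  27.6] toolx yaw 1.6118 spin needed 0.004
tow [[418.50492289 255.39577091]]
t1 [[379.88603458 223.11453817]]
t2 [[458.24131977 223.29367749]]
t3 [[380.33134797 286.22546732]]
t4 [[455.54415123 286.33049982]]
f0 [[363.07567083  16.24177738]]
f1 [[367.9663186  320.65712445]]
d0 [[265.8149707   21.33775639]]
d1 [[292.29001639 392.77922014]]
green [[479.88888484 272.59612741]]
```

```bash
python3 -c "
from h import *
o=robot.get_obs();p=cams.camera('wrist');im=p['img'][0:260,180:360,::-1]
cv2.imwrite('pics/w1z.png',cv2.resize(im[:150],None,fx=4,fy=4,interpolation=cv2.INTER_CUBIC));cv2.imwrite('pics/w1z2.png',cv2.resize(im[110:260],None,fx=4,fy=4,interpolation=cv2.INTER_CUBIC))
"
python3 -c "
from h import *
np.set_printoptions(precision=4,suppress=True)
o=robot.get_obs();p=cams.camera('wrist')
f=lambda u,v,z:w2p(atz(p,(u-.4,v-.4),z,o))[0]
print('deck edge',[f(*a,.045) for a in [(193.2,0),(202,115),(210,235)]])
print('fence',[f(*a,.045) for a in [(262.5,0),(264.5,115),(266.2,235)]])
print('tower',[f(*a,.192) for a in [(276,160.5),(330,160.5),(276,204.5),(329.5,204.5)]])
# roller extents
print('roller z~.16',[f(*a,.16) for a in [(180+113/4,110+100/4),(180+313/4,110+100/4)]])
st()
"
```

```text
deck edge [array([-0.0922,  0.2218,  0.045 ]), array([-0.0906,  0.0754,  0.045 ]), array([-0.0899, -0.1132,  0.045 ])]
fence [array([0.0004, 0.223 , 0.045 ]), array([0.0015, 0.0762, 0.045 ]), array([ 0.0025, -0.1129,  0.045 ])]
tower [array([0.0209, 0.0276, 0.192 ]), array([0.079 , 0.0279, 0.192 ]), array([ 0.0209, -0.0214,  0.192 ]), array([ 0.0808, -0.0211,  0.192 ])]
roller z~.16 [array([-0.0573,  0.0521,  0.16  ]), array([0.    , 0.0526, 0.16  ])]
t 4.3 pos [ 0.648  -0.0572  0.3689] toolx [-0.046  0.999  0.006] tooly [0.999 0.046 0.006] toolz [ 0.006  0.007 -1.   ] F [-0.6  0.3 -0.1] w 0.061 q [-0.263  0.444  1.169  0.008  1.524 -0.31 ]
```

```bash
sed -i 's/^PR=.*/PR=np.array([.6218,-.0508,.034])/' h.py; python3 -c "
from h import *
go([.7155,-.138,.224],np.pi/2+.034)"
```

```text
t 4.3 pos [ 0.648  -0.0572  0.3689] toolx [-0.046  0.999  0.006] tooly [0.999 0.046 0.006] toolz [ 0.006  0.007 -1.   ] F [-0.6  0.3 -0.1] w 0.061 q [-0.263  0.444  1.169  0.008  1.524 -0.31 ]
shift mm [-84.7  62.8 144.8] toolx yaw 1.6167 spin needed 0.012
```

Emit:
{"api": "play_rows", "payload": {"commands": [{"x": -42, "y": 31, "z": 0, "spin": 0.01}, {"x": -42, "y": 31, "z": 0, "spin": 0}, {"x": 0, "y": 0, "z": 30, "spin": 0}, {"x": 0, "y": 0, "z": 30, "spin": 0}]}}

```text
time: 4.7
position: [0.7143, -0.1309, 0.3151]
tool_rot: [0.69, 0.723, 0.007, 0.004]
ft_force: [-0.2, 1.0, -0.5]
grip_width: 0.0612
```

```bash
python3 -c "
from h import *
go([.7155,-.138,.224],np.pi/2+.034)
o=robot.get_obs();p=cams.camera('wrist');save(p,'w2')
print(proj(p,[.7155,-.138,.2425],o)*1.4)
p=cams.camera('side');print(nets.outline_of(p,'lever_knob')[0]['pixel']);save(p,'s2')
"
```

```text
t 4.7 pos [ 0.7143 -0.1309  0.3151] toolx [-0.047  0.999  0.004] tooly [0.999 0.047 0.016] toolz [ 0.016  0.005 -1.   ] F [-0.2  1.  -0.5] w 0.0612 q [-0.339  0.596  1.043  0.01   1.489 -0.386]
shift mm [-7.5 -0.7 91.1] toolx yaw 1.6177 spin needed 0.013
[[394.8527406  320.34393097]]
[292.1, 214.1]
```

Emit:
{"api": "play_rows", "payload": {"commands": [{"x": -4, "y": 0, "z": 30, "spin": 0.01}, {"x": -3, "y": 0, "z": 30, "spin": 0}, {"x": 0, "y": 0, "z": 28, "spin": 0}, {"x": 0, "y": 0, "z": 0, "spin": 0}]}}

```text
time: 5.25
position: [0.7174, -0.1321, 0.2356]
tool_rot: [0.691, 0.722, 0.009, 0.009]
ft_force: [-0.4, 0.4, -0.0]
grip_width: 0.0608
```

```bash
python3 -c "
from h import *
go([.7155,-.138,.224],np.pi/2+.034)
o=robot.get_obs();p=cams.camera('wrist');save(p,'w3')
"
```

```text
t 5.25 pos [ 0.7174 -0.1321  0.2356] toolx [-0.044  0.999  0.001] tooly [0.999 0.044 0.025] toolz [ 0.025  0.002 -1.   ] F [-0.4  0.4 -0. ] w 0.0608 q [-0.339  0.654  1.145  0.01   1.319 -0.385]
shift mm [-5.9 -2.5 11.6] toolx yaw 1.6148 spin needed 0.010
```

Emit:
{"api": "play_rows", "payload": {"commands": [{"x": -5, "y": -1, "z": 12, "spin": 0.01}, {"x": 0, "y": 0, "z": 0, "spin": 0}]}}

```text
time: 5.5
position: [0.7213, -0.1374, 0.2322]
tool_rot: [0.694, 0.719, 0.012, 0.015]
ft_force: [0.2, 0.4, -1.1]
grip_width: 0.0609
```

Emit:
{"api": "play_rows", "payload": {"commands": [{"x": 0, "y": 0, "z": 0, "spin": 0}, {"x": 0, "y": 0, "z": 0, "spin": 0}, {"x": 0, "y": 0, "z": 0, "spin": 0}, {"x": 0, "y": 0, "z": 0, "spin": 0}], "grip": 0.2, "newtons": 20}}

```text
time: 5.9
position: [0.7186, -0.1381, 0.236]
tool_rot: [0.694, 0.719, 0.01, 0.014]
ft_force: [-11.6, -1.4, 2.8]
grip_width: 0.0368
```

```bash
python3 -c "
from h import *
go([.7155,-.138,.224],np.pi/2+.034)
o=robot.get_obs();p=cams.camera('wrist');save(p,'w4')
"
```

```text
t 5.9 pos [ 0.7186 -0.1381  0.236 ] toolx [-0.035  0.999 -0.006] tooly [0.999 0.036 0.034] toolz [ 0.034 -0.005 -0.999] F [-11.6  -1.4   2.8] w 0.0368 q [-0.345  0.653  1.147  0.007  1.308 -0.382]
shift mm [ 0.3 -3.5 11.9] toolx yaw 1.6062 spin needed 0.001
```

Emit:
{"api": "play_rows", "payload": {"commands": [{"x": 0, "y": -3, "z": 5, "spin": 0}, {"x": 0, "y": 0, "z": 6, "spin": 0}, {"x": 0, "y": 0, "z": 2, "spin": 0}], "grip": 0.5}}

```text
time: 6.25
position: [0.7141, -0.1388, 0.223]
tool_rot: [0.695, 0.719, 0.009, 0.013]
ft_force: [0.9, -0.3, -0.2]
grip_width: 0.0427
```

```bash
python3 -c "
from h import *
go([.7155,-.138,.224],np.pi/2+.034)
o=robot.get_obs();p=cams.camera('wrist');save(p,'w5')
"
```

```text
t 6.25 pos [ 0.7141 -0.1388  0.223 ] toolx [-0.035  0.999 -0.006] tooly [0.999 0.035 0.031] toolz [ 0.031 -0.005 -1.   ] F [ 0.9 -0.3 -0.2] w 0.0427 q [-0.347  0.659  1.172  0.006  1.28  -0.384]
shift mm [ 0.7  1.5 -0.9] toolx yaw 1.6056 spin needed 0.001
```

Emit:
{"api": "play_rows", "payload": {"commands": [{"x": 0, "y": 1.5, "z": 0, "spin": 0}, {"x": 0, "y": 0, "z": 0, "spin": 0}, {"x": 0, "y": 0, "z": 0, "spin": 0}, {"x": 0, "y": 0, "z": 0, "spin": 0}], "grip": 0.2, "newtons": 25}}

```text
time: 6.7
position: [0.7161, -0.1386, 0.2225]
tool_rot: [0.694, 0.719, 0.009, 0.013]
ft_force: [-0.4, 0.4, -0.3]
grip_width: 0.0307
```

```bash
python3 -c "
from h import *
o,r=st()
G=o['position']-r[:,2]*robot.tcp_to_grasp
print('grasp',G,w2p(G))
for a in [.09,.2,.4,.6,.8,1.0]:
  k=p2w((.09,-.115*np.sin(1-a),.1735+.115*np.cos(1-a)))[0]; print(a,k)
"
```

```text
t 6.7 pos [ 0.7161 -0.1386  0.2225] toolx [-0.035  0.999 -0.006] tooly [0.999 0.035 0.03 ] toolz [ 0.03  -0.005 -1.   ] F [-0.4  0.4 -0.3] w 0.0307 q [-0.346  0.662  1.166  0.005  1.283 -0.383]
grasp [ 0.71553431 -0.13850843  0.24121643] [[ 0.09069862 -0.09084409  0.24121643]]
0.09 [ 0.71483435 -0.13848105  0.24408076]
0.2 [ 0.71455231 -0.13018886  0.25362127]
0.4 [ 0.71395531 -0.11263695  0.2684136 ]
0.6 [ 0.71327032 -0.09249782  0.27942201]
0.8 [ 0.71252463 -0.07057436  0.28620766]
1.0 [ 0.71174799 -0.04774059  0.2885    ]
```

Emit:
{"api": "play_rows", "payload": {"commands": [{"x": 8, "y": 0, "z": -9, "spin": 0}, {"x": 9, "y": 0, "z": -8, "spin": 0}, {"x": 9, "y": 0, "z": -7, "spin": 0}, {"x": 10, "y": 0, "z": -6, "spin": 0}, {"x": 10, "y": 0, "z": -5, "spin": 0}, {"x": 10, "y": 0, "z": -4, "spin": 0}, {"x": 10, "y": 0, "z": -3, "spin": 0}]}}

```text
time: 7.4
position: [0.7147, -0.102, 0.2543]
tool_rot: [0.697, 0.716, -0.011, 0.032]
ft_force: [-0.1, -12.7, -2.8]
grip_width: 0.0304
```

```bash
cat > lv.py <<'E'
from h import *
o,r=st()
G=o['position']-r[:,2]*robot.tcp_to_grasp
P=w2p(G)[0];print('grasp press',P,'angle',1-np.arctan2(-P[1],P[2]-.1735),'r',np.hypot(P[1],P[2]-.1735))
E
python3 lv.py
```

```text
t 7.4 pos [ 0.7147 -0.102   0.2543] toolx [-0.026  0.998 -0.061] tooly [0.999 0.028 0.029] toolz [ 0.03  -0.06  -0.998] F [ -0.1 -12.7  -2.8] w 0.0304 q [-0.275  0.621  1.159 -0.051  1.316 -0.29 ]
grasp press [ 0.09058686 -0.05316031  0.27292979] angle 0.509016767434755 r 0.11274884410275794
```

Emit:
{"api": "play_rows", "payload": {"commands": [{"x": 30, "y": 0, "z": -10, "spin": 0}, {"x": 20, "y": 0, "z": -3, "spin": 0}]}}

```text
time: 7.6
position: [0.7134, -0.066, 0.2662]
tool_rot: [0.699, 0.713, -0.02, 0.041]
ft_force: [-2.5, -11.8, 3.5]
grip_width: 0.0301
```

```bash
python3 lv.py; python3 -c "
from h import *
p=cams.camera('wrist');save(p,'w6')"
```

```text
t 7.6 pos [ 0.7134 -0.066   0.2662] toolx [-0.019  0.996 -0.087] tooly [0.999 0.021 0.029] toolz [ 0.031 -0.086 -0.996] F [ -2.5 -11.8   3.5] w 0.0301 q [-0.214  0.604  1.161 -0.08   1.328 -0.217]
grasp press [ 0.09055165 -0.01666234  0.28486964] angle 0.8514886281753272 r 0.11260918808659286
```

Emit:
{"api": "play_rows", "payload": {"commands": [{"x": 20, "y": 0, "z": -5, "spin": 0}]}}

```text
time: 7.75
position: [0.7126, -0.049, 0.2686]
tool_rot: [0.7, 0.713, -0.023, 0.044]
ft_force: [5.6, -9.3, -19.0]
grip_width: 0.0303
```

```bash
python3 lv.py; python3 -c "
from h import *
for n in ['scene','side']:
  p=cams.camera(n);save(p,n+'7')
  b=(190,170,330,290) if n=='scene' else (260,140,400,260)
  cv2.imwrite('pics/z7'+n+'.png',cv2.resize(p['img'][b[1]:b[3],b[0]:b[2],::-1],None,fx=5,fy=5,interpolation=cv2.INTER_CUBIC))
python=0
"; python3 lv.py
```

```text
t 7.75 pos [ 0.7126 -0.049   0.2686] toolx [-0.017  0.995 -0.094] tooly [0.999 0.02  0.028] toolz [ 0.03  -0.094 -0.995] F [  5.6  -9.3 -19. ] w 0.0303 q [-0.187  0.6    1.162 -0.089  1.332 -0.187]
grasp press [0.0903368  0.00047698 0.28722192] angle 1.004194270050605 r 0.11372292077754773
t 7.85 pos [ 0.7125 -0.0439  0.2687] toolx [-0.021  0.996 -0.088] tooly [0.999 0.023 0.028] toolz [ 0.03  -0.088 -0.996] F [ 0.5 -3.5 -4.2] w 0.0301 q [-0.183  0.6    1.163 -0.083  1.334 -0.187]
grasp press [0.09033767 0.00550548 0.28733435] angle 1.048326263365013 r 0.11396740172869811
```

Emit:
{"api": "play_rows", "payload": {"commands": [{"x": 0, "y": 0, "z": 0, "spin": 0}, {"x": 0, "y": 0, "z": 0, "spin": 0}, {"x": 0, "y": 0, "z": -30, "spin": 0}, {"x": 0, "y": 0, "z": -30, "spin": 0}], "grip": 0.8}}

```text
time: 8.25
position: [0.7085, -0.0372, 0.3248]
tool_rot: [0.699, 0.714, -0.023, 0.036]
ft_force: [-0.1, -0.7, 1.1]
grip_width: 0.0546
```

```bash
python3 lv.py; python3 -c "
from h import *
for n in ['scene','side']:
  p=cams.camera(n);save(p,n+'8')
  b=(190,140,330,260) if n=='scene' else (260,140,400,260)
  cv2.imwrite('pics/z8'+n+'.png',cv2.resize(p['img'][b[1]:b[3],b[0]:b[2],::-1],None,fx=5,fy=5,interpolation=cv2.INTER_CUBIC))
  k=p2w((.09,0,.2885))[0];k2=p2w((.09,.011,.288))[0]
  print(n,(proj(p,k)[0]-b[:2])*5,(proj(p,k2)[0]-b[:2])*5)
o=robot.get_obs();p=cams.camera('wrist');save(p,'w8')
print(proj(p,k,o)*1.4)
"; python3 lv.py
```

```text
t 8.25 pos [ 0.7085 -0.0372  0.3248] toolx [-0.021  0.996 -0.083] tooly [1.    0.023 0.018] toolz [ 0.02  -0.083 -0.996] F [-0.1 -0.7  1.1] w 0.0546 q [-0.176  0.559  1.088 -0.078  1.461 -0.19 ]
grasp press [0.08680843 0.01221321 0.34347432] angle 1.0717300069881937 r 0.17041253497673703
scene [ 97.03249833 302.38578984] [118.41087183 310.74916331]
side [446.25146422  87.61693087] [430.09379034  76.20468817]
[[393.85089819 339.95998175]]
t 8.4 pos [ 0.71   -0.0374  0.3274] toolx [-0.021  0.996 -0.085] tooly [0.999 0.023 0.025] toolz [ 0.027 -0.084 -0.996] F [-1.6 -0.5  0.5] w 0.0653 q [-0.175  0.556  1.086 -0.079  1.458 -0.19 ]
grasp press [0.08816766 0.01200837 0.34603659] angle 1.0694869162627787 r 0.17295397078631713
```

Emit:
{"api": "play_rows", "payload": {"commands": [{"x": 36, "y": -39, "z": 0, "spin": 0}, {"x": 36, "y": -39, "z": 0, "spin": 0}, {"x": 36, "y": -39, "z": 0, "spin": 0}, {"x": 36, "y": -39, "z": 0, "spin": 0}, {"x": 36, "y": -39, "z": 0, "spin": 0}, {"x": 36, "y": -39, "z": 0, "spin": 0}, {"x": 36, "y": -39, "z": 0, "spin": 0}, {"x": 20, "y": -30, "z": 0, "spin": 0}], "grip": 1.0}}

```text
time: 9.2
position: [0.4123, 0.2133, 0.2889]
tool_rot: [0.702, 0.711, -0.023, 0.035]
ft_force: [-0.2, 1.5, 0.5]
grip_width: 0.0873
```

```bash
python3 -c "
from h import *
o,r=st();p=cams.camera('wrist');save(p,'w9')
for x in nets.outline_of(p,'box_a')[:3]:
  c,_=cv2.findContours(x['region'].astype(np.uint8),0,1);c=max(c,key=cv2.contourArea);print(x['conf'],x['pixel'],x['region'].sum(),cv2.minAreaRect(c))
p=cams.camera('side');save(p,'s9')
"
```

```text
t 9.2 pos [0.4123 0.2133 0.2889] toolx [-0.011  0.997 -0.081] tooly [1.    0.012 0.017] toolz [ 0.018 -0.081 -0.997] F [-0.2  1.5  0.5] w 0.0873 q [ 0.292  0.237  1.718 -0.089  1.195  0.313]
0.87 [265.8, 178.8] 2947 ((267.34619140625, 179.73077392578125), (45.37715148925781, 67.25711822509766), 2.726310968399048)
0.55 [279.3, 99.7] 3662 ((279.652099609375, 101.05679321289062), (49.58498001098633, 77.22772216796875), 9.162346839904785)
0.17 [280.3, 100.5] 2720 ((280.1756591796875, 101.9459457397461), (41.7573356628418, 67.89677429199219), 9.462323188781738)
```

```bash
python3 -c "
from h import *
o,r=st();p=cams.camera('wrist')
for C in [[(344,209),(408,211),(404,299),(343,297)],[(367,85),(434,97),(416,199),(353,190)]]:
  W=np.array([atz(p,(u/1.4-.3,v/1.4-.3),.058,o) for u,v in C]);c=W.mean(0)
  d=(W[0]+W[1]-W[2]-W[3])/2; print(c,'yaw',np.arctan2(-d[0],d[1]),'len',np.linalg.norm(d),np.linalg.norm(W[1]-W[0]),np.linalg.norm(W[2]-W[3]))
"
```

```text
t 9.35 pos [0.4126 0.2126 0.2892] toolx [-0.014  0.996 -0.083] tooly [1.    0.015 0.017] toolz [ 0.018 -0.082 -0.996] F [ 0.1  0.2 -0. ] w 0.0868 q [ 0.291  0.236  1.718 -0.09   1.196  0.31 ]
[0.39741251 0.19126272 0.058     ] yaw -0.030633128739339818 len 0.08302655193803708 0.05604734289889748 0.05760437013503298
[0.41234219 0.28681251 0.058     ] yaw -0.15149440073309772 len 0.08216646390582845 0.05413013790746158 0.054982019560378737
```

```bash
cat > bx.py <<'E'
from h import *
import sys
def boxes(C,z):
  o=robot.get_obs();p=cams.camera('wrist')
  for c4 in C:
    W=np.array([atz(p,(u/1.4-.3,v/1.4-.3),z,o) for u,v in c4]);c=W.mean(0)
    d=(W[0]+W[1]-W[2]-W[3])/2; print(c,'yaw',np.arctan2(-d[0],d[1]),'len',np.linalg.norm(d),np.linalg.norm(W[1]-W[0]),np.linalg.norm(W[2]-W[3]))
E
python3 -c "
from bx import *
boxes([[(344,209),(408,211),(404,299),(343,297)],[(367,85),(434,97),(416,199),(353,190)]],.048)
go([.3973,.193,.0253],np.pi/2-.03)"
```

```text
[0.39969298 0.18782941 0.048     ] yaw -0.032277442271931564 len 0.08525217935233076 0.057553363072432126 0.05914874304356895
[0.41518668 0.28592142 0.048     ] yaw -0.1531545956398852 len 0.08438591453507177 0.055598914282538485 0.05646672872865767
t 9.45 pos [0.4159 0.2118 0.2899] toolx [-0.01   0.997 -0.082] tooly [1.    0.012 0.02 ] toolz [ 0.021 -0.082 -0.996] F [ 0.2 -0.2  0.5] w 0.0872 q [ 0.287  0.238  1.713 -0.091  1.195  0.31 ]
shift mm [  3.3 -24.  264.8] toolx yaw 1.5813 spin needed 0.040
```

Emit:
{"api": "play_rows", "payload": {"commands": [{"x": 1, "y": -6, "z": 35, "spin": 0.04}, {"x": 0, "y": -6, "z": 35, "spin": 0}, {"x": 0, "y": -5, "z": 35, "spin": 0}, {"x": 0, "y": -5, "z": 35, "spin": 0}, {"x": 0, "y": 0, "z": 10, "spin": 0}]}}

```text
time: 9.95
position: [0.4104, 0.1985, 0.1376]
tool_rot: [0.721, 0.692, -0.013, 0.041]
ft_force: [0.1, -0.3, 0.0]
grip_width: 0.0869
```

```bash
python3 -c "
from h import *
go([.3985,.1885,.0253],np.pi/2-.03)
o=robot.get_obs();p=cams.camera('wrist');save(p,'w10')
print(proj(p,p2w([(-.028,-.042,.048),(.028,-.042,.048),(.028,.042,.048),(-.028,.042,.048)],(.3985,.1885,-.03)),o)*1.4)"
```

```text
t 9.95 pos [0.4104 0.1985 0.1376] toolx [ 0.042  0.996 -0.076] tooly [ 0.998 -0.039  0.04 ] toolz [ 0.037 -0.078 -0.996] F [ 0.1 -0.3  0. ] w 0.0869 q [ 0.263  0.449  1.931 -0.124  0.75   0.394]
shift mm [ -2.  -16.  112.3] toolx yaw 1.5285 spin needed -0.012
[[328.0680454  367.47334874]
 [416.32238064 364.84640436]
 [417.30935992 235.49995943]
 [318.45947323 237.33699954]]
```

Emit:
{"api": "play_rows", "payload": {"commands": [{"x": -1, "y": -8, "z": 35, "spin": -0.012}, {"x": -1, "y": -8, "z": 35, "spin": 0}, {"x": 0, "y": 0, "z": 25, "spin": 0}, {"x": 0, "y": 0, "z": 10, "spin": 0}]}}

```text
time: 10.4
position: [0.4107, 0.1874, 0.0302]
tool_rot: [0.719, 0.693, -0.007, 0.045]
ft_force: [-0.1, 0.5, 0.2]
grip_width: 0.0868
```

```bash
python3 -c "
from h import *
go([.3985,.1885,.0253],np.pi/2-.03)
o=robot.get_obs();p=cams.camera('wrist');save(p,'w11');go([.3985,.1885,.0253],np.pi/2-.03)"
```

```text
t 10.4 pos [0.4107 0.1874 0.0302] toolx [ 0.039  0.997 -0.072] tooly [ 0.998 -0.035  0.054] toolz [ 0.051 -0.074 -0.996] F [-0.1  0.5  0.2] w 0.0868 q [ 0.238  0.666  2.019 -0.203  0.431  0.458]
shift mm [  1.  -12.5   4.2] toolx yaw 1.532 spin needed -0.009
t 10.45 pos [0.4105 0.1873 0.0297] toolx [ 0.039  0.997 -0.073] tooly [ 0.998 -0.035  0.053] toolz [ 0.05  -0.075 -0.996] F [ 0.5 -0.  -1.2] w 0.0869 q [ 0.238  0.668  2.019 -0.203  0.431  0.458]
shift mm [  1.1 -12.3   3.7] toolx yaw 1.5319 spin needed -0.009
```

Emit:
{"api": "play_rows", "payload": {"commands": [{"x": 1, "y": -12, "z": 3, "spin": -0.009}, {"x": 0, "y": -1, "z": 0, "spin": 0}]}}

```text
time: 10.65
position: [0.4007, 0.188, 0.0263]
tool_rot: [0.717, 0.696, -0.007, 0.045]
ft_force: [-0.6, -0.2, 0.4]
grip_width: 0.0869
```

Emit:
{"api": "play_rows", "payload": {"commands": [{"x": 0, "y": 0, "z": 0, "spin": 0}, {"x": 0, "y": 0, "z": 0, "spin": 0}, {"x": 0, "y": 0, "z": 0, "spin": 0}, {"x": 0, "y": 0, "z": 0, "spin": 0}], "grip": 0.4, "newtons": 15}}

```text
time: 11.05
position: [0.4048, 0.1885, 0.0292]
tool_rot: [0.718, 0.695, -0.004, 0.047]
ft_force: [-1.2, -0.2, -0.5]
grip_width: 0.063
```

```bash
python3 -c "
from h import *
go([.3985,.1885,.0253],np.pi/2-.03)
o=robot.get_obs();p=cams.camera('wrist');save(p,'w12')"
```

```text
t 11.05 pos [0.4048 0.1885 0.0292] toolx [ 0.034  0.997 -0.071] tooly [ 0.998 -0.03   0.062] toolz [ 0.06  -0.073 -0.996] F [-1.2 -0.2 -0.5] w 0.063 q [ 0.244  0.666  2.038 -0.218  0.405  0.475]
shift mm [ 0.1 -6.5  3.5] toolx yaw 1.5366 spin needed -0.004
```

Emit:
{"api": "play_rows", "payload": {"commands": [{"x": 0, "y": 0, "z": 3, "spin": 0}, {"x": 0, "y": 0, "z": 0, "spin": 0}], "grip": 0.4, "newtons": 15}}

```text
time: 11.3
position: [0.4049, 0.1885, 0.0277]
tool_rot: [0.717, 0.695, -0.003, 0.047]
ft_force: [-0.4, -0.5, -3.3]
grip_width: 0.0568
```

```bash
python3 -c "
from h import *
st()
P=p2w((-.030,.1,.0665))[0];go(P,np.pi/2+.034)"
```

```text
t 11.3 pos [0.4049 0.1885 0.0277] toolx [ 0.034  0.997 -0.071] tooly [ 0.998 -0.029  0.064] toolz [ 0.061 -0.073 -0.995] F [-0.4 -0.5 -3.3] w 0.0568 q [ 0.244  0.67   2.039 -0.221  0.399  0.479]
t 11.3 pos [0.4049 0.1885 0.0277] toolx [ 0.034  0.997 -0.071] tooly [ 0.998 -0.029  0.064] toolz [ 0.061 -0.073 -0.995] F [-0.4 -0.5 -3.3] w 0.0568 q [ 0.244  0.67   2.039 -0.221  0.399  0.479]
shift mm [-136.4  189.7  -17.2] toolx yaw 1.5367 spin needed -0.068
```

Emit:
{"api": "play_rows", "payload": {"commands": [{"x": 0, "y": 0, "z": -45, "spin": 0}, {"x": 0, "y": 0, "z": -45, "spin": 0}, {"x": -35, "y": 45, "z": 0, "spin": -0.068}, {"x": -35, "y": 45, "z": 0, "spin": 0}, {"x": -35, "y": 45, "z": 0, "spin": 0}, {"x": -30, "y": 35, "z": 0, "spin": 0}]}}

```text
time: 11.9
position: [0.5557, 0.0749, 0.1315]
tool_rot: [0.688, 0.725, -0.012, 0.042]
ft_force: [0.0, 0.1, -2.9]
grip_width: 0.0566
```

```bash
python3 -c "
from h import *
P=p2w((-.030,.1,.0665))[0];go(P,np.pi/2+.034)
o=robot.get_obs();p=cams.camera('wrist');save(p,'w13');p=cams.camera('side');save(p,'s13');o,r=st()
print(w2p(o['position']))"
```

```text
t 11.9 pos [0.5557 0.0749 0.1315] toolx [-0.05   0.996 -0.077] tooly [0.998 0.053 0.04 ] toolz [ 0.044 -0.075 -0.996] F [ 0.   0.1 -2.9] w 0.0566 q [-0.025  0.557  1.705 -0.099  0.837 -0.012]
shift mm [-23.3  28.7  68.2] toolx yaw 1.6211 spin needed 0.016
t 12.0 pos [0.562  0.072  0.1326] toolx [-0.045  0.996 -0.079] tooly [0.998 0.049 0.05 ] toolz [ 0.054 -0.077 -0.996] F [ 0.8  0.6 -2. ] w 0.0564 q [-0.029  0.558  1.698 -0.102  0.832 -0.009]
[[-0.05561087  0.12473507  0.1325536 ]]
```

Emit:
{"api": "play_rows", "payload": {"commands": [{"x": -20, "y": 25, "z": 0, "spin": 0.014}, {"x": 0, "y": 1, "z": 28, "spin": 0}, {"x": 0, "y": 1, "z": 24, "spin": 0}]}}

```text
time: 12.3
position: [0.5947, 0.0477, 0.084]
tool_rot: [0.696, 0.717, -0.007, 0.047]
ft_force: [-4.2, 1.4, 5.5]
grip_width: 0.0559
```

```bash
python3 -c "
from h import *
P=p2w((-.028,.1,.0685))[0];go(P,np.pi/2+.034)
o=robot.get_obs();p=cams.camera('wrist');save(p,'w14');o,r=st()
print(w2p(o['position']))"
```

```text
t 12.3 pos [0.5947 0.0477 0.084 ] toolx [-0.027  0.997 -0.078] tooly [0.998 0.032 0.055] toolz [ 0.058 -0.076 -0.995] F [-4.2  1.4  5.5] w 0.0559 q [-0.07   0.662  1.657 -0.105  0.763 -0.026]
shift mm [ 1.8 -5.1 15.2] toolx yaw 1.5982 spin needed -0.007
t 12.35 pos [0.595  0.0473 0.0816] toolx [-0.027  0.997 -0.078] tooly [0.998 0.032 0.054] toolz [ 0.057 -0.076 -0.995] F [ 1.5 -0.3 -3.7] w 0.0562 q [-0.07   0.666  1.657 -0.105  0.759 -0.026]
[[-0.02345292  0.09897775  0.08158899]]
```

Emit:
{"api": "play_rows", "payload": {"commands": [{"x": 0, "y": -9, "z": -3, "spin": 0}, {"x": 0, "y": 0, "z": 12, "spin": -0.005}]}}

```text
time: 12.55
position: [0.5852, 0.0468, 0.0718]
tool_rot: [0.694, 0.719, -0.008, 0.047]
ft_force: [0.6, 0.7, -2.3]
grip_width: 0.0564
```

```bash
python3 -c "
from h import *
P=p2w((-.028,.1,.0685))[0];go(P,np.pi/2+.034)
o=robot.get_obs();p=cams.camera('wrist');save(p,'w15');o,r=st()
print(w2p(o['position']))"
```

```text
t 12.55 pos [0.5852 0.0468 0.0718] toolx [-0.033  0.996 -0.078] tooly [0.998 0.037 0.053] toolz [ 0.056 -0.076 -0.996] F [ 0.6  0.7 -2.3] w 0.0564 q [-0.072  0.673  1.686 -0.109  0.725 -0.028]
shift mm [1.5 5.1 3.5] toolx yaw 1.6038 spin needed -0.001
t 12.6 pos [0.5848 0.0466 0.0695] toolx [-0.033  0.996 -0.078] tooly [0.998 0.037 0.051] toolz [ 0.053 -0.076 -0.996] F [ 0.2  0.3 -3.7] w 0.0566 q [-0.073  0.677  1.687 -0.109  0.722 -0.028]
[[-0.03368983  0.09863363  0.06951947]]
```

Emit:
{"api": "play_rows", "payload": {"commands": [{"x": 0, "y": 0, "z": 3, "spin": 0}, {"x": 0, "y": 5, "z": 0, "spin": 0}]}}

```text
time: 12.8
position: [0.5892, 0.0471, 0.0671]
tool_rot: [0.693, 0.719, -0.009, 0.045]
ft_force: [-12.1, 0.5, 6.4]
grip_width: 0.0557
```

```bash
python3 -c "
from h import *
o=robot.get_obs();p=cams.camera('wrist');save(p,'w16');o,r=st()
print(w2p(o['position']))"
```

```text
t 12.85 pos [0.5892 0.0471 0.0671] toolx [-0.034  0.996 -0.078] tooly [0.998 0.038 0.049] toolz [ 0.051 -0.076 -0.996] F [-2.3 -0.3 -2.5] w 0.056 q [-0.071  0.685  1.675 -0.109  0.728 -0.028]
[[-0.02927865  0.0989476   0.06710752]]
```

Emit:
{"api": "play_rows", "payload": {"commands": [{"x": 0, "y": 0, "z": 3, "spin": 0}]}}

```text
time: 12.95
position: [0.5897, 0.047, 0.0654]
tool_rot: [0.693, 0.719, -0.009, 0.045]
ft_force: [-3.6, 1.2, 17.2]
grip_width: 0.0557
```

Emit:
{"api": "play_rows", "payload": {"commands": [{"x": 0, "y": 0, "z": 0, "spin": 0}, {"x": 0, "y": 0, "z": -5, "spin": 0}, {"x": 0, "y": 0, "z": -40, "spin": 0}, {"x": 0, "y": 0, "z": -40, "spin": 0}], "grip": 0.9}}

```text
time: 13.35
position: [0.5855, 0.0536, 0.149]
tool_rot: [0.693, 0.719, -0.01, 0.044]
ft_force: [0.3, 0.4, 0.9]
grip_width: 0.076
```

```bash
python3 -c "
from h import *
o=robot.get_obs();p=cams.camera('wrist');save(p,'w17');o,r=st()
print(w2p(o['position']))
go([.41,.2,.19])"
```

```text
t 13.4 pos [0.5891 0.054  0.1559] toolx [-0.034  0.996 -0.079] tooly [0.998 0.039 0.059] toolz [ 0.061 -0.076 -0.995] F [ 0.7 -0.4  4.1] w 0.0767 q [-0.059  0.549  1.625 -0.093  0.904 -0.041]
[[-0.02909702  0.10583517  0.15586625]]
t 13.4 pos [0.5891 0.054  0.1559] toolx [-0.034  0.996 -0.079] tooly [0.998 0.039 0.059] toolz [ 0.061 -0.076 -0.995] F [ 0.7 -0.4  4.1] w 0.0767 q [-0.059  0.549  1.625 -0.093  0.904 -0.041]
shift mm [ 148.9 -171.   -56.1] toolx yaw 1.6052
```

Emit:
{"api": "play_rows", "payload": {"commands": [{"x": 40, "y": -32, "z": -5, "spin": 0.15}, {"x": 42, "y": -25, "z": 0, "spin": 0.04}, {"x": 45, "y": -20, "z": 0, "spin": 0}, {"x": 45, "y": -19, "z": 0, "spin": 0}, {"x": 40, "y": -18, "z": 0, "spin": 0}], "grip": 1.0}}

```text
time: 13.9
position: [0.511, 0.2753, 0.1463]
tool_rot: [0.763, 0.644, 0.01, 0.058]
ft_force: [1.7, 0.4, 0.5]
grip_width: 0.0868
```

```bash
python3 -c "
from h import *
go([.4137,.2855,.027],np.pi/2-.152)
o=robot.get_obs();p=cams.camera('wrist');save(p,'w18')
print(proj(p,p2w([(-.028,-.042,.048),(.028,-.042,.048),(.028,.042,.048),(-.028,.042,.048)],(.4137,.2855,-.152)),o)*1.4)"
```

```text
t 13.9 pos [0.511  0.2753 0.1463] toolx [ 0.171  0.983 -0.059] tooly [ 0.981 -0.165  0.101] toolz [ 0.089 -0.075 -0.993] F [1.7 0.4 0.5] w 0.0868 q [ 0.356  0.555  1.652 -0.132  0.881  0.606]
shift mm [   0.4 -109.2  109. ] toolx yaw 1.3985 spin needed -0.020
[[178.78360649 366.96966379]
 [271.34261213 361.15123924]
 [254.86828778 229.88541276]
 [150.96468383 233.17569456]]
```

Emit:
{"api": "play_rows", "payload": {"commands": [{"x": 0, "y": -25, "z": -45, "spin": 0}, {"x": 0, "y": -25, "z": -45, "spin": 0}, {"x": 0, "y": -25, "z": -45, "spin": 0}, {"x": 0, "y": -25, "z": -45, "spin": 0}]}}

```text
time: 14.35
position: [0.3973, 0.3114, 0.3055]
tool_rot: [0.76, 0.647, 0.008, 0.054]
ft_force: [0.9, 1.1, -0.6]
grip_width: 0.0873
```

```bash
cat > s.py <<'E'
from h import *
import sys
o,r=st();Z=[]
for i in range(int(sys.argv[1]) if len(sys.argv)>1 else 0):
    cams.camera('side');o=robot.get_obs();Z.append(R.from_quat(o['tool_rot']).as_matrix()[2].tolist()+o['position'].tolist())
if Z: print(np.round(Z,4))
E
python3 s.py 5
```

```text
t 14.35 pos [0.3973 0.3114 0.3055] toolx [ 0.162  0.985 -0.058] tooly [ 0.983 -0.157  0.092] toolz [ 0.081 -0.072 -0.994] F [ 0.9  1.1 -0.6] w 0.0873 q [ 0.506  0.262  1.633 -0.11   1.212  0.704]
[[-0.0506  0.0982 -0.9939  0.396   0.3139  0.3124]
 [-0.0508  0.1005 -0.9936  0.3983  0.3135  0.3101]
 [-0.0537  0.0981 -0.9937  0.3987  0.3125  0.3075]
 [-0.0565  0.0949 -0.9939  0.3986  0.3116  0.3054]
 [-0.0586  0.0922 -0.994   0.3984  0.3109  0.3039]]
```

Emit:
{"api": "play_rows", "payload": {"commands": [{"x": 0, "y": 0, "z": 0, "spin": 0}, {"x": 0, "y": 0, "z": 0, "spin": 0}, {"x": 0, "y": 0, "z": 0, "spin": 0}, {"x": 0, "y": 0, "z": 0, "spin": 0}]}}

```text
time: 15.0
position: [0.3991, 0.3086, 0.2988]
tool_rot: [0.761, 0.646, 0.003, 0.053]
ft_force: [0.7, 0.5, 0.1]
grip_width: 0.0866
```

```bash
python3 s.py 3
```

```text
t 15.0 pos [0.3991 0.3086 0.2988] toolx [ 0.165  0.984 -0.065] tooly [ 0.983 -0.16   0.085] toolz [ 0.074 -0.078 -0.994] F [0.7 0.5 0.1] w 0.0866 q [ 0.5    0.273  1.637 -0.111  1.206  0.702]
[[-0.0647  0.0851 -0.9943  0.399   0.3086  0.2988]
 [-0.0643  0.0855 -0.9943  0.399   0.3088  0.2991]
 [-0.0639  0.0859 -0.9942  0.399   0.3089  0.2993]]
```

Emit:
{"api": "play_rows", "payload": {"commands": [{"x": 0, "y": -40, "z": 0, "spin": 0}]}}

```text
time: 15.25
position: [0.3641, 0.3159, 0.2964]
tool_rot: [0.763, 0.645, 0.006, 0.054]
ft_force: [-0.4, 0.7, 0.0]
grip_width: 0.0869
```

```bash
python3 s.py 6
```

```text
t 15.25 pos [0.3641 0.3159 0.2964] toolx [ 0.169  0.984 -0.061] tooly [ 0.982 -0.163  0.091] toolz [ 0.079 -0.075 -0.994] F [-0.4  0.7  0. ] w 0.0869 q [ 0.551  0.242  1.69  -0.114  1.184  0.76 ]
[[-0.0662  0.0783 -0.9947  0.3535  0.3148  0.2946]
 [-0.0667  0.0808 -0.9945  0.3553  0.3146  0.2949]
 [-0.065   0.0844 -0.9943  0.3577  0.3151  0.2956]
 [-0.0638  0.0864 -0.9942  0.3593  0.3154  0.296 ]
 [-0.0632  0.0872 -0.9942  0.3601  0.3155  0.2963]
 [-0.0631  0.0873 -0.9942  0.3605  0.3155  0.2963]]
```

Emit:
{"api": "play_rows", "payload": {"commands": [{"x": 0, "y": 40, "z": 0, "spin": 0}]}}

```text
time: 15.65
position: [0.3966, 0.3093, 0.2994]
tool_rot: [0.76, 0.648, 0.002, 0.053]
ft_force: [0.8, 0.4, -0.1]
grip_width: 0.0874
```

```bash
python3 s.py 6
```

```text
t 15.65 pos [0.3966 0.3093 0.2994] toolx [ 0.161  0.985 -0.065] tooly [ 0.984 -0.156  0.083] toolz [ 0.072 -0.077 -0.994] F [ 0.8  0.4 -0.1] w 0.0874 q [ 0.503  0.27   1.639 -0.109  1.208  0.7  ]
[[-0.0604  0.0962 -0.9935  0.4074  0.3092  0.3012]
 [-0.0602  0.0936 -0.9938  0.4055  0.3094  0.3009]
 [-0.0616  0.0897 -0.9941  0.4029  0.3091  0.3003]
 [-0.0628  0.0875 -0.9942  0.4012  0.3089  0.2998]
 [-0.0634  0.0866 -0.9942  0.4002  0.3089  0.2996]
 [-0.0637  0.0863 -0.9942  0.3996  0.3089  0.2995]]
```

Emit:
{"api": "play_rows", "payload": {"commands": [{"x": 0, "y": 0, "z": 40, "spin": 0}]}}

```text
time: 16.05
position: [0.4058, 0.3081, 0.2638]
tool_rot: [0.761, 0.646, 0.01, 0.055]
ft_force: [1.2, 0.3, 0.1]
grip_width: 0.087
```

```bash
python3 s.py 6
```

```text
t 16.05 pos [0.4058 0.3081 0.2638] toolx [ 0.165  0.985 -0.056] tooly [ 0.982 -0.159  0.096] toolz [ 0.086 -0.071 -0.994] F [1.2 0.3 0.1] w 0.087 q [ 0.493  0.313  1.685 -0.115  1.103  0.706]
[[-0.0675  0.0811 -0.9944  0.4002  0.3044  0.255 ]
 [-0.0699  0.078  -0.9945  0.399   0.304   0.2561]
 [-0.0676  0.081  -0.9944  0.4003  0.3048  0.258 ]
 [-0.0651  0.0843 -0.9943  0.4016  0.3056  0.2595]
 [-0.0633  0.0866 -0.9942  0.4025  0.3061  0.2604]
 [-0.0624  0.0879 -0.9942  0.403   0.3064  0.261 ]]
```

Emit:
{"api": "play_rows", "payload": {"commands": [{"x": 40, "y": 0, "z": 0, "spin": 0}]}}

```text
time: 16.45
position: [0.409, 0.3434, 0.26]
tool_rot: [0.762, 0.645, 0.004, 0.054]
ft_force: [1.3, 1.1, 0.3]
grip_width: 0.087
```

```bash
python3 s.py 6
```

```text
t 16.45 pos [0.409  0.3434 0.26  ] toolx [ 0.169  0.984 -0.064] tooly [ 0.983 -0.163  0.088] toolz [ 0.076 -0.078 -0.994] F [1.3 1.1 0.3] w 0.087 q [ 0.551  0.36   1.621 -0.117  1.139  0.766]
[[-0.0532  0.0923 -0.9943  0.4121  0.3517  0.2604]
 [-0.0566  0.0923 -0.9941  0.4117  0.3496  0.2604]
 [-0.0598  0.0906 -0.9941  0.4106  0.3478  0.26  ]
 [-0.0614  0.0894 -0.9941  0.4099  0.3466  0.2596]
 [-0.0621  0.0887 -0.9941  0.4095  0.3459  0.2593]
 [-0.0624  0.0883 -0.9941  0.4093  0.3455  0.2591]]
```

```bash
cat > c.py <<'E'
import sys
from rig import cams
for i in range(int(sys.argv[1])): cams.camera('side')
E
echo
```

Emit:
{"api": "play_rows", "payload": {"commands": [{"x": 35, "y": -35, "z": 0, "spin": 0}]}}

```text
time: 16.85
position: [0.3841, 0.3826, 0.255]
tool_rot: [0.764, 0.643, 0.006, 0.055]
ft_force: [-0.3, 2.2, -0.8]
grip_width: 0.0871
```

```bash
python3 c.py 1
```

Emit:
{"api": "play_rows", "payload": {"commands": [{"x": -35, "y": 35, "z": 0, "spin": 0}]}}

```text
time: 17.0
position: [0.4014, 0.3529, 0.2583]
tool_rot: [0.759, 0.649, 0.005, 0.049]
ft_force: [0.6, -0.2, 0.0]
grip_width: 0.0872
```

```bash
python3 c.py 5; python3 s.py 1
```

```text
t 17.25 pos [0.4051 0.3488 0.259 ] toolx [ 0.168  0.984 -0.058] tooly [ 0.983 -0.162  0.084] toolz [ 0.073 -0.071 -0.995] F [-0.  -0.3  0.2] w 0.087 q [ 0.559  0.361  1.622 -0.109  1.136  0.77 ]
[[-0.0577  0.0839 -0.9948  0.405   0.3491  0.2589]]
```

Emit:
{"api": "play_rows", "payload": {"commands": [{"x": 35, "y": -35, "z": 0, "spin": 0}]}}

```text
time: 17.4
position: [0.3795, 0.3871, 0.2546]
tool_rot: [0.764, 0.643, 0.006, 0.052]
ft_force: [0.3, 0.7, -0.0]
grip_width: 0.0872
```

```bash
python3 c.py 1
```

Emit:
{"api": "play_rows", "payload": {"commands": [{"x": -35, "y": 35, "z": 0, "spin": 0}]}}

```text
time: 17.55
position: [0.3965, 0.3585, 0.2572]
tool_rot: [0.759, 0.649, 0.005, 0.046]
ft_force: [1.9, -0.1, -0.2]
grip_width: 0.0871
```

```bash
python3 c.py 5; python3 s.py 1
```

```text
t 17.8 pos [0.4001 0.3541 0.2579] toolx [ 0.168  0.984 -0.053] tooly [ 0.983 -0.163  0.079] toolz [ 0.069 -0.065 -0.996] F [-1.   0.2  0. ] w 0.0871 q [ 0.569  0.362  1.623 -0.102  1.136  0.777]
[[-0.0529  0.0787 -0.9955  0.4     0.3543  0.2579]]
```

Emit:
{"api": "play_rows", "payload": {"commands": [{"x": 0, "y": 48, "z": 0, "spin": 0}, {"x": 0, "y": 48, "z": 0, "spin": 0}, {"x": 0, "y": 48, "z": 0, "spin": 0}, {"x": 0, "y": 48, "z": 0, "spin": 0}, {"x": 0, "y": 48, "z": 0, "spin": 0}]}}

```text
time: 18.35
position: [0.6319, 0.3206, 0.2745]
tool_rot: [0.758, 0.651, 0.001, 0.044]
ft_force: [0.2, 1.0, 0.5]
grip_width: 0.0873
```

```bash
python3 s.py 5
```

```text
t 18.35 pos [0.6319 0.3206 0.2745] toolx [ 0.153  0.987 -0.055] tooly [ 0.986 -0.149  0.068] toolz [ 0.059 -0.065 -0.996] F [0.2 1.  0.5] w 0.0873 q [ 0.347  0.593  1.16  -0.083  1.356  0.516]
[[-0.0532  0.0793 -0.9954  0.6414  0.3181  0.2746]
 [-0.0542  0.0739 -0.9958  0.6371  0.3186  0.2739]
 [-0.055   0.0691 -0.9961  0.6333  0.3194  0.2734]
 [-0.0556  0.067  -0.9962  0.631   0.32    0.2734]
 [-0.0559  0.0664 -0.9962  0.6298  0.3204  0.2736]]
```

Emit:
{"api": "play_rows", "payload": {"commands": [{"x": 15, "y": -45, "z": 0, "spin": 0}]}}

```text
time: 18.7
position: [0.5908, 0.3403, 0.2698]
tool_rot: [0.76, 0.649, 0.002, 0.045]
ft_force: [-0.0, 1.1, 0.2]
grip_width: 0.087
```

```bash
python3 c.py 1
```

Emit:
{"api": "play_rows", "payload": {"commands": [{"x": 15, "y": -45, "z": 0, "spin": 0}]}}

```text
time: 18.85
position: [0.5424, 0.3631, 0.2654]
tool_rot: [0.758, 0.651, -0.003, 0.04]
ft_force: [0.4, 0.1, 0.3]
grip_width: 0.087
```

```bash
python3 c.py 1
```

Emit:
{"api": "play_rows", "payload": {"commands": [{"x": 15, "y": -45, "z": 0, "spin": 0}]}}

```text
time: 19.0
position: [0.4969, 0.3845, 0.2624]
tool_rot: [0.756, 0.654, -0.007, 0.036]
ft_force: [0.0, 0.7, 0.6]
grip_width: 0.0869
```

```bash
python3 s.py 1
```

```text
t 19.0 pos [0.4969 0.3845 0.2624] toolx [ 0.146  0.988 -0.057] tooly [ 0.989 -0.143  0.045] toolz [ 0.036 -0.063 -0.997] F [0.  0.7 0.6] w 0.0869 q [ 0.517  0.498  1.37  -0.076  1.274  0.684]
[[-0.0581  0.0319 -0.9978  0.4863  0.3879  0.2615]]
```

Emit:
{"api": "play_rows", "payload": {"commands": [{"x": -48, "y": 0, "z": 0, "spin": 0}, {"x": -48, "y": 0, "z": 0, "spin": 0}, {"x": -48, "y": 0, "z": 0, "spin": 0}, {"x": -48, "y": 0, "z": 0, "spin": 0}, {"x": -48, "y": 0, "z": 0, "spin": 0}]}}

```text
time: 19.55
position: [0.4409, 0.1551, 0.2754]
tool_rot: [0.744, 0.667, -0.012, 0.029]
ft_force: [1.3, -0.4, -0.2]
grip_width: 0.0872
```

```bash
python3 s.py 5
```

```text
t 19.55 pos [0.4409 0.1551 0.2754] toolx [ 0.11   0.992 -0.056] tooly [ 0.994 -0.109  0.027] toolz [ 0.021 -0.059 -0.998] F [ 1.3 -0.4 -0.2] w 0.0872 q [ 0.139  0.247  1.745 -0.067  1.138  0.277]
[[-0.063   0.0245 -0.9977  0.4391  0.1488  0.2755]
 [-0.0585  0.0257 -0.998   0.4403  0.1521  0.2755]
 [-0.0561  0.0271 -0.9981  0.4415  0.1543  0.2756]
 [-0.0554  0.0279 -0.9981  0.4423  0.1556  0.2756]
 [-0.0554  0.0281 -0.9981  0.4428  0.1564  0.2754]]
```

Emit:
{"api": "play_rows", "payload": {"commands": [{"x": 47, "y": -15, "z": 0, "spin": 0}]}}

```text
time: 19.9
position: [0.4352, 0.2028, 0.2731]
tool_rot: [0.747, 0.664, -0.011, 0.03]
ft_force: [0.7, -0.1, -0.4]
grip_width: 0.0869
```

```bash
python3 c.py 1
```

Emit:
{"api": "play_rows", "payload": {"commands": [{"x": 47, "y": -15, "z": 0, "spin": 0}]}}

```text
time: 20.05
position: [0.4233, 0.2543, 0.2701]
tool_rot: [0.745, 0.666, -0.009, 0.027]
ft_force: [0.0, 0.6, -0.6]
grip_width: 0.0871
```

```bash
python3 c.py 1
```

Emit:
{"api": "play_rows", "payload": {"commands": [{"x": 47, "y": -15, "z": 0, "spin": 0}]}}

```text
time: 20.2
position: [0.412, 0.3034, 0.2677]
tool_rot: [0.743, 0.669, -0.007, 0.023]
ft_force: [0.8, -0.2, 0.2]
grip_width: 0.0872
```

```bash
python3 c.py 1
```

Emit:
{"api": "play_rows", "payload": {"commands": [{"x": 0, "y": 0, "z": 0, "spin": 0}]}}

```text
time: 20.35
position: [0.4079, 0.3147, 0.2671]
tool_rot: [0.739, 0.673, -0.005, 0.019]
ft_force: [-1.0, -0.9, -0.4]
grip_width: 0.0869
```

```bash
python3 s.py 4
```

```text
t 20.35 pos [0.4079 0.3147 0.2671] toolx [ 0.094  0.995 -0.033] tooly [ 0.995 -0.093  0.022] toolz [ 0.019 -0.035 -0.999] F [-1.  -0.9 -0.4] w 0.0869 q [ 0.464  0.328  1.645 -0.043  1.167  0.575]
[[-0.0321  0.0218 -0.9992  0.4079  0.3147  0.2671]
 [-0.0334  0.0222 -0.9992  0.4084  0.3131  0.2672]
 [-0.034   0.0226 -0.9992  0.4089  0.312   0.2672]
 [-0.034   0.0228 -0.9992  0.4093  0.3114  0.2674]]
```

```bash
python3 -c "
from h import *
go([.4137,.2855,.12],np.pi/2-.152)"
```

```text
t 20.55 pos [0.4093 0.3114 0.2674] toolx [ 0.1    0.994 -0.034] tooly [ 0.995 -0.099  0.023] toolz [ 0.019 -0.036 -0.999] F [-0.5 -0.7 -0.6] w 0.0867 q [ 0.458  0.327  1.647 -0.045  1.167  0.575]
shift mm [-20.3   3.6 148.2] toolx yaw 1.4708 spin needed 0.052
```

Emit:
{"api": "play_rows", "payload": {"commands": [{"x": -7, "y": 1, "z": 48, "spin": 0.05}, {"x": -7, "y": 1, "z": 48, "spin": 0}, {"x": -6, "y": 1, "z": 45, "spin": 0}]}}

```text
time: 20.85
position: [0.4218, 0.2876, 0.1318]
tool_rot: [0.759, 0.651, 0.007, 0.024]
ft_force: [0.1, 0.4, -0.5]
grip_width: 0.0872
```

```bash
python3 c.py 4; python3 -c "
from h import *
go([.4137,.2855,.027],np.pi/2-.152)
o=robot.get_obs();p=cams.camera('wrist');save(p,'w19')
print(proj(p,p2w([(-.028,-.042,.048),(.028,-.042,.048),(.028,.042,.048),(-.028,.042,.048)],(.4137,.2855,-.152)),o)*1.4)"
```

```text
t 21.05 pos [0.4209 0.2878 0.1324] toolx [ 0.154  0.988 -0.022] tooly [ 0.987 -0.153  0.041] toolz [ 0.037 -0.028 -0.999] F [0.4 0.3 1.2] w 0.0869 q [ 0.405  0.506  1.817 -0.057  0.796  0.598]
shift mm [ -1.  -11.1 105.1] toolx yaw 1.4162 spin needed -0.003
[[333.40541535 369.70797091]
 [424.25113764 367.74403878]
 [426.84375645 232.83968578]
 [326.54556936 233.73432816]]
```

Emit:
{"api": "play_rows", "payload": {"commands": [{"x": 0, "y": -6, "z": 48, "spin": 0}, {"x": 0, "y": -6, "z": 45, "spin": 0}]}}

```text
time: 21.3
position: [0.4259, 0.2934, 0.0496]
tool_rot: [0.759, 0.65, 0.022, 0.028]
ft_force: [-0.1, 0.6, 0.2]
grip_width: 0.087
```

```bash
python3 c.py 5; python3 -c "
from h import *
go([.4135,.2857,.0265],np.pi/2-.152)"
```

```text
t 21.55 pos [0.4246 0.2929 0.0495] toolx [ 0.154  0.988 -0.006] tooly [ 0.986 -0.153  0.066] toolz [ 0.064 -0.016 -0.998] F [ 0.5 -0.2  0.6] w 0.0868 q [ 0.411  0.655  1.874 -0.076  0.561  0.629]
shift mm [ -8.7 -11.4  22.4] toolx yaw 1.4167 spin needed -0.002
```

Emit:
{"api": "play_rows", "payload": {"commands": [{"x": -8, "y": -11, "z": 22, "spin": 0}]}}

```text
time: 21.65
position: [0.4201, 0.2892, 0.0318]
tool_rot: [0.759, 0.65, 0.027, 0.029]
ft_force: [0.5, -0.0, -0.9]
grip_width: 0.087
```

```bash
python3 c.py 2; python3 -c "
from h import *
o=robot.get_obs();p=cams.camera('wrist');save(p,'w20')
go([.4135,.2857,.0265],np.pi/2-.152)"
```

```text
t 21.8 pos [0.4143 0.2865 0.0288] toolx [ 0.153  0.988 -0.005] tooly [ 0.986 -0.153  0.068] toolz [ 0.066 -0.015 -0.998] F [0.3 0.3 0.3] w 0.0867 q [ 0.408  0.689  1.913 -0.086  0.487  0.637]
shift mm [-0.9 -0.8  2.2] toolx yaw 1.4167 spin needed -0.002
```

Well centred. Close.

Emit:
{"api": "play_rows", "payload": {"commands": [{"x": 0, "y": -1, "z": 2, "spin": 0}], "grip": 0.4, "newtons": 15}}

```text
time: 21.9
position: [0.4154, 0.2875, 0.0288]
tool_rot: [0.759, 0.65, 0.022, 0.028]
ft_force: [1.0, 0.1, -0.5]
grip_width: 0.0841
```

```bash
python3 c.py 10; python3 -c "
from h import *
P=p2w((-.031,.195,.12))[0];go(P,np.pi/2+.034)"
```

```text
t 22.4 pos [0.4133 0.2867 0.027 ] toolx [ 0.154  0.988 -0.005] tooly [ 0.986 -0.153  0.067] toolz [ 0.066 -0.016 -0.998] F [-1.4  1.   3.5] w 0.0568 q [ 0.409  0.692  1.915 -0.087  0.482  0.639]
shift mm [-116.2  196.7  -79.4] toolx yaw 1.4166 spin needed -0.188
```

Emit:
{"api": "play_rows", "payload": {"commands": [{"x": 0, "y": 0, "z": -45, "spin": 0}, {"x": 0, "y": 0, "z": -42, "spin": -0.09}, {"x": -10, "y": 45, "z": 0, "spin": -0.1}, {"x": -20, "y": 45, "z": 0, "spin": 0}, {"x": -20, "y": 45, "z": 0, "spin": 0}, {"x": -20, "y": 35, "z": 0, "spin": 0}]}}

```text
time: 23.0
position: [0.5734, 0.2198, 0.1196]
tool_rot: [0.688, 0.726, 0.007, 0.024]
ft_force: [0.7, 0.3, -2.0]
grip_width: 0.0566
```

```bash
python3 c.py 5; python3 -c "
from h import *
P=p2w((-.031,.195,.085))[0];go(P,np.pi/2+.034)"
```

```text
t 23.25 pos [0.569  0.2201 0.1183] toolx [-0.052  0.998 -0.026] tooly [0.998 0.053 0.037] toolz [ 0.038 -0.024 -0.999] F [-1.2 -0.5 -2.5] w 0.0565 q [ 0.202  0.63   1.583 -0.04   0.896  0.174]
shift mm [-76.9   9.9  35.7] toolx yaw 1.623 spin needed 0.018
```

Emit:
{"api": "play_rows", "payload": {"commands": [{"x": -38, "y": 4, "z": 0, "spin": 0.018}, {"x": -38, "y": 4, "z": 15, "spin": 0}]}}

```text
time: 23.45
position: [0.5776, 0.1492, 0.1055]
tool_rot: [0.691, 0.722, 0.005, 0.021]
ft_force: [0.9, -0.6, -2.4]
grip_width: 0.0571
```

```bash
python3 c.py 5; python3 -c "
from h import *
o=robot.get_obs();p=cams.camera('wrist');save(p,'w21')
P=p2w((-.031,.195,.0695))[0];go(P,np.pi/2+.034)"
```

```text
t 23.75 pos [0.5771 0.1492 0.1045] toolx [-0.041  0.999 -0.024] tooly [0.999 0.042 0.034] toolz [ 0.034 -0.022 -0.999] F [-0.1  0.7 -1.6] w 0.0568 q [ 0.079  0.635  1.629 -0.033  0.846  0.059]
shift mm [-5.7  5.7 35.4] toolx yaw 1.6118 spin needed 0.007
```

Emit:
{"api": "play_rows", "payload": {"commands": [{"x": -6, "y": 3, "z": 33, "spin": 0.007}]}}

```text
time: 23.85
position: [0.5845, 0.1451, 0.0757]
tool_rot: [0.694, 0.72, 0.008, 0.023]
ft_force: [1.9, -0.3, -2.5]
grip_width: 0.0566
```

```bash
python3 c.py 5; python3 -c "
from h import *
o=robot.get_obs();p=cams.camera('wrist');save(p,'w22')
P=p2w((-.028,.195,.0675))[0];go(P,np.pi/2+.034)"
```

```text
t 24.15 pos [0.5815 0.1435 0.0727] toolx [-0.035  0.999 -0.023] tooly [0.999 0.036 0.034] toolz [ 0.035 -0.022 -0.999] F [-0.   0.3 -1.4] w 0.0567 q [ 0.068  0.686  1.639 -0.034  0.783  0.057]
shift mm [-0.5  5.5  5.4] toolx yaw 1.6058 spin needed 0.001
```

Emit:
{"api": "play_rows", "payload": {"commands": [{"x": 0, "y": 0, "z": 4, "spin": 0}]}}

```text
time: 24.25
position: [0.5824, 0.1441, 0.0701]
tool_rot: [0.694, 0.72, 0.005, 0.021]
ft_force: [0.8, 0.7, -2.1]
grip_width: 0.0567
```

Emit:
{"api": "play_rows", "payload": {"commands": [{"x": 0, "y": 6, "z": 1, "spin": 0}]}}

```text
time: 24.35
position: [0.5874, 0.1446, 0.0696]
tool_rot: [0.694, 0.72, 0.005, 0.021]
ft_force: [-0.6, -0.4, -2.2]
grip_width: 0.0569
```

```bash
python3 c.py 3; python3 s.py
```

```text
t 24.5 pos [0.5874 0.1446 0.0693] toolx [-0.036  0.999 -0.023] tooly [0.999 0.036 0.035] toolz [ 0.035 -0.021 -0.999] F [-2.9  1.  -1.2] w 0.0567 q [ 0.069  0.696  1.626 -0.034  0.786  0.056]
```

Emit:
{"api": "play_rows", "payload": {"commands": [{"x": 0, "y": 0, "z": 2, "spin": 0}]}}

```text
time: 24.6
position: [0.5871, 0.1444, 0.0679]
tool_rot: [0.694, 0.72, 0.004, 0.02]
ft_force: [-4.8, -0.6, 5.9]
grip_width: 0.0565
```

Emit:
{"api": "play_rows", "payload": {"commands": [{"x": 0, "y": 0, "z": 0, "spin": 0}, {"x": 0, "y": 0, "z": 0, "spin": 0}, {"x": 0, "y": 0, "z": -45, "spin": 0}, {"x": 10, "y": -30, "z": -40, "spin": 0}], "grip": 0.8}}

```text
time: 25.0
position: [0.5596, 0.1534, 0.149]
tool_rot: [0.695, 0.719, 0.006, 0.022]
ft_force: [-0.1, 0.7, 0.5]
grip_width: 0.069
```

```bash
python3 c.py 4; python3 -c "
from h import *
o=robot.get_obs();p=cams.camera('wrist');save(p,'w23');st()
p=cams.camera('side');save(p,'s23')
for n in ['scene']:
  p=cams.camera(n);save(p,'c23')
"
```

```text
t 25.25 pos [0.5545 0.1542 0.1476] toolx [-0.036  0.999 -0.024] tooly [0.999 0.037 0.032] toolz [ 0.033 -0.023 -0.999] F [-0.1 -0.4  0.2] w 0.0699 q [ 0.091  0.55   1.65  -0.032  0.911  0.074]
```

Emit:
{"api": "play_rows", "payload": {"commands": [{"x": -32, "y": -28, "z": -20, "spin": 0}]}}

```text
time: 25.45
position: [0.529, 0.1226, 0.1636]
tool_rot: [0.693, 0.72, 0.002, 0.018]
ft_force: [-0.3, -0.5, 0.5]
grip_width: 0.0696
```

```bash
python3 c.py 1
```

Emit:
{"api": "play_rows", "payload": {"commands": [{"x": -32, "y": -28, "z": -20, "spin": 0}]}}

```text
time: 25.6
position: [0.4977, 0.0867, 0.1838]
tool_rot: [0.693, 0.721, -0.002, 0.017]
ft_force: [-0.2, -1.6, 0.9]
grip_width: 0.0696
```

```bash
python3 c.py 1
```

Emit:
{"api": "play_rows", "payload": {"commands": [{"x": -32, "y": -28, "z": -20, "spin": 0}]}}

```text
time: 25.75
position: [0.4673, 0.0517, 0.2041]
tool_rot: [0.693, 0.721, -0.005, 0.016]
ft_force: [0.0, -1.2, -0.3]
grip_width: 0.0699
```

```bash
python3 c.py 4; python3 -c "
from h import *
o=robot.get_obs();p=cams.camera('wrist');save(p,'w24');st()
for x in nets.outline_of(p,'stick')[:2]: print(x['conf'],x['pixel'],x['region'].sum())
p=cams.camera('side');save(p,'s24')
"
```

```text
t 26.0 pos [0.4671 0.0518 0.2052] toolx [-0.037  0.999 -0.03 ] tooly [0.999 0.037 0.016] toolz [ 0.017 -0.03  -0.999] F [-0.6 -1.1 -0.1] w 0.0699 q [-0.11   0.341  1.839 -0.034  0.941 -0.127]
0.69 [241.1, 204.0] 3495
```

```bash
python3 -c "
from h import *
o,r=st();p=cams.camera('wrist')
im=p['img'][120:290,190:310,::-1];cv2.imwrite('pics/w25z.png',cv2.resize(im,None,fx=3.5,fy=3.5,interpolation=cv2.INTER_CUBIC))
f=lambda u,v:atz(p,(u/1.4-.3,v/1.4-.3),.037,o)
b=np.array([f(*c) for c in [(325,233),(358,235),(322,274),(356,277)]]);t=np.array([f(*c) for c in [(329,196),(362,197),(316,394),(346,394)]])
print('band',b.mean(0),'w',b[1]-b[0]);print('tail',t)
d=(t[0]+t[1]-t[2]-t[3]);print('yaw',np.arctan2(-d[0],d[1]))
"
```

```text
t 26.1 pos [0.467  0.0523 0.2049] toolx [-0.038  0.999 -0.03 ] tooly [0.999 0.039 0.015] toolz [ 0.016 -0.03  -0.999] F [-0.   0.9 -1.2] w 0.0694 q [-0.108  0.342  1.839 -0.034  0.942 -0.127]
band [0.42689108 0.05720439 0.037     ] w [ 0.02463797 -0.00061718  0.        ]
tail [[ 0.41881644  0.10091542  0.037     ]
 [ 0.44281243  0.1011087   0.037     ]
 [ 0.40632808 -0.06347504  0.037     ]
 [ 0.43156612 -0.0627837   0.037     ]]
yaw -0.07217389831614904
```

```bash
python3 -c "
from h import *
go([.427,.057,.020],np.pi/2-.072)"
```

```text
t 26.15 pos [0.4669 0.0525 0.2049] toolx [-0.039  0.999 -0.03 ] tooly [0.999 0.039 0.015] toolz [ 0.016 -0.03  -0.999] F [0.  0.6 0.8] w 0.0697 q [-0.108  0.342  1.839 -0.034  0.942 -0.127]
shift mm [ 11.7 -42.4 184. ] toolx yaw 1.6094 spin needed 0.111
```

Single rows with short waits, to keep the tilt from growing.

Emit:
{"api": "play_rows", "payload": {"commands": [{"x": 6, "y": -42, "z": 20, "spin": 0.11}]}}

```text
time: 26.25
position: [0.434, 0.0555, 0.186]
tool_rot: [0.732, 0.68, 0.001, 0.022]
ft_force: [0.3, -0.1, -1.0]
grip_width: 0.0693
```

```bash
python3 c.py 2
```

Emit:
{"api": "play_rows", "payload": {"commands": [{"x": 0, "y": 0, "z": 48, "spin": 0}]}}

```text
time: 26.45
position: [0.4178, 0.0574, 0.1378]
tool_rot: [0.73, 0.683, -0.007, 0.013]
ft_force: [2.8, 0.4, -0.6]
grip_width: 0.0695
```

```bash
python3 c.py 3
```

Emit:
{"api": "play_rows", "payload": {"commands": [{"x": 0, "y": 0, "z": 45, "spin": 0}]}}

```text
time: 26.7
position: [0.4173, 0.0564, 0.0918]
tool_rot: [0.73, 0.683, -0.009, 0.01]
ft_force: [1.2, -0.3, -0.3]
grip_width: 0.0693
```

```bash
python3 c.py 4; python3 -c "
from h import *
o=robot.get_obs();p=cams.camera('wrist');save(p,'w26')
go([.427,.057,.020],np.pi/2-.072)
P=p2w([(-.013,.045,.037),(.013,.045,.037),(.013,-.06,.037),(-.013,-.06,.037)],(.427,.057,-.072));print(proj(p,P,o)*1.4)"
```

```text
t 26.95 pos [0.4124 0.0565 0.0901] toolx [ 0.068  0.997 -0.027] tooly [ 0.998 -0.068 -0.009] toolz [-0.011 -0.027 -1.   ] F [ 0.7 -0.1 -0.7] w 0.0694 q [-0.113  0.514  2.054 -0.05   0.582 -0.003]
shift mm [ 3.4 15.2 69.9] toolx yaw 1.5031 spin needed 0.004
[[401.96580291 228.08033033]
 [455.83371725 228.37604967]
 [447.24253618 416.64165974]
 [400.4779944  416.14430168]]
```

Emit:
{"api": "play_rows", "payload": {"commands": [{"x": 3, "y": 15, "z": 40, "spin": 0}]}}

```text
time: 27.05
position: [0.4304, 0.0573, 0.0554]
tool_rot: [0.73, 0.683, -0.009, 0.011]
ft_force: [-0.0, -0.2, 0.2]
grip_width: 0.0697
```

```bash
python3 c.py 5; python3 -c "
from h import *
go([.427,.057,.020],np.pi/2-.072)
o=robot.get_obs();p=cams.camera('wrist');save(p,'w27')"
```

```text
t 27.3 pos [0.4276 0.0574 0.0524] toolx [ 0.067  0.997 -0.028] tooly [ 0.998 -0.068 -0.006] toolz [-0.008 -0.027 -1.   ] F [-0.8  0.9  0.3] w 0.0701 q [-0.106  0.608  2.041 -0.058  0.498  0.012]
shift mm [ 0.4 -0.4 32.4] toolx yaw 1.5033 spin needed 0.005
```

Emit:
{"api": "play_rows", "payload": {"commands": [{"x": 0, "y": 0, "z": 33, "spin": 0.004}]}}

```text
time: 27.45
position: [0.4309, 0.0563, 0.0242]
tool_rot: [0.732, 0.681, -0.008, 0.012]
ft_force: [1.4, -0.5, -0.4]
grip_width: 0.0695
```

```bash
python3 c.py 5; python3 s.py
```

```text
t 27.7 pos [0.4277 0.0565 0.0214] toolx [ 0.071  0.997 -0.028] tooly [ 0.997 -0.072 -0.003] toolz [-0.005 -0.027 -1.   ] F [ 0.2 -0.3 -0.1] w 0.0695 q [-0.109  0.68   2.055 -0.07   0.41   0.027]
```

Emit:
{"api": "play_rows", "payload": {"commands": [{"x": 0, "y": 0, "z": 0, "spin": 0}], "grip": 0.1, "newtons": 50}}

```text
time: 27.8
position: [0.4283, 0.0565, 0.0228]
tool_rot: [0.732, 0.681, -0.01, 0.009]
ft_force: [0.8, -0.2, 1.6]
grip_width: 0.0665
```

```bash
python3 c.py 14; python3 -c "
from h import *
st()
o=robot.get_obs();p=cams.camera('wrist');save(p,'w28')"
```

```text
t 28.5 pos [0.4274 0.0565 0.0213] toolx [ 0.071  0.997 -0.028] tooly [ 0.997 -0.071 -0.004] toolz [-0.006 -0.027 -1.   ] F [-1.  -0.3  0.7] w 0.0257 q [-0.109  0.68   2.055 -0.07   0.41   0.027]
```

Emit:
{"api": "play_rows", "payload": {"commands": [{"x": 0, "y": 0, "z": -45, "spin": 0}]}}

```text
time: 28.65
position: [0.4236, 0.0579, 0.0608]
tool_rot: [0.732, 0.681, -0.017, 0.002]
ft_force: [0.9, 0.4, -0.7]
grip_width: 0.0255
```

```bash
python3 c.py 2
```

Emit:
{"api": "play_rows", "payload": {"commands": [{"x": 0, "y": 0, "z": -45, "spin": 0}]}}

```text
time: 28.85
position: [0.4258, 0.0592, 0.1082]
tool_rot: [0.732, 0.681, -0.015, 0.004]
ft_force: [0.7, 0.4, -2.6]
grip_width: 0.0258
```

```bash
python3 c.py 2
```

Emit:
{"api": "play_rows", "payload": {"commands": [{"x": 0, "y": 0, "z": -30, "spin": 0}]}}

```text
time: 29.05
position: [0.4298, 0.06, 0.1436]
tool_rot: [0.732, 0.681, -0.009, 0.01]
ft_force: [-0.0, -0.3, -2.0]
grip_width: 0.0256
```

```bash
python3 c.py 4; python3 -c "
from h import *
p=cams.camera('side');save(p,'s29')
P=p2w((-.029,.435,.14))[0];go(P,np.pi/2+.034)"
```

```text
t 29.3 pos [0.4313 0.0599 0.1448] toolx [ 0.071  0.997 -0.028] tooly [ 0.997 -0.071  0.007] toolz [ 0.005 -0.028 -1.   ] F [-0.2  0.3 -3. ] w 0.0255 q [-1.000e-01  4.110e-01  1.974e+00 -4.000e-02  7.490e-01  1.000e-03]
shift mm [332.7 123.4  -3.6] toolx yaw 1.4995 spin needed -0.105
```

Emit:
{"api": "play_rows", "payload": {"commands": [{"x": 42, "y": 8, "z": 0, "spin": -0.1}, {"x": 42, "y": 18, "z": 0, "spin": 0}, {"x": 42, "y": 19, "z": 0, "spin": 0}, {"x": 42, "y": 19, "z": 0, "spin": 0}, {"x": 42, "y": 19, "z": 0, "spin": 0}, {"x": 42, "y": 19, "z": 0, "spin": 0}, {"x": 42, "y": 19, "z": 0, "spin": 0}]}}

```text
time: 30.0
position: [0.5431, 0.3582, 0.1209]
tool_rot: [0.7, 0.714, -0.02, 0.006]
ft_force: [0.1, 0.0, -1.0]
grip_width: 0.0261
```

```bash
python3 c.py 5; python3 -c "
from h import *
P=p2w((-.029,.435,.0665))[0];go(P,np.pi/2+.034)
o=robot.get_obs();p=cams.camera('wrist');save(p,'w30')
p=cams.camera('side');save(p,'s30')
"
```

```text
t 30.25 pos [0.5421 0.356  0.1212] toolx [-0.022  0.999 -0.036] tooly [ 1.     0.021 -0.021] toolz [-0.021 -0.037 -0.999] F [ 0.4 -0.1 -2.3] w 0.0253 q [ 0.421  0.691  1.425 -0.029  1.06   0.415]
shift mm [28.2 37.7 52.9] toolx yaw 1.5923 spin needed -0.012
```

Emit:
{"api": "play_rows", "payload": {"commands": [{"x": 28, "y": 33, "z": 0, "spin": -0.012}]}}

```text
time: 30.45
position: [0.5676, 0.3782, 0.1187]
tool_rot: [0.696, 0.717, -0.027, 0.003]
ft_force: [0.3, 0.3, -2.4]
grip_width: 0.0256
```

```bash
python3 c.py 5
```

Emit:
{"api": "play_rows", "payload": {"commands": [{"x": 0, "y": 0, "z": 42, "spin": 0}]}}

```text
time: 30.8
position: [0.5784, 0.3824, 0.0848]
tool_rot: [0.697, 0.717, -0.014, 0.008]
ft_force: [0.7, 1.3, -1.7]
grip_width: 0.0254
```

```bash
python3 c.py 5; python3 -c "
from h import *
P=p2w((-.029,.435,.0655))[0];go(P,np.pi/2+.034)
for n,b in (('side',(190,150,310,250)),('scene',(300,215,430,320))):
  p=cams.camera(n);cv2.imwrite('pics/z31'+n+'.png',cv2.resize(p['img'][b[1]:b[3],b[0]:b[2],::-1],None,fx=6,fy=6,interpolation=cv2.INTER_CUBIC))
"
```

```text
t 31.05 pos [0.5736 0.3805 0.0794] toolx [-0.03   0.999 -0.036] tooly [ 0.999  0.029 -0.022] toolz [-0.021 -0.037 -0.999] F [ 0.3  0.5 -2.1] w 0.0255 q [ 0.435  0.791  1.334 -0.028  1.051  0.42 ]
shift mm [ 2.9  4.8 13.7] toolx yaw 1.6009 spin needed -0.004
```

Emit:
{"api": "play_rows", "payload": {"commands": [{"x": 0, "y": 4, "z": 13, "spin": -0.004}]}}

```text
time: 31.25
position: [0.5803, 0.3821, 0.0707]
tool_rot: [0.695, 0.719, -0.016, 0.007]
ft_force: [-0.3, 0.4, -1.4]
grip_width: 0.0252
```

```bash
python3 c.py 5; python3 -c "
from h import *
o,r=st();print(w2p(o['position']))
for n,b in (('side',(190,150,310,250)),('scene',(300,215,430,320))):
  p=cams.camera(n);cv2.imwrite('pics/z32'+n+'.png',cv2.resize(p['img'][b[1]:b[3],b[0]:b[2],::-1],None,fx=6,fy=6,interpolation=cv2.INTER_CUBIC))
"
```

```text
t 31.5 pos [0.5784 0.3809 0.0674] toolx [-0.034  0.999 -0.035] tooly [ 0.999  0.034 -0.02 ] toolz [-0.018 -0.036 -0.999] F [ 0.3 -0.9 -1.9] w 0.0255 q [ 0.432  0.81   1.33  -0.029  1.034  0.414]
[[-0.02869323  0.43293221  0.06739854]]
```

Emit:
{"api": "play_rows", "payload": {"commands": [{"x": -25, "y": 0, "z": 2, "spin": 0}, {"x": -15, "y": 0, "z": 0, "spin": 0}]}}

```text
time: 31.8
position: [0.5799, 0.3439, 0.0674]
tool_rot: [0.694, 0.72, -0.017, 0.005]
ft_force: [0.6, 2.5, -1.9]
grip_width: 0.0253
```

```bash
cat > pu.py <<'E'
from h import *
import sys
cams.camera('side');cams.camera('side');cams.camera('side')
o,r=st();P=w2p(o['position'])[0];a=np.arctan2(r[1,0],r[0,0])-np.pi/2-PR[2]
print('tcp press',P.round(4),'yaw rel',round(a,4),'heel y',round(P[1]-.15,4),'heel x ctr',round(P[0]+.15*np.sin(a),4),'tail z',round(P[2]-.0183,4))
n=sys.argv[1]
b=(150,150,370,290)
p=cams.camera('side');cv2.imwrite('pics/%s.png'%n,cv2.resize(p['img'][b[1]:b[3],b[0]:b[2],::-1],None,fx=3.6,fy=3.6,interpolation=cv2.INTER_CUBIC))
b=(190,190,410,320)
p=cams.camera('scene');cv2.imwrite('pics/%sc.png'%n,cv2.resize(p['img'][b[1]:b[3],b[0]:b[2],::-1],None,fx=3.6,fy=3.6,interpolation=cv2.INTER_CUBIC))
E
python3 pu.py p1
```

```text
t 31.95 pos [0.5805 0.3436 0.0678] toolx [-0.035  0.999 -0.031] tooly [ 0.999  0.035 -0.016] toolz [-0.015 -0.032 -0.999] F [ 0.2  0.9 -2.3] w 0.0255 q [ 0.38   0.787  1.387 -0.029  0.994  0.361]
tcp press [-0.0279  0.3956  0.0678] yaw rel 0.0012 heel y 0.2456 heel x ctr -0.0277 tail z 0.0495
```

Emit:
{"api": "play_rows", "payload": {"commands": [{"x": -22, "y": 0, "z": 2, "spin": 0}, {"x": -22, "y": 0, "z": 0, "spin": 0}]}}

```text
time: 32.25
position: [0.5822, 0.3062, 0.0676]
tool_rot: [0.693, 0.72, -0.013, 0.005]
ft_force: [-0.3, 2.6, -1.6]
grip_width: 0.0256
```

```bash
python3 pu.py p2
```

```text
t 32.4 pos [0.5826 0.3045 0.0677] toolx [-0.037  0.999 -0.027] tooly [ 0.999  0.036 -0.013] toolz [-0.012 -0.027 -1.   ] F [-0.5  1.3 -1.7] w 0.0254 q [ 0.322  0.767  1.441 -0.027  0.954  0.301]
tcp press [-0.0271  0.3564  0.0677] yaw rel 0.0028 heel y 0.2064 heel x ctr -0.0267 tail z 0.0494
```

Emit:
{"api": "play_rows", "payload": {"commands": [{"x": -24, "y": 0, "z": 0, "spin": 0}, {"x": -24, "y": 0, "z": 0, "spin": 0}]}}

```text
time: 32.7
position: [0.5837, 0.2672, 0.069]
tool_rot: [0.695, 0.719, -0.008, 0.001]
ft_force: [-1.4, 6.5, -0.1]
grip_width: 0.0259
```

```bash
python3 pu.py p3
```

```text
t 32.85 pos [0.5842 0.2639 0.069 ] toolx [-0.036  0.999 -0.018] tooly [ 0.999  0.036 -0.011] toolz [-0.01  -0.019 -1.   ] F [ 0.8 -0.2 -1.5] w 0.0253 q [ 0.258  0.746  1.491 -0.019  0.919  0.234]
tcp press [-0.0269  0.3158  0.069 ] yaw rel 0.0022 heel y 0.1658 heel x ctr -0.0265 tail z 0.0507
```

Emit:
{"api": "play_rows", "payload": {"commands": [{"x": -25, "y": 0, "z": 2, "spin": 0}, {"x": -25, "y": 0, "z": 0, "spin": 0}, {"x": -25, "y": 0, "z": 0, "spin": 0}]}}

```text
time: 33.25
position: [0.5871, 0.2006, 0.0688]
tool_rot: [0.694, 0.72, -0.004, -0.0]
ft_force: [-1.1, 6.4, 0.2]
grip_width: 0.0253
```

```bash
python3 pu.py p4
```

```text
t 33.4 pos [0.5873 0.1973 0.0685] toolx [-0.039  0.999 -0.011] tooly [ 0.999  0.038 -0.007] toolz [-0.007 -0.011 -1.   ] F [ 0.2  0.8 -2.2] w 0.0257 q [ 0.149  0.723  1.555 -0.013  0.872  0.118]
tcp press [-0.026   0.2491  0.0685] yaw rel 0.0045 heel y 0.0991 heel x ctr -0.0253 tail z 0.0502
```

```bash
python3 -c "
from h import *
p=cams.camera('side')
b=(240,210,350,300);cv2.imwrite('pics/p4z.png',cv2.resize(p['img'][b[1]:b[3],b[0]:b[2],::-1],None,fx=7,fy=7,interpolation=cv2.INTER_CUBIC))
# predicted corners if flush
for y in (.0991,.0991-.084):
  P=p2w([(-.056,y,.045),(-.056,y-.084,.045),(0,y-.084,.045),(-.056,y,.089),(-.056,y-.084,.089),(0,y-.084,.089),(0,y,.089)]);print(((proj(p,P)-b[:2])*7).round())
"
```

```text
[[166. 207.]
 [285. 361.]
 [432. 304.]
 [166. 110.]
 [288. 263.]
 [439. 207.]
 [311.  60.]]
[[285. 361.]
 [419. 535.]
 [572. 471.]
 [288. 263.]
 [426. 436.]
 [583. 372.]
 [439. 207.]]
```

```bash
python3 -c "
from h import *
p=cams.camera('side');b=np.array((240,210))
f=lambda u,v,z:w2p(atz(p,np.array((u,v))/7+b-.4,z))[0].round(4)
print('rear bottom FL',f(265,438,.045),'RL',f(130,290,.045),'topFL',f(260,355,.089),'topRL',f(120,205,.089),'topRR',f(262,140,.089))
print('front bottom FL',f(478,590,.045),'FR',f(607,525,.045),'topFL',f(483,508,.089),'topFR',f(632,435,.089),'topRR',f(468,268,.089),'topRL',f(325,345,.089))
print('heel top L',f(135,125,.084),'R',f(287,80,.084),'cheek bot', f(135,185,.05))
p=cams.camera('scene')
b=(220,190,330,280);cv2.imwrite('pics/p4cz.png',cv2.resize(p['img'][b[1]:b[3],b[0]:b[2],::-1],None,fx=7,fy=7,interpolation=cv2.INTER_CUBIC))
"
```

```text
rear bottom FL [-0.0784 -0.0099  0.045 ] RL [-0.0858  0.0701  0.045 ] topFL [-0.0836 -0.0148  0.089 ] topRL [-0.0909  0.0659  0.089 ] topRR [-0.0349  0.0723  0.089 ]
front bottom FL [-0.0518 -0.0945  0.045 ] FR [-0.003  -0.0915  0.045 ] topFL [-0.0564 -0.0996  0.089 ] topFR [-0.0018 -0.0963  0.089 ] topRR [-0.0069 -0.0121  0.089 ] topRL [-0.0639 -0.0205  0.089 ]
heel top L [-0.0662  0.104   0.084 ] R [-0.0094  0.1007  0.084 ] cheek bot [-0.0631  0.111   0.05  ]
```

Emit:
{"api": "play_rows", "payload": {"commands": [{"x": 25, "y": 0, "z": 0, "spin": 0}]}}

```text
time: 33.75
position: [0.5863, 0.2216, 0.0679]
tool_rot: [0.694, 0.72, -0.007, 0.001]
ft_force: [-0.2, -0.2, -1.6]
grip_width: 0.0257
```

```bash
python3 c.py 5
```

Emit:
{"api": "play_rows", "payload": {"commands": [{"x": 0, "y": -46, "z": -2, "spin": 0}]}}

```text
time: 34.1
position: [0.5477, 0.2216, 0.0711]
tool_rot: [0.693, 0.721, -0.001, 0.005]
ft_force: [1.2, -0.3, -1.7]
grip_width: 0.0261
```

```bash
python3 c.py 5
```

Emit:
{"api": "play_rows", "payload": {"commands": [{"x": 0, "y": -46, "z": 0, "spin": 0}]}}

```text
time: 34.45
position: [0.5047, 0.22, 0.0723]
tool_rot: [0.693, 0.721, 0.001, 0.007]
ft_force: [0.4, 0.9, -1.6]
grip_width: 0.0253
```

```bash
python3 pu.py p5
```

```text
t 34.6 pos [0.4906 0.2186 0.0704] toolx [-0.042  0.999 -0.012] tooly [ 0.999  0.042 -0.013] toolz [-0.012 -0.013 -1.   ] F [ 0.1  0.5 -1.6] w 0.0255 q [ 0.217  0.646  1.764 -0.014  0.746  0.185]
tcp press [-0.1219  0.2737  0.0704] yaw rel 0.0078 heel y 0.1237 heel x ctr -0.1208 tail z 0.0521
```

Emit:
{"api": "play_rows", "payload": {"commands": [{"x": -38, "y": 0, "z": 1, "spin": 0}, {"x": -38, "y": 0, "z": 1, "spin": 0}, {"x": -36, "y": 0, "z": 0, "spin": 0}]}}

```text
time: 35.0
position: [0.5102, 0.1088, 0.0717]
tool_rot: [0.689, 0.724, 0.0, 0.007]
ft_force: [1.2, 0.4, -2.0]
grip_width: 0.0255
```

```bash
python3 pu.py p6
```

```text
t 35.15 pos [0.5104 0.1078 0.0718] toolx [-0.044  0.999 -0.009] tooly [0.999 0.044 0.01 ] toolz [ 0.01  -0.009 -1.   ] F [ 0.5  0.5 -2.4] w 0.0258 q [-1.000e-03  6.250e-01  1.822e+00 -1.400e-02  6.850e-01 -3.400e-02]
tcp press [-0.1059  0.1623  0.0718] yaw rel 0.0096 heel y 0.0123 heel x ctr -0.1045 tail z 0.0535
```

Emit:
{"api": "play_rows", "payload": {"commands": [{"x": 0, "y": 14, "z": 2, "spin": 0}, {"x": 0, "y": 14, "z": 0, "spin": 0}]}}

```text
time: 35.45
position: [0.5296, 0.1137, 0.0686]
tool_rot: [0.692, 0.722, -0.005, -0.001]
ft_force: [-5.0, -0.9, 0.1]
grip_width: 0.0253
```

```bash
python3 pu.py p7
```

```text
t 35.6 pos [0.5316 0.1136 0.0689] toolx [-0.046  0.999 -0.007] tooly [ 0.999  0.046 -0.004] toolz [-0.003 -0.007 -1.   ] F [-3.   0.5 -0.6] w 0.0257 q [ 0.009  0.651  1.758 -0.011  0.736 -0.029]
tcp press [-0.0845  0.1673  0.0689] yaw rel 0.0117 heel y 0.0173 heel x ctr -0.0828 tail z 0.0506
```

Emit:
{"api": "play_rows", "payload": {"commands": [{"x": 0, "y": 9, "z": 0, "spin": 0}]}}

```text
time: 35.8
position: [0.537, 0.1144, 0.0685]
tool_rot: [0.691, 0.723, -0.006, -0.001]
ft_force: [-4.9, -0.7, -0.0]
grip_width: 0.0257
```

```bash
python3 pu.py p8;  python3 -c "
from h import *
p=cams.camera('side');b=(240,210,350,300);cv2.imwrite('pics/p8z.png',cv2.resize(p['img'][b[1]:b[3],b[0]:b[2],::-1],None,fx=7,fy=7,interpolation=cv2.INTER_CUBIC))
p=cams.camera('scene');b=(220,190,330,280);cv2.imwrite('pics/p8cz.png',cv2.resize(p['img'][b[1]:b[3],b[0]:b[2],::-1],None,fx=7,fy=7,interpolation=cv2.INTER_CUBIC))"
```

```text
t 35.95 pos [0.5393 0.1143 0.0687] toolx [-0.045  0.999 -0.006] tooly [ 0.999  0.045 -0.005] toolz [-0.005 -0.006 -1.   ] F [-5.   1.3 -0.5] w 0.0252 q [ 0.01   0.658  1.737 -0.009  0.751 -0.029]
tcp press [-0.0768  0.1678  0.0687] yaw rel 0.0114 heel y 0.0178 heel x ctr -0.0751 tail z 0.0504
```

```bash
python3 -c "
from h import *
p=cams.camera('side');b=np.array((240,210))
f=lambda u,v,z:w2p(atz(p,np.array((u,v))/7+b-.4,z))[0].round(4)
print('rear topRL',f(197,165,.089),'topRR',f(340,112,.089),'front topRL',f(325,345,.089),'topFL',f(483,508,.089),'fence pts',f(200,12,.063),f(300,105,.063))
p=cams.camera('scene');b=np.array((220,190))
f=lambda u,v,z:w2p(atz(p,np.array((u,v))/7+b-.4,z))[0].round(4)
print('scene rear topRL',f(382,258,.089),'topRR',f(310,358,.089),'botRR',f(315,405,.045))"
```

```text
rear topRL [-0.0598  0.0714  0.089 ] topRR [-0.0048  0.0726  0.089 ] front topRL [-0.0639 -0.0205  0.089 ] topFL [-0.0564 -0.0996  0.089 ] fence pts [-0.0061  0.1708  0.063 ] [0.0005 0.1083 0.063 ]
scene rear topRL [-0.0586  0.0777  0.089 ] topRR [-0.0026  0.0758  0.089 ] botRR [-0.014   0.0697  0.045 ]
```

Emit:
{"api": "play_rows", "payload": {"commands": [{"x": 0, "y": -14, "z": 0, "spin": 0}, {"x": -30, "y": 0, "z": 0, "spin": 0}, {"x": -26, "y": 0, "z": 0, "spin": 0}]}}

```text
time: 36.55
position: [0.5348, 0.058, 0.0707]
tool_rot: [0.686, 0.728, 0.001, 0.008]
ft_force: [0.3, 0.1, -1.4]
grip_width: 0.0257
```

```bash
python3 pu.py p9
```

```text
t 36.7 pos [0.5343 0.0574 0.0706] toolx [-0.054  0.998 -0.009] tooly [0.998 0.054 0.011] toolz [ 0.011 -0.009 -1.   ] F [ 0.   0.5 -2.2] w 0.0258 q [-0.097  0.639  1.784 -0.012  0.706 -0.142]
tcp press [-0.0837  0.1111  0.0706] yaw rel 0.0203 heel y -0.0389 heel x ctr -0.0807 tail z 0.0523
```

Emit:
{"api": "play_rows", "payload": {"commands": [{"x": 0, "y": 8, "z": 1, "spin": 0.015}]}}

```text
time: 36.9
position: [0.5401, 0.0602, 0.0694]
tool_rot: [0.693, 0.721, -0.0, 0.005]
ft_force: [-2.2, 1.7, -1.4]
grip_width: 0.0253
```

```bash
python3 pu.py p10;python3 -c "
from h import *
p=cams.camera('side');b=np.array((240,210));cv2.imwrite('pics/p10z.png',cv2.resize(p['img'][b[1]:b[1]+90,b[0]:b[0]+110,::-1],None,fx=7,fy=7,interpolation=cv2.INTER_CUBIC))"
```

```text
t 37.05 pos [0.5421 0.06   0.0694] toolx [-0.042  0.999 -0.009] tooly [0.999 0.042 0.01 ] toolz [ 0.01  -0.008 -1.   ] F [-0.3  0.8 -1.5] w 0.0256 q [-0.091  0.648  1.764 -0.011  0.718 -0.124]
tcp press [-0.0759  0.1134  0.0694] yaw rel 0.008 heel y -0.0366 heel x ctr -0.0747 tail z 0.0511
```

Emit:
{"api": "play_rows", "payload": {"commands": [{"x": 0, "y": -14, "z": 0, "spin": 0.006}, {"x": 45, "y": 0, "z": 0, "spin": 0}, {"x": 45, "y": 0, "z": 0, "spin": 0}, {"x": 45, "y": 0, "z": 0, "spin": 0}, {"x": 35, "y": 0, "z": 0, "spin": 0}]}}

```text
time: 37.7
position: [0.5241, 0.2289, 0.0677]
tool_rot: [0.698, 0.716, 0.001, 0.009]
ft_force: [1.3, -0.8, -2.3]
grip_width: 0.0254
```

```bash
python3 pu.py p11;  python3 -c "
from h import *
P=p2w((-.033,.287,.0675))[0];go(P,np.pi/2+.034)"
```

```text
t 37.85 pos [0.524  0.2289 0.0677] toolx [-0.03   0.999 -0.011] tooly [0.999 0.031 0.014] toolz [ 0.014 -0.01  -1.   ] F [-0.5 -0.1 -2.1] w 0.0255 q [ 0.224  0.674  1.696 -0.019  0.759  0.207]
tcp press [-0.0883  0.2829  0.0677] yaw rel -0.0036 heel y 0.1329 heel x ctr -0.0888 tail z 0.0494
t 37.95 pos [0.524  0.2265 0.0676] toolx [-0.027  1.    -0.011] tooly [1.    0.027 0.013] toolz [ 0.013 -0.011 -1.   ] F [ 0.5 -0.2 -1.3] w 0.0257 q [ 0.22   0.674  1.698 -0.02   0.76   0.207]
shift mm [ 7.  55.3  0.7] toolx yaw 1.5975 spin needed -0.007
```

Emit:
{"api": "play_rows", "payload": {"commands": [{"x": 5, "y": 40, "z": 0, "spin": -0.007}, {"x": 0, "y": 15, "z": 0, "spin": 0}]}}

```text
time: 38.15
position: [0.5754, 0.2299, 0.0672]
tool_rot: [0.696, 0.718, -0.003, 0.006]
ft_force: [1.2, 0.3, -0.5]
grip_width: 0.0253
```

```bash
python3 pu.py p12;python3 -c "
from h import *
p=cams.camera('side');b=np.array((240,210))-np.array((20,20));cv2.imwrite('pics/p12z.png',cv2.resize(p['img'][b[1]:b[1]+90,b[0]:b[0]+110,::-1],None,fx=7,fy=7,interpolation=cv2.INTER_CUBIC))
p=cams.camera('scene');b=(220,190,330,280);cv2.imwrite('pics/p12cz.png',cv2.resize(p['img'][b[1]:b[3],b[0]:b[2],::-1],None,fx=7,fy=7,interpolation=cv2.INTER_CUBIC))"
```

```text
t 38.3 pos [0.5706 0.2292 0.066 ] toolx [-0.031  0.999 -0.015] tooly [ 1.     0.031 -0.004] toolz [-0.003 -0.015 -1.   ] F [-0.9  0.3 -1.2] w 0.0258 q [ 0.207  0.722  1.57  -0.018  0.857  0.188]
tcp press [-0.0416  0.2815  0.066 ] yaw rel -0.0026 heel y 0.1315 heel x ctr -0.042 tail z 0.0477
```

Emit:
{"api": "play_rows", "payload": {"commands": [{"x": -24, "y": 4, "z": -1, "spin": 0}, {"x": -22, "y": 2, "z": 0, "spin": 0}]}}

```text
time: 38.7
position: [0.5739, 0.186, 0.0677]
tool_rot: [0.694, 0.72, -0.007, 0.003]
ft_force: [-0.3, 0.4, -1.2]
grip_width: 0.0258
```

```bash
python3 pu.py p13;python3 -c "
from h import *
p=cams.camera('side');b=np.array((240,210))-np.array((20,20));cv2.imwrite('pics/p13z.png',cv2.resize(p['img'][b[1]:b[1]+90,b[0]:b[0]+110,::-1],None,fx=7,fy=7,interpolation=cv2.INTER_CUBIC))
p=cams.camera('scene');b=(220,190,330,280);cv2.imwrite('pics/p13cz.png',cv2.resize(p['img'][b[1]:b[3],b[0]:b[2],::-1],None,fx=7,fy=7,interpolation=cv2.INTER_CUBIC))"
```

```text
t 38.85 pos [0.574  0.1854 0.0676] toolx [-0.034  0.999 -0.014] tooly [ 0.999  0.034 -0.007] toolz [-0.007 -0.014 -1.   ] F [ 0.1 -0.3 -2. ] w 0.0255 q [ 0.134  0.709  1.599 -0.017  0.843  0.111]
tcp press [-0.0398  0.2377  0.0676] yaw rel 0.0001 heel y 0.0877 heel x ctr -0.0398 tail z 0.0493
```

Emit:
{"api": "play_rows", "payload": {"commands": [{"x": -10, "y": 6, "z": 0, "spin": 0}, {"x": -8, "y": 6, "z": 0, "spin": 0}]}}

```text
time: 39.25
position: [0.5862, 0.1711, 0.0677]
tool_rot: [0.693, 0.721, -0.007, 0.002]
ft_force: [0.2, 3.1, -2.0]
grip_width: 0.0255
```

```bash
python3 pu.py p14;python3 -c "
from h import *
p=cams.camera('side');b=np.array((240,210))-np.array((20,20));cv2.imwrite('pics/p14z.png',cv2.resize(p['img'][b[1]:b[1]+90,b[0]:b[0]+110,::-1],None,fx=7,fy=7,interpolation=cv2.INTER_CUBIC))
"
```

```text
t 39.4 pos [0.5865 0.1704 0.0676] toolx [-0.039  0.999 -0.013] tooly [ 0.999  0.039 -0.007] toolz [-0.007 -0.013 -1.   ] F [ 0.8  0.7 -1.8] w 0.0252 q [ 0.106  0.716  1.579 -0.017  0.856  0.079]
tcp press [-0.0277  0.2223  0.0676] yaw rel 0.0049 heel y 0.0723 heel x ctr -0.027 tail z 0.0493
```

Emit:
{"api": "play_rows", "payload": {"commands": [{"x": -25, "y": 0.5, "z": 1, "spin": 0.003}, {"x": -25, "y": 0, "z": 0, "spin": 0}]}}

```text
time: 39.75
position: [0.5873, 0.1264, 0.0673]
tool_rot: [0.693, 0.721, -0.005, -0.0]
ft_force: [-0.3, 5.2, -1.1]
grip_width: 0.0257
```

```bash
python3 pu.py p15
```

```text
t 39.9 pos [0.5878 0.124  0.0673] toolx [-0.036  0.999 -0.009] tooly [ 0.999  0.036 -0.008] toolz [-0.007 -0.01  -1.   ] F [ 0.8  0.6 -1.4] w 0.0253 q [ 2.700e-02  7.060e-01  1.607e+00 -1.300e-02  8.360e-01 -1.000e-03]
tcp press [-0.0281  0.1758  0.0673] yaw rel 0.0025 heel y 0.0258 heel x ctr -0.0277 tail z 0.049
```

Emit:
{"api": "play_rows", "payload": {"commands": [{"x": -25, "y": 0.5, "z": 0, "spin": 0.002}, {"x": -25, "y": 0.5, "z": 0, "spin": 0}, {"x": -25, "y": 0, "z": 0, "spin": 0}]}}

```text
time: 40.3
position: [0.5899, 0.0577, 0.0675]
tool_rot: [0.692, 0.722, -0.004, -0.002]
ft_force: [-1.0, 2.1, -1.6]
grip_width: 0.0259
```

```bash
python3 pu.py p16; python3 -c "
from h import *
p=cams.camera('side');b=np.array((270,220));cv2.imwrite('pics/p16z.png',cv2.resize(p['img'][b[1]:b[1]+120,b[0]:b[0]+140,::-1],None,fx=5.5,fy=5.5,interpolation=cv2.INTER_CUBIC))
"
```

```text
t 40.45 pos [0.5907 0.0559 0.0677] toolx [-0.039  0.999 -0.005] tooly [ 0.999  0.039 -0.008] toolz [-0.008 -0.005 -1.   ] F [ 0.   0.4 -0.3] w 0.0256 q [-0.091  0.699  1.626 -0.008  0.824 -0.125]
tcp press [-0.0275  0.1076  0.0677] yaw rel 0.0051 heel y -0.0424 heel x ctr -0.0267 tail z 0.0494
```

Emit:
{"api": "play_rows", "payload": {"commands": [{"x": -18, "y": 0, "z": 0, "spin": 0.004}]}}

```text
time: 40.7
position: [0.5905, 0.0423, 0.0677]
tool_rot: [0.693, 0.721, -0.004, -0.002]
ft_force: [1.0, 2.6, -1.0]
grip_width: 0.0258
```

```bash
python3 pu.py p17
```

```text
t 40.85 pos [0.5913 0.0387 0.0677] toolx [-0.037  0.999 -0.005] tooly [ 0.999  0.037 -0.008] toolz [-0.008 -0.005 -1.   ] F [ 0.2 -1.1 -1.4] w 0.0256 q [-0.12   0.698  1.628 -0.008  0.823 -0.151]
tcp press [-0.0274  0.0905  0.0677] yaw rel 0.003 heel y -0.0595 heel x ctr -0.027 tail z 0.0494
```

Emit:
{"api": "play_rows", "payload": {"commands": [{"x": 30, "y": -4, "z": -1, "spin": 0}, {"x": 45, "y": 0, "z": 0, "spin": 0}]}}

```text
time: 41.15
position: [0.5861, 0.1103, 0.0684]
tool_rot: [0.697, 0.717, -0.005, -0.0]
ft_force: [0.3, 0.9, -1.1]
grip_width: 0.0255
```

```bash
python3 pu.py p18
```

```text
t 41.3 pos [0.5856 0.1139 0.0684] toolx [-0.037  0.999 -0.006] tooly [ 0.999  0.037 -0.007] toolz [-0.006 -0.006 -1.   ] F [ 0.  -0.3 -2.1] w 0.0258 q [ 0.008  0.7    1.619 -0.008  0.829 -0.024]
tcp press [-0.0306  0.1658  0.0684] yaw rel 0.0034 heel y 0.0158 heel x ctr -0.0301 tail z 0.0501
```

Emit:
{"api": "play_rows", "payload": {"commands": [{"x": 40, "y": 0, "z": 0, "spin": 0}, {"x": 30, "y": 0, "z": -5, "spin": 0}, {"x": 0, "y": 0, "z": -40, "spin": 0}, {"x": 0, "y": 0, "z": -35, "spin": 0.02}]}}

```text
time: 41.8
position: [0.5821, 0.178, 0.1436]
tool_rot: [0.705, 0.709, -0.01, -0.003]
ft_force: [0.8, -0.3, -1.3]
grip_width: 0.0257
```

```bash
python3 c.py 4; python3 -c "
from h import *
go([.428,.061,.12],np.pi/2)"
```

```text
t 42.0 pos [0.5825 0.1775 0.1436] toolx [-0.006  1.    -0.009] tooly [ 1.     0.006 -0.017] toolz [-0.017 -0.009 -1.   ] F [-0.3  0.4 -0.9] w 0.0253 q [ 0.116  0.609  1.532 -0.008  1.018  0.115]
shift mm [-115.4 -154.7   27.2] toolx yaw 1.5765 spin needed 0.006
```

Emit:
{"api": "play_rows", "payload": {"commands": [{"x": -29, "y": -39, "z": 0, "spin": 0.006}, {"x": -29, "y": -39, "z": 0, "spin": 0}, {"x": -29, "y": -38, "z": 0, "spin": 0}, {"x": -26, "y": -34, "z": 0, "spin": 0}]}}

```text
time: 42.4
position: [0.4304, 0.0609, 0.141]
tool_rot: [0.707, 0.707, -0.009, -0.003]
ft_force: [-0.1, -1.1, -1.4]
grip_width: 0.0257
```

```bash
python3 c.py 5; python3 -c "
from h import *
go([.428,.061,.0215],np.pi/2)
o=robot.get_obs();p=cams.camera('wrist');save(p,'w40')
p=cams.camera('side');save(p,'s40')"
```

```text
t 42.65 pos [0.4344 0.0616 0.1419] toolx [ 0.     1.    -0.008] tooly [ 1.    -0.    -0.014] toolz [-0.014 -0.008 -1.   ] F [ 1.2 -0.2 -1.4] w 0.0256 q [-0.108  0.425  1.958 -0.014  0.772 -0.097]
shift mm [  0.4  -4.8 120.5] toolx yaw 1.5705 spin needed -0.000
```

```bash
python3 -c "
from h import *
o,r=st();p=cams.camera('wrist')
for c in [(318,206),(463,206),(326,358),(460,358)]: print(atz(p,(c[0]/1.4-.3,c[1]/1.4-.3),.003,o).round(4))
"
```

```text
t 42.75 pos [0.4355 0.0622 0.1422] toolx [-0.001  1.    -0.008] tooly [ 1.     0.001 -0.012] toolz [-0.012 -0.008 -1.   ] F [ 0.5 -0.5 -0.7] w 0.0258 q [-0.106  0.425  1.956 -0.014  0.773 -0.098]
[0.3811 0.1116 0.003 ]
[0.4788 0.1118 0.003 ]
[ 0.3814 -0.0005  0.003 ]
[4.816e-01 1.000e-04 3.000e-03]
```

Emit:
{"api": "play_rows", "payload": {"commands": [{"x": 0, "y": -3, "z": 46, "spin": 0}]}}

```text
time: 42.9
position: [0.4389, 0.0619, 0.0993]
tool_rot: [0.706, 0.708, -0.002, 0.005]
ft_force: [2.1, 0.0, -2.8]
grip_width: 0.0258
```

```bash
python3 c.py 5
```

Emit:
{"api": "play_rows", "payload": {"commands": [{"x": 0, "y": 0, "z": 46, "spin": 0}]}}

```text
time: 43.25
position: [0.4385, 0.0617, 0.0557]
tool_rot: [0.706, 0.708, -0.002, 0.006]
ft_force: [1.4, 0.2, -2.7]
grip_width: 0.0252
```

```bash
python3 c.py 5; python3 -c "
from h import *
go([.432,.0617,.0215],np.pi/2)"
```

```text
t 43.5 pos [0.4329 0.0619 0.0529] toolx [-0.003  1.    -0.009] tooly [ 1.     0.003 -0.009] toolz [-0.009 -0.009 -1.   ] F [-0.1  0.5 -0.8] w 0.0255 q [-0.108  0.609  2.027 -0.02   0.513 -0.093]
shift mm [ 0.1 -0.6 31.4] toolx yaw 1.5738 spin needed 0.003
```

Emit:
{"api": "play_rows", "payload": {"commands": [{"x": 0, "y": 0, "z": 30, "spin": 0}]}}

```text
time: 43.6
position: [0.4371, 0.0614, 0.0276]
tool_rot: [0.706, 0.708, -0.002, 0.005]
ft_force: [0.9, -0.3, -1.4]
grip_width: 0.0255
```

```bash
python3 c.py 5; python3 s.py
```

```text
t 43.85 pos [0.4336 0.0616 0.0251] toolx [-0.003  1.    -0.009] tooly [ 1.     0.003 -0.006] toolz [-0.006 -0.009 -1.   ] F [ 0.3 -0.3 -0.7] w 0.0256 q [-0.108  0.673  2.039 -0.023  0.435 -0.09 ]
```

Emit:
{"api": "play_rows", "payload": {"commands": [{"x": 0, "y": 0, "z": 4, "spin": 0}]}}

```text
time: 43.95
position: [0.4344, 0.0616, 0.023]
tool_rot: [0.706, 0.708, -0.004, 0.002]
ft_force: [-0.6, 1.4, -0.5]
grip_width: 0.0258
```

```bash
python3 c.py 4; python3 s.py
```

```text
t 44.15 pos [0.4341 0.0616 0.0219] toolx [-0.003  1.    -0.009] tooly [ 1.     0.003 -0.004] toolz [-0.004 -0.009 -1.   ] F [-0.5  1.1  0.3] w 0.0258 q [-0.108  0.68   2.04  -0.024  0.425 -0.089]
```

Emit:
{"api": "play_rows", "payload": {"commands": [{"x": 0, "y": 0, "z": 0, "spin": 0}], "grip": 0.7, "newtons": 20}}

```text
time: 44.25
position: [0.4343, 0.0616, 0.0222]
tool_rot: [0.706, 0.708, -0.005, 0.002]
ft_force: [-0.5, 0.0, 0.1]
grip_width: 0.0288
```

```bash
python3 c.py 10; python3 -c "
from h import *
o,r=st();p=cams.camera('wrist');save(p,'w41')"
```

```text
t 44.75 pos [0.434  0.0616 0.0218] toolx [-0.003  1.    -0.009] tooly [ 1.     0.003 -0.005] toolz [-0.005 -0.009 -1.   ] F [ 0.   0.6 -0.3] w 0.0594 q [-0.108  0.68   2.04  -0.024  0.425 -0.089]
```

Emit:
{"api": "play_rows", "payload": {"commands": [{"x": 0, "y": 0, "z": -46, "spin": 0}, {"x": 0, "y": 0, "z": -46, "spin": 0}, {"x": 0, "y": 0, "z": -46, "spin": 0}, {"x": 0, "y": 0, "z": -46, "spin": 0}, {"x": -10, "y": 25, "z": -38, "spin": 0}, {"x": -15, "y": 30, "z": -35, "spin": 0}, {"x": -18, "y": 38, "z": -25, "spin": 0}, {"x": -18, "y": 42, "z": -10, "spin": 0}]}}

```text
time: 45.6
position: [0.5666, 0.0052, 0.3159]
tool_rot: [0.705, 0.71, -0.012, -0.008]
ft_force: [0.8, 0.4, 1.0]
grip_width: 0.0608
```

```bash
python3 c.py 4; python3 -c "
from h import *
go(p2w((.09,0,.335))[0],np.pi/2+.034)"
```

```text
t 45.8 pos [0.5648 0.0053 0.3115] toolx [-0.006  1.    -0.005] tooly [ 0.999  0.005 -0.036] toolz [-0.036 -0.005 -0.999] F [-1.   0.1 -0.7] w 0.061 q [-0.182  0.37   1.446 -0.012  1.36  -0.185]
shift mm [-54.  145.7 -28.4] toolx yaw 1.5765 spin needed -0.028
```

Emit:
{"api": "play_rows", "payload": {"commands": [{"x": -10, "y": 20, "z": -30, "spin": -0.028}, {"x": -14, "y": 42, "z": 0, "spin": 0}, {"x": -15, "y": 42, "z": 0, "spin": 0}, {"x": -14, "y": 38, "z": 0, "spin": 0}]}}

```text
time: 46.2
position: [0.6979, -0.0375, 0.3305]
tool_rot: [0.693, 0.721, -0.02, -0.022]
ft_force: [-0.2, 0.6, 0.3]
grip_width: 0.0612
```

```bash
python3 c.py 4; python3 -c "
from h import *
go(p2w((.09,.001,.270))[0],np.pi/2+.034)
o=robot.get_obs();p=cams.camera('wrist');save(p,'w42');print(proj(p,p2w((.09,.001,.2885)),o)*1.4)
for n in ('scene','side'):
  p=cams.camera(n);save(p,n+'42')"
```

```text
t 46.4 pos [ 0.6965 -0.0375  0.3286] toolx [-0.039  0.999  0.004] tooly [ 0.997  0.039 -0.062] toolz [-0.062  0.002 -0.998] F [ 0.1 -0.   0.4] w 0.0604 q [-0.208  0.58   1.039 -0.011  1.585 -0.247]
shift mm [-10.1  18.4  57.5] toolx yaw 1.6099 spin needed 0.005
[[430.26957068 348.30079371]]
```

Emit:
{"api": "play_rows", "payload": {"commands": [{"x": -6, "y": 10, "z": 28, "spin": 0.005}, {"x": -6, "y": 10, "z": 30, "spin": 0}]}}

```text
time: 46.75
position: [0.7139, -0.0466, 0.2796]
tool_rot: [0.694, 0.72, -0.017, -0.016]
ft_force: [-0.1, -0.0, -0.6]
grip_width: 0.0607
```

```bash
python3 c.py 4; python3 -c "
from h import *
go(p2w((.09,.001,.270))[0],np.pi/2+.034)
o=robot.get_obs();p=cams.camera('wrist');save(p,'w43');print(proj(p,p2w((.09,.001,.2885)),o)*1.4)"
```

```text
t 46.95 pos [ 0.7136 -0.0468  0.2787] toolx [-0.036  0.999  0.001] tooly [ 0.998  0.036 -0.05 ] toolz [-0.05  -0.001 -0.999] F [-0.7  1.1  0.8] w 0.0612 q [-0.216  0.634  1.067 -0.012  1.489 -0.251]
shift mm [ 0.1 -1.4  8.8] toolx yaw 1.6071 spin needed 0.002
[[389.12957858 374.87192789]]
```

Close on the knob after a small descent.

Emit:
{"api": "play_rows", "payload": {"commands": [{"x": 0, "y": -1, "z": 8, "spin": 0}], "grip": 0.2, "newtons": 25}}

```text
time: 47.1
position: [0.7141, -0.0469, 0.2752]
tool_rot: [0.694, 0.72, -0.015, -0.014]
ft_force: [0.5, 0.0, 0.1]
grip_width: 0.0577
```

```bash
python3 c.py 12; python3 lv.py
```

```text
t 47.7 pos [ 0.7112 -0.047   0.2723] toolx [-0.036  0.999  0.   ] tooly [ 0.998  0.036 -0.052] toolz [-0.052 -0.001 -0.999] F [-5.8 -0.4  3.6] w 0.0305 q [-0.217  0.636  1.082 -0.013  1.474 -0.252]
grasp press [0.09045819 0.00075401 0.29096684] angle 1.0064188717971727 r 0.11746926295321224
```

Emit:
{"api": "play_rows", "payload": {"commands": [{"x": -27, "y": 0, "z": 2, "spin": 0}, {"x": -26, "y": 0, "z": 7, "spin": 0}, {"x": -23, "y": 0, "z": 11, "spin": 0}]}}

```text
time: 48.0
position: [0.7136, -0.1075, 0.256]
tool_rot: [0.69, 0.723, -0.008, -0.026]
ft_force: [-2.3, 7.6, 7.1]
grip_width: 0.0306
```

```bash
python3 lv.py
```

```text
t 48.0 pos [ 0.7136 -0.1075  0.256 ] toolx [-0.046  0.999  0.025] tooly [ 0.998  0.047 -0.047] toolz [-0.048  0.023 -0.999] F [-2.3  7.6  7.1] w 0.0306 q [-0.307  0.662  1.075  0.008  1.458 -0.355]
grasp press [ 0.09066452 -0.06025116  0.27463156] angle 0.4626965218068049 r 0.1177191305127812
```

Emit:
{"api": "play_rows", "payload": {"commands": [{"x": -22, "y": 0, "z": 17, "spin": 0}, {"x": -20, "y": 0, "z": 21, "spin": 0}, {"x": -8, "y": 0, "z": 12, "spin": 0}]}}

```text
time: 48.3
position: [0.7153, -0.1518, 0.213]
tool_rot: [0.689, 0.724, -0.002, -0.026]
ft_force: [-7.5, 5.2, 20.9]
grip_width: 0.0289
```

```bash
python3 lv.py;  python3 -c "
from h import *
o=robot.get_obs();p=cams.camera('wrist');save(p,'w44')"; python3 c.py 2; python3 lv.py
```

```text
t 48.3 pos [ 0.7153 -0.1518  0.213 ] toolx [-0.048  0.998  0.036] tooly [ 0.998  0.05  -0.039] toolz [-0.04   0.034 -0.999] F [-7.5  5.2 20.9] w 0.0289 q [-0.369  0.709  1.097  0.018  1.385 -0.421]
grasp press [ 0.09078255 -0.10477136  0.23167431] angle -0.0639312448969449 r 0.1198385929120753
t 48.45 pos [ 0.7153 -0.1537  0.2113] toolx [-0.049  0.998  0.031] tooly [ 0.998  0.05  -0.039] toolz [-0.041  0.029 -0.999] F [-2.2 -1.4  3. ] w 0.0291 q [-0.369  0.711  1.098  0.012  1.381 -0.421]
grasp press [ 0.09069052 -0.10658032  0.22999157] angle -0.08340846557083714 r 0.12062612694054034
```

Emit:
{"api": "play_rows", "payload": {"commands": [{"x": 0, "y": 0, "z": 0, "spin": 0}], "grip": 0.7}}

```text
time: 48.55
position: [0.7154, -0.1539, 0.2112]
tool_rot: [0.689, 0.724, -0.004, -0.024]
ft_force: [0.1, 0.2, -0.5]
grip_width: 0.0321
```

```bash
python3 c.py 8; python3 s.py
```

```text
t 48.95 pos [ 0.7154 -0.1534  0.211 ] toolx [-0.049  0.998  0.031] tooly [ 0.998  0.05  -0.039] toolz [-0.041  0.029 -0.999] F [ 0.1 -0.1  0.1] w 0.058 q [-0.369  0.711  1.098  0.012  1.38  -0.421]
```

Emit:
{"api": "play_rows", "payload": {"commands": [{"x": 0, "y": 0, "z": -45, "spin": 0}, {"x": 0, "y": 0, "z": -45, "spin": 0}, {"x": 0, "y": -45, "z": -10, "spin": 0}]}}

```text
time: 49.25
position: [0.6774, -0.1582, 0.3102]
tool_rot: [0.688, 0.725, -0.004, -0.027]
ft_force: [-0.3, -0.5, 1.2]
grip_width: 0.0608
```

```bash
python3 c.py 3; python3 -c "
from h import *
import pickle
f=pickle.load(open('first.pkl','rb'))
for n,b in (('scene',(140,160,260,260)),('side',(310,150,430,250))):
  p=cams.camera(n)
  a=np.hstack([cv2.resize(q['img'][b[1]:b[3],b[0]:b[2],::-1],None,fx=3.3,fy=3.3,interpolation=cv2.INTER_CUBIC) for q in (f[n][0],p)]);cv2.imwrite('pics/cmp_'+n+'.png',a)
st()"
```

```text
t 49.5 pos [ 0.6711 -0.1569  0.3058] toolx [-0.048  0.998  0.039] tooly [ 0.997  0.05  -0.056] toolz [-0.058  0.036 -0.998] F [0.2 0.3 0.5] w 0.0609 q [-0.396  0.581  1.096  0.011  1.531 -0.447]
```

```bash
python3 -c "
from h import *
print(p2w((-.028,-.1855,.07)),p2w((-.028,-.1015,.07)))
go(p2w((-.028,-.1855,.16))[0],np.pi/2+.034)"
```

```text
[[ 0.60012197 -0.23714461  0.07      ]] [[ 0.59726652 -0.15319316  0.07      ]]
t 49.5 pos [ 0.6711 -0.1569  0.3058] toolx [-0.048  0.998  0.039] tooly [ 0.997  0.05  -0.056] toolz [-0.058  0.036 -0.998] F [0.2 0.3 0.5] w 0.0609 q [-0.396  0.581  1.096  0.011  1.531 -0.447]
shift mm [-82.3 -66.6 146.7] toolx yaw 1.6191 spin needed 0.014
```

Emit:
{"api": "play_rows", "payload": {"commands": [{"x": -20, "y": -17, "z": 0, "spin": 0}, {"x": -20, "y": -17, "z": 5, "spin": 0.01}, {"x": -20, "y": -17, "z": 20, "spin": 0}, {"x": -16, "y": -14, "z": 30, "spin": 0}, {"x": -6, "y": -3, "z": 30, "spin": 0}, {"x": 0, "y": 0, "z": 30, "spin": 0}], "grip": 1.0}}

```text
time: 50.1
position: [0.6092, -0.2429, 0.1886]
tool_rot: [0.691, 0.722, -0.005, -0.026]
ft_force: [0.3, -0.4, 0.7]
grip_width: 0.0864
```

```bash
cat h.py | head -60; python3 c.py 4
python3 - <<'E'
from h import *
import math
w=p2w([-.028,-.1855,.16]); go(w,math.pi/2+.034)
p=cams.camera("wrist"); save(p,"wb1")
E
```

```text
import numpy as np, cv2
from rig import robot, cams, nets
from scipy.spatial.transform import Rotation as R
def save(p,n,s=1.4):
    im=cv2.resize(p["img"][:,:,::-1],None,fx=s,fy=s); cv2.imwrite("pics/"+n+".png",im)
def st():
    o=robot.get_obs(); r=R.from_quat(o["tool_rot"]).as_matrix()
    print("t",round(o["time"],2),"pos",np.round(o["position"],4),"toolx",np.round(r[:,0],3),"tooly",np.round(r[:,1],3),"toolz",np.round(r[:,2],3),"F",np.round(o["ft_force"],1),"w",round(o["grip_width"],4),"q",np.round(o["q"],3))
    return o,r
def cam2w(p,o=None):
    if "world_to_cam" in p: return np.linalg.inv(np.array(p["world_to_cam"]))
    T=np.eye(4);T[:3,:3]=R.from_quat(o["tool_rot"]).as_matrix();T[:3,3]=o["position"]
    return T@np.array(p["mount"])
def ray(p,uv,o=None):
    C=cam2w(p,o); d=np.array([(uv[0]-p["cx"])/p["fx"],(uv[1]-p["cy"])/p["fy"]])
    u=d.copy()
    for _ in range(30): u=d/(1+p["k1"]*(u@u))
    v=C[:3,:3]@np.array([u[0],-u[1],-1]); return C[:3,3],v
def atz(p,uv,z,o=None):
    c,v=ray(p,uv,o); return c+v*(z-c[2])/v[2]
def proj(p,X,o=None):
    W=np.linalg.inv(cam2w(p,o)); 
[... 931 characters left out ...]
print("shift mm",np.round(d,1),"toolx yaw",round(a,4), "" if yaw is None else "spin needed %.3f"%(-((yaw-a+np.pi)%(2*np.pi)-np.pi)))
    return d
t 50.3 pos [ 0.6092 -0.2412  0.1894] toolx [-0.045  0.998  0.033] tooly [ 0.998  0.046 -0.044] toolz [-0.046  0.031 -0.998] F [ 0.7 -0.5  0.4] w 0.0869 q [-0.548  0.627  1.339  0.003  1.231 -0.595]Traceback (most recent call last):
  File "<stdin>", line 3, in <module>
  File "h.py", line 39, in go
    o,r=st(); d=r.T@(np.asarray(P)-o["position"])*1000
                ~~~^^~~~~~~~~~~~~~~~~~~~~~~~~~~~~
ValueError: matmul: Input operand 1 has a mismatch in its core dimension 0, with gufunc signature (n?,k),(k,m?)->(n?,m?) (size 1 is different from 3)
```

Run:
```python
from h import *
import math
w=p2w([-.028,-.1855,.12])[0]; go(w,math.pi/2+.034)
p=cams.camera("wrist"); save(p,"wb1")
```

```text
t 50.3 pos [ 0.6092 -0.2412  0.1894] toolx [-0.045  0.998  0.033] tooly [ 0.998  0.046 -0.044] toolz [-0.046  0.031 -0.998] F [ 0.7 -0.5  0.4] w 0.0869 q [-0.548  0.627  1.339  0.003  1.231 -0.595]
shift mm [ 2.2 -5.8 69.9] toolx yaw 1.6154 spin needed 0.011
```

View pics/wb1.png

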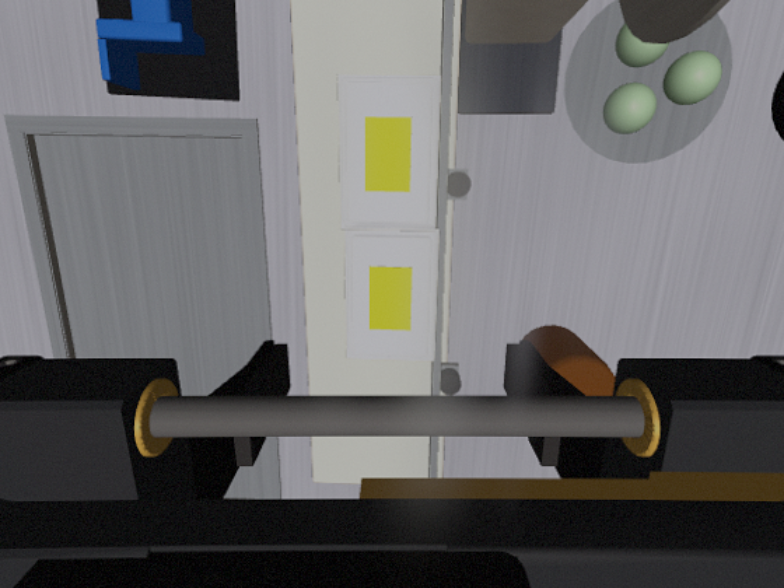

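Run:
```python
from h import *
from bx import boxes
for n in("scene","side"):
    p=cams.camera(n)
    r=nets.outline_of(p,"soy")
    for d in r[:1]:
        m=d["region"];ys,xs=np.nonzero(m);print(n,d["conf"],d["pixel"],xs.min(),xs.max(),ys.min(),ys.max(),atz(p,d["pixel"],.057))
C=cams.camera("wrist");o=robot.get_obs()
# sticker centres at lid top z=.093
for uv in [(388,155),(391,298)]:
    P=atz(C,np.array(uv)/1.4,.093,o);print(P,w2p(P))
# lid corners rear, front
for q in [[(341,77),(437,77),(436,229),(340,229)],[(346,236),(436,236),(433,359),(348,359)]]:
    for uv in q:
        P=atz(C,np.array(uv)/1.4,.091,o);print(np.round(w2p(P),4))
```

```text
scene 0.71 [145.3, 238.2] 130 155 217 253 [ 0.73671484 -0.28453062  0.057     ]
side 0.87 [419.1, 322.7] 399 433 294 346 [ 0.72612871 -0.31550522  0.057     ]
[ 0.59735188 -0.1564565   0.093     ] [[-0.02802562 -0.10476436  0.093     ]]
[ 0.60269293 -0.24099355  0.093     ] [[-0.02556137 -0.18943412  0.093     ]]
[[-0.0544 -0.064   0.091 ]]
[[-0.0015 -0.0637  0.091 ]]
[[ 0.0009 -0.1466  0.091 ]]
[[-0.0569 -0.1475  0.091 ]]
[[-0.0533 -0.1517  0.091 ]]
[[ 0.0011 -0.1507  0.091 ]]
[[ 0.0019 -0.2303  0.091 ]]
[[-0.0534 -0.2319  0.091 ]]
```

Emit:
{"api": "play_rows", "payload": {"commands": [{"x": 0, "y": -8, "z": 12, "spin": 0.01}, {"x": 0, "y": -8, "z": 14, "spin": 0}, {"x": 0, "y": -8, "z": 14, "spin": 0}, {"x": 0, "y": 6, "z": 14, "spin": 0}]}}

```text
time: 51.0
position: [0.5929, -0.2422, 0.144]
tool_rot: [0.694, 0.72, -0.003, -0.018]
ft_force: [0.4, 0.2, 0.6]
grip_width: 0.0872
```

```bash
python3 c.py 4
python3 - <<'E'
from h import *
import math
w=p2w([-.027,-.188,.0685])[0]; go(w,math.pi/2+.034)
E
```

```text
t 51.2 pos [ 0.5945 -0.2423  0.1436] toolx [-0.037  0.999  0.022] tooly [ 0.999  0.038 -0.029] toolz [-0.03   0.021 -0.999] F [ 0.6 -1.  -0.7] w 0.0873 q [-0.562  0.655  1.429  0.002  1.094 -0.6  ]
shift mm [ 0.7  9.  75. ] toolx yaw 1.608 spin needed 0.003
```

Emit:
{"api": "play_rows", "payload": {"commands": [{"x": 0, "y": -5, "z": 14, "spin": 0}, {"x": 0, "y": -5, "z": 14, "spin": 0}, {"x": 0, "y": -5, "z": 8, "spin": 0}]}}

```text
time: 51.5
position: [0.5834, -0.2441, 0.1113]
tool_rot: [0.693, 0.721, -0.002, -0.012]
ft_force: [-0.5, -0.1, -0.3]
grip_width: 0.0867
```

```bash
python3 c.py 4
python3 - <<'E'
from h import *
import math
w=p2w([-.027,-.188,.0685])[0]; go(w,math.pi/2+.034)
E
```

```text
t 51.7 pos [ 0.5833 -0.2442  0.1119] toolx [-0.039  0.999  0.016] tooly [ 0.999  0.039 -0.02 ] toolz [-0.02   0.015 -1.   ] F [ 0.1 -1.3  0.2] w 0.0874 q [-0.574  0.68   1.486  0.002  1.001 -0.614]
shift mm [ 3.2 18.9 43.1] toolx yaw 1.6093 spin needed 0.005
```

Emit:
{"api": "play_rows", "payload": {"commands": [{"x": 3, "y": 19, "z": 0, "spin": 0}]}}

```text
time: 51.8
position: [0.601, -0.2409, 0.1122]
tool_rot: [0.694, 0.72, -0.002, -0.013]
ft_force: [-0.4, 0.3, 0.0]
grip_width: 0.0871
```

```bash
python3 c.py 5
python3 - <<'E'
from h import *
import math
w=p2w([-.027,-.188,.0685])[0]; go(w,math.pi/2+.034)
p=cams.camera("wrist"); save(p,"wb2")
E
```

```text
t 52.05 pos [ 0.602  -0.2405  0.1119] toolx [-0.039  0.999  0.016] tooly [ 0.999  0.039 -0.02 ] toolz [-0.02   0.015 -1.   ] F [-0.  -0.3 -0.3] w 0.0871 q [-0.553  0.698  1.443  0.002  1.026 -0.593]
shift mm [ 0.2  0.1 43.4] toolx yaw 1.6098 spin needed 0.005
```

View pics/wb2.png

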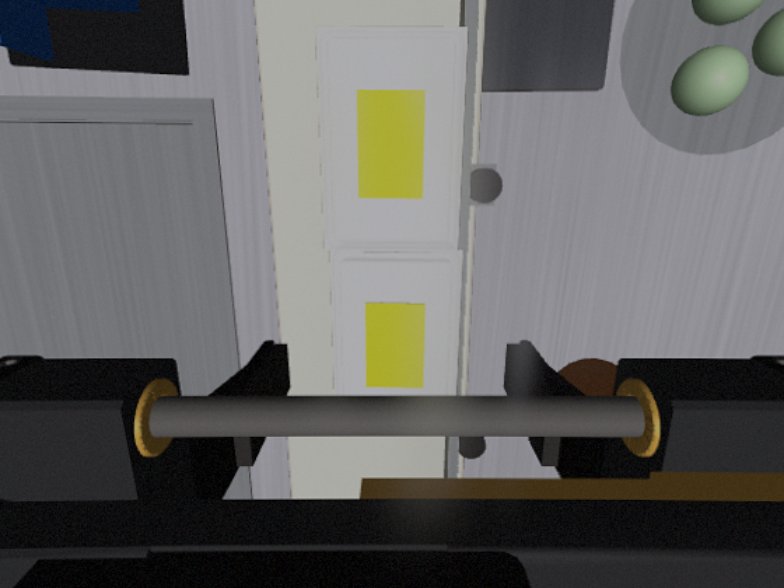

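Emit:
{"api": "play_rows", "payload": {"commands": [{"x": 0, "y": 0, "z": 22, "spin": 0}]}}

```text
time: 52.2
position: [0.6031, -0.2416, 0.0927]
tool_rot: [0.693, 0.721, -0.001, -0.009]
ft_force: [0.2, -0.9, -0.4]
grip_width: 0.0872
```

```bash
python3 c.py 4
python3 - <<'E'
from h import *
import math
w=p2w([-.027,-.188,.0685])[0]; go(w,math.pi/2+.034)
E
```

```text
t 52.4 pos [ 0.6004 -0.2399  0.0895] toolx [-0.038  0.999  0.017] tooly [ 0.999  0.039 -0.022] toolz [-0.022  0.016 -1.   ] F [-0.1  0.3  0. ] w 0.0869 q [-0.554  0.727  1.458  0.002  0.985 -0.594]
shift mm [-0.1  1.3 21. ] toolx yaw 1.6092 spin needed 0.004
```

Emit:
{"api": "play_rows", "payload": {"commands": [{"x": 0, "y": 0, "z": 21, "spin": 0}]}}

```text
time: 52.5
position: [0.6025, -0.2414, 0.0718]
tool_rot: [0.693, 0.721, -0.001, -0.01]
ft_force: [0.9, 0.6, 0.1]
grip_width: 0.0871
```

```bash
python3 c.py 4
python3 - <<'E'
from h import *
import math
w=p2w([-.027,-.188,.0685])[0]; go(w,math.pi/2+.034)
p=cams.camera("wrist"); save(p,"wb3")
E
```

```text
t 52.7 pos [ 0.5999 -0.2396  0.069 ] toolx [-0.038  0.999  0.017] tooly [ 0.999  0.039 -0.022] toolz [-0.022  0.016 -1.   ] F [ 0.3  0.3 -0.7] w 0.0872 q [-0.554  0.754  1.469  0.002  0.946 -0.594]
shift mm [-0.   1.4  0.4] toolx yaw 1.6091 spin needed 0.004
```

View pics/wb3.png

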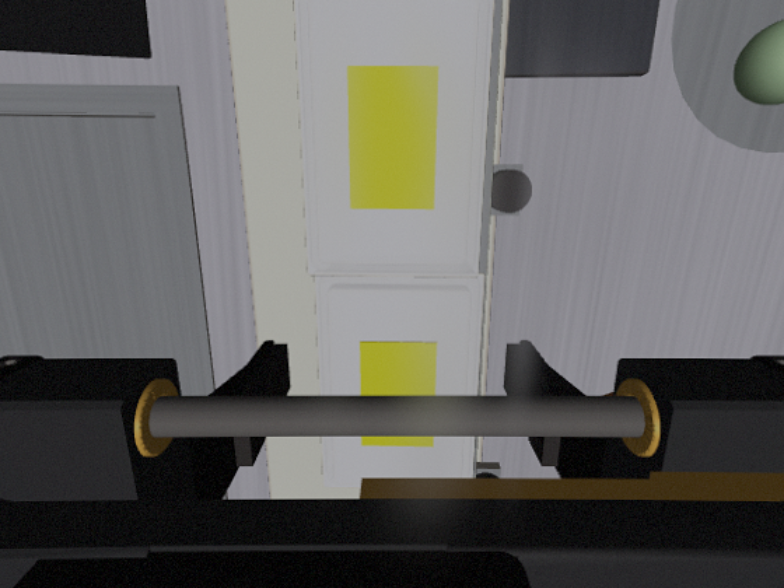

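Box centred between the fingers (316–482, sticker 398). Close.

Emit:
{"api": "play_rows", "payload": {"commands": [{"x": 0, "y": 0, "z": 0, "spin": 0}], "grip": 0.4, "newtons": 15}}

```text
time: 52.85
position: [0.6009, -0.2403, 0.0705]
tool_rot: [0.693, 0.721, -0.002, -0.012]
ft_force: [0.7, 0.8, 0.8]
grip_width: 0.0836
```

```bash
python3 c.py 10; python3 s.py
```

```text
t 53.35 pos [ 0.6005 -0.2399  0.0696] toolx [-0.038  0.999  0.016] tooly [ 0.999  0.039 -0.02 ] toolz [-0.021  0.015 -1.   ] F [0.1 0.  0.6] w 0.0559 q [-0.554  0.754  1.468  0.003  0.946 -0.593]
```

Emit:
{"api": "play_rows", "payload": {"commands": [{"x": 0, "y": 0, "z": -15, "spin": 0}]}}

```text
time: 53.45
position: [0.5989, -0.2392, 0.0826]
tool_rot: [0.693, 0.721, -0.003, -0.016]
ft_force: [-1.1, -0.3, -3.1]
grip_width: 0.0559
```

```bash
python3 c.py 4; python3 s.py; python3 pu.py lift1
```

```text
t 53.65 pos [ 0.6009 -0.2402  0.0851] toolx [-0.038  0.999  0.016] tooly [ 0.999  0.038 -0.02 ] toolz [-0.02   0.015 -1.   ] F [ 0.1 -0.4 -3.1] w 0.0561 q [-0.554  0.733  1.46   0.003  0.974 -0.593]
t 53.8 pos [ 0.6007 -0.24    0.0843] toolx [-0.038  0.999  0.016] tooly [ 0.999  0.038 -0.021] toolz [-0.021  0.016 -1.   ] F [ 0.6 -0.  -1.6] w 0.0556 q [-0.554  0.734  1.46   0.003  0.974 -0.593]
tcp press [-0.0276 -0.1884  0.0843] yaw rel 0.0041 heel y -0.3384 heel x ctr -0.0269 tail z 0.066
```

View pics/lift1.png

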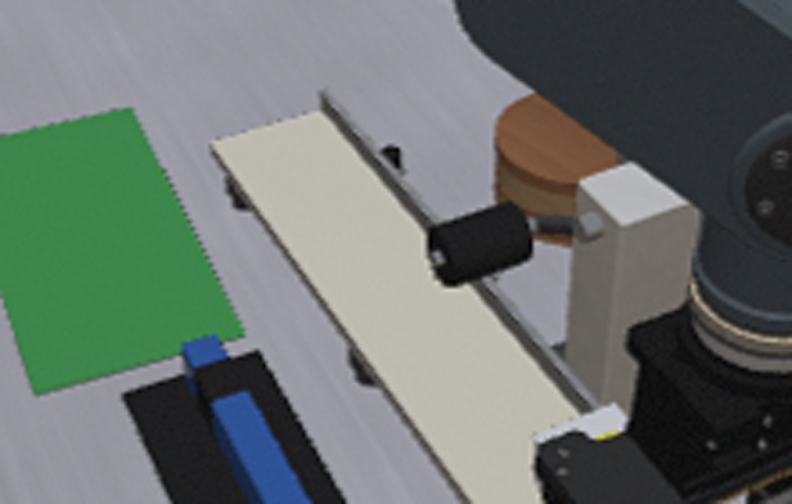

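Emit:
{"api": "play_rows", "payload": {"commands": [{"x": 0, "y": -2, "z": -25, "spin": 0}, {"x": -10, "y": -25, "z": -15, "spin": 0}, {"x": -20, "y": -30, "z": 0, "spin": 0}, {"x": -20, "y": -30, "z": 0, "spin": 0}, {"x": -20, "y": -30, "z": 0, "spin": 0}]}}

```text
time: 54.4
position: [0.4887, -0.3145, 0.1255]
tool_rot: [0.69, 0.723, -0.001, -0.012]
ft_force: [-0.1, -1.1, -2.9]
grip_width: 0.0561
```

```bash
python3 c.py 3
python3 - <<'E'
from h import *
import math
go([.4028,-.3628,.06],math.pi/2+.027)
E
```

```text
t 54.55 pos [ 0.4878 -0.3152  0.1253] toolx [-0.042  0.999  0.016] tooly [ 0.999  0.042 -0.019] toolz [-0.02   0.016 -1.   ] F [ 0.7 -0.1 -3.3] w 0.0559 q [-0.765  0.605  1.614 -0.003  0.948 -0.805]
shift mm [-45.  -85.7  66.2] toolx yaw 1.6127 spin needed 0.015
```

Emit:
{"api": "play_rows", "payload": {"commands": [{"x": -16, "y": -30, "z": 0, "spin": 0.01}, {"x": -16, "y": -30, "z": 5, "spin": 0.005}, {"x": -12, "y": -24, "z": 10, "spin": 0}]}}

```text
time: 54.85
position: [0.4096, -0.3625, 0.1121]
tool_rot: [0.696, 0.718, -0.0, -0.008]
ft_force: [0.4, 0.7, -3.1]
grip_width: 0.0558
```

```bash
python3 c.py 4
python3 - <<'E'
from h import *
import math
go([.4028,-.3628,.06],math.pi/2+.027)
p=cams.camera("wrist"); save(p,"wt1")
p=cams.camera("scene"); save(p,"st1")
E
```

```text
t 55.05 pos [ 0.4098 -0.3616  0.1114] toolx [-0.031  0.999  0.014] tooly [ 0.999  0.031 -0.013] toolz [-0.013  0.013 -1.   ] F [ 0.5  0.2 -2.3] w 0.0556 q [-0.926  0.588  1.716 -0.003  0.857 -0.954]
shift mm [-1.7 -6.3 51.5] toolx yaw 1.6013 spin needed 0.004
```

View pics/wt1.png

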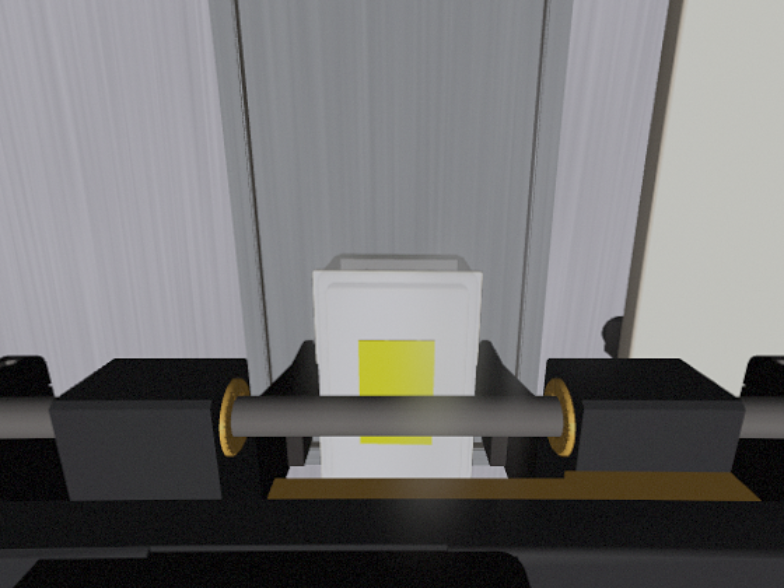

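View pics/st1.png

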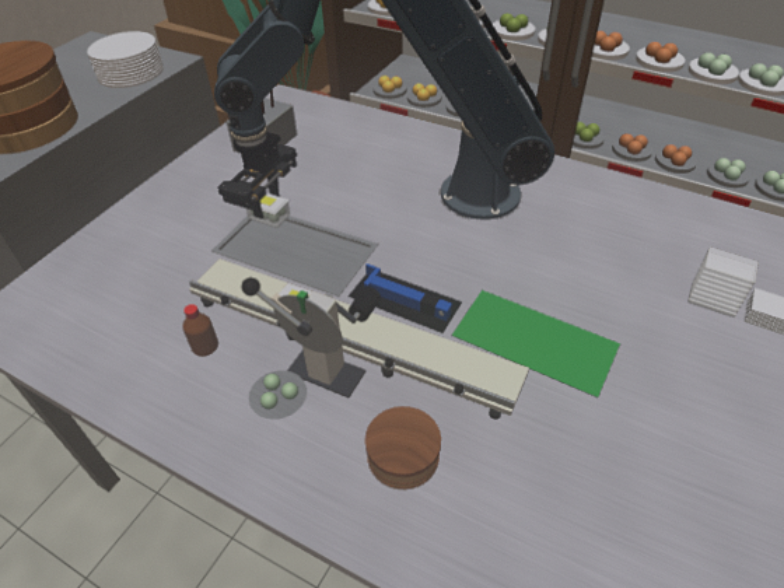

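Emit:
{"api": "play_rows", "payload": {"commands": [{"x": -2, "y": -7, "z": 40, "spin": 0.004}]}}

```text
time: 55.25
position: [0.4083, -0.3669, 0.076]
tool_rot: [0.696, 0.718, -0.001, -0.001]
ft_force: [0.4, -1.8, -3.0]
grip_width: 0.0561
```

```bash
python3 c.py 4
python3 - <<'E'
from h import *
import math
go([.4028,-.3628,.035],math.pi/2+.027)
E
```

```text
t 55.45 pos [ 0.4036 -0.3621  0.0717] toolx [-0.03   0.999  0.015] tooly [ 0.999  0.03  -0.013] toolz [-0.014  0.014 -1.   ] F [ 0.9 -0.8 -2.6] w 0.0561 q [-0.936  0.649  1.748 -0.004  0.764 -0.963]
shift mm [-1.2 -0.3 36.7] toolx yaw 1.6003 spin needed 0.003
```

Emit:
{"api": "play_rows", "payload": {"commands": [{"x": 0, "y": 0, "z": 34, "spin": 0}]}}

```text
time: 55.55
position: [0.407, -0.3654, 0.0419]
tool_rot: [0.696, 0.718, -0.001, -0.004]
ft_force: [0.3, -0.5, -3.5]
grip_width: 0.0558
```

```bash
python3 c.py 4
python3 - <<'E'
from h import *
import math
go([.4028,-.3628,.0275],math.pi/2+.027)
E
```

```text
t 55.75 pos [ 0.4037 -0.3615  0.0386] toolx [-0.03   0.999  0.014] tooly [ 0.999  0.03  -0.013] toolz [-0.014  0.014 -1.   ] F [ 0.9  0.8 -3.6] w 0.0558 q [-0.935  0.706  1.763 -0.004  0.692 -0.962]
shift mm [-1.4 -0.7 11.1] toolx yaw 1.601 spin needed 0.003
```

Emit:
{"api": "play_rows", "payload": {"commands": [{"x": 0, "y": 0, "z": 9, "spin": 0}]}}

```text
time: 55.85
position: [0.4051, -0.363, 0.0319]
tool_rot: [0.696, 0.718, -0.0, -0.007]
ft_force: [0.1, 0.5, -2.9]
grip_width: 0.0561
```

```bash
python3 c.py 4; python3 s.py
```

```text
t 56.05 pos [ 0.4038 -0.3617  0.0303] toolx [-0.03   0.999  0.014] tooly [ 0.999  0.03  -0.013] toolz [-0.013  0.013 -1.   ] F [ 0.1  0.7 -2.6] w 0.0559 q [-0.935  0.721  1.765 -0.004  0.673 -0.962]
```

Emit:
{"api": "play_rows", "payload": {"commands": [{"x": 0, "y": 0, "z": 2, "spin": 0}]}}

```text
time: 56.15
position: [0.4041, -0.362, 0.029]
tool_rot: [0.696, 0.718, 0.0, -0.009]
ft_force: [-0.2, -0.5, -2.2]
grip_width: 0.0561
```

```bash
python3 c.py 3; python3 s.py
```

```text
t 56.3 pos [ 0.4038 -0.3617  0.0285] toolx [-0.03   0.999  0.013] tooly [ 0.999  0.03  -0.012] toolz [-0.013  0.013 -1.   ] F [ 0.2 -1.  -2.1] w 0.0558 q [-0.935  0.724  1.766 -0.004  0.669 -0.962]
```

Nearly down; one more mm, then release and rise.

Emit:
{"api": "play_rows", "payload": {"commands": [{"x": 0, "y": 0, "z": 1.5, "spin": 0}]}}

```text
time: 56.4
position: [0.404, -0.3619, 0.0274]
tool_rot: [0.696, 0.718, 0.0, -0.009]
ft_force: [1.3, 2.6, 6.9]
grip_width: 0.0558
```

```bash
python3 c.py 4; python3 s.py
```

```text
t 56.6 pos [ 0.404  -0.3619  0.0274] toolx [-0.03   0.999  0.013] tooly [ 0.999  0.03  -0.012] toolz [-0.012  0.012 -1.   ] F [-0.3  0.9  2.4] w 0.0561 q [-0.935  0.726  1.766 -0.004  0.666 -0.962]
```

Emit:
{"api": "play_rows", "payload": {"commands": [{"x": 0, "y": 0, "z": 0, "spin": 0}], "grip": 1.0}}

```text
time: 56.7
position: [0.4041, -0.3621, 0.0275]
tool_rot: [0.696, 0.718, 0.0, -0.008]
ft_force: [-0.5, -0.1, -0.8]
grip_width: 0.0588
```

```bash
python3 c.py 9; python3 s.py
```

```text
t 57.15 pos [ 0.404  -0.3619  0.0273] toolx [-0.03   0.999  0.013] tooly [ 0.999  0.03  -0.012] toolz [-0.012  0.013 -1.   ] F [0.2 0.7 0.6] w 0.0852 q [-0.935  0.726  1.766 -0.004  0.666 -0.962]
```

Emit:
{"api": "play_rows", "payload": {"commands": [{"x": 0, "y": 0, "z": -20, "spin": 0}, {"x": 0, "y": 0, "z": -35, "spin": 0}, {"x": 0, "y": 0, "z": -35, "spin": 0}, {"x": 0, "y": 0, "z": -35, "spin": 0}]}}

```text
time: 57.55
position: [0.4028, -0.3603, 0.1504]
tool_rot: [0.696, 0.717, 0.001, -0.016]
ft_force: [0.4, -0.2, -0.1]
grip_width: 0.0872
```

```bash
python3 c.py 2
python3 - <<'E'
from h import *
import math
go(p2w([-.028,-.110,.150])[0],math.pi/2+.034)
p=cams.camera("wrist"); save(p,"wt2")
E
```

```text
t 57.65 pos [ 0.4054 -0.3635  0.154 ] toolx [-0.03   0.999  0.015] tooly [ 0.999  0.03  -0.014] toolz [-0.014  0.015 -1.   ] F [ 1.1 -1.3  0.4] w 0.0873 q [-0.935  0.521  1.687 -0.003  0.954 -0.963]
shift mm [195.9 198.2   4.3] toolx yaw 1.6006 spin needed -0.004
```

View pics/wt2.png

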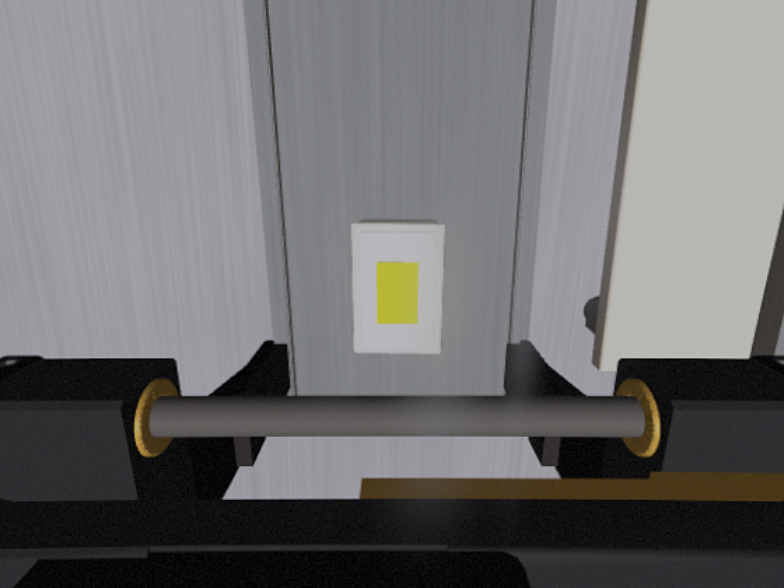

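Emit:
{"api": "play_rows", "payload": {"commands": [{"x": 35, "y": 30, "z": 0, "spin": 0}, {"x": 35, "y": 35, "z": 0, "spin": 0}, {"x": 35, "y": 35, "z": 0, "spin": 0}, {"x": 35, "y": 35, "z": 0, "spin": 0}]}}

```text
time: 58.1
position: [0.5336, -0.2198, 0.148]
tool_rot: [0.701, 0.713, -0.001, -0.015]
ft_force: [-0.0, -1.4, -0.2]
grip_width: 0.0869
```

```bash
python3 c.py 3
python3 - <<'E'
from h import *
import math
go(p2w([-.028,-.112,.120])[0],math.pi/2+.034)
p=cams.camera("wrist"); save(p,"wr1")
E
```

```text
t 58.25 pos [ 0.5342 -0.2184  0.1478] toolx [-0.022  1.     0.021] tooly [ 0.999  0.023 -0.022] toolz [-0.023  0.02  -1.   ] F [0.3 0.4 1. ] w 0.0871 q [-0.584  0.57   1.604  0.005  0.998 -0.609]
shift mm [52.7 65.2 27.5] toolx yaw 1.593 spin needed -0.012
```

View pics/wr1.png

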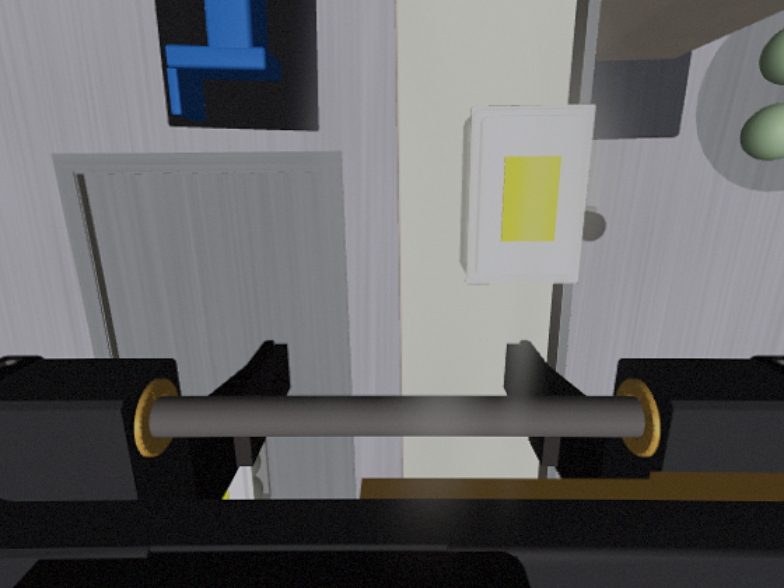

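Emit:
{"api": "play_rows", "payload": {"commands": [{"x": 10, "y": 0, "z": 12, "spin": -0.006}, {"x": 15, "y": 10, "z": 12, "spin": -0.006}]}}

```text
time: 58.5
position: [0.5404, -0.1973, 0.1233]
tool_rot: [0.697, 0.717, -0.002, -0.015]
ft_force: [-0.1, -0.1, -0.2]
grip_width: 0.0873
```

```bash
python3 c.py 4
python3 - <<'E'
from h import *
import math
go(p2w([-.028,-.112,.115])[0],math.pi/2+.034)
E
```

```text
t 58.7 pos [ 0.5421 -0.1968  0.1239] toolx [-0.031  0.999  0.018] tooly [ 0.999  0.031 -0.022] toolz [-0.022  0.018 -1.   ] F [ 0.9 -0.6  0.1] w 0.0871 q [-0.544  0.603  1.624  0.005  0.943 -0.578]
shift mm [31.3 56.7  8.3] toolx yaw 1.6014 spin needed -0.003
```

Emit:
{"api": "play_rows", "payload": {"commands": [{"x": 14, "y": 28, "z": 0, "spin": 0}]}}

```text
time: 58.8
position: [0.5671, -0.1839, 0.1236]
tool_rot: [0.697, 0.717, -0.002, -0.015]
ft_force: [0.9, -0.8, 0.3]
grip_width: 0.0869
```

```bash
python3 c.py 4
python3 - <<'E'
from h import *
import math
go(p2w([-.028,-.112,.115])[0],math.pi/2+.034)
p=cams.camera("side"); save(p,"sr1")
E
```

```text
t 59.0 pos [ 0.5698 -0.1827  0.1239] toolx [-0.031  0.999  0.017] tooly [ 0.999  0.031 -0.021] toolz [-0.022  0.017 -1.   ] F [-0.2  0.9  0.9] w 0.0871 q [-0.499  0.626  1.568  0.005  0.974 -0.533]
shift mm [18.  28.6  8.6] toolx yaw 1.6018 spin needed -0.003
```

View pics/sr1.png

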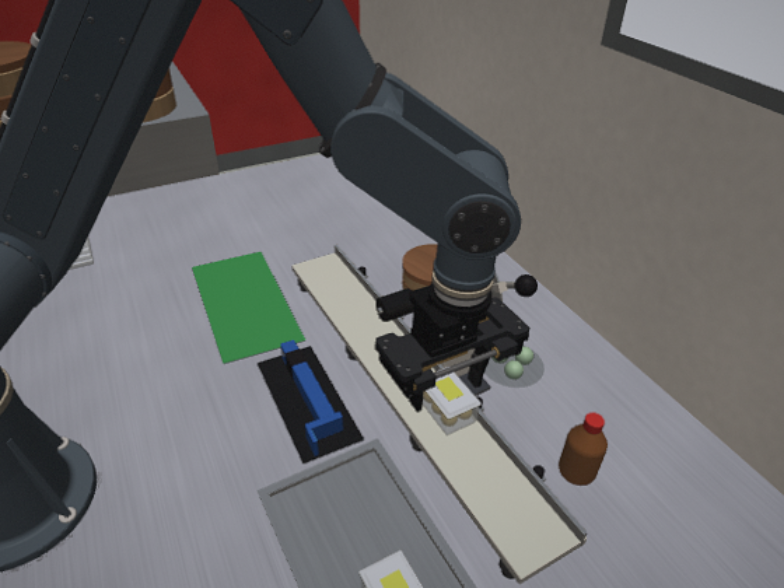

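Emit:
{"api": "play_rows", "payload": {"commands": [{"x": 0, "y": 0, "z": 14, "spin": 0}]}}

```text
time: 59.15
position: [0.5697, -0.1837, 0.1112]
tool_rot: [0.696, 0.718, -0.001, -0.012]
ft_force: [0.1, -0.1, 0.5]
grip_width: 0.0871
```

```bash
python3 c.py 4
```

Emit:
{"api": "play_rows", "payload": {"commands": [{"x": 15, "y": 28, "z": 0, "spin": 0}]}}

```text
time: 59.45
position: [0.5925, -0.1679, 0.1082]
tool_rot: [0.698, 0.716, -0.003, -0.017]
ft_force: [1.1, -0.2, 0.5]
grip_width: 0.087
```

```bash
python3 c.py 4
python3 - <<'E'
from h import *
import math
go(p2w([-.028,-.113,.0685])[0],math.pi/2+.034)
p=cams.camera("side"); save(p,"sr2")
p=cams.camera("wrist"); save(p,"wr2")
E
```

```text
t 59.65 pos [ 0.5953 -0.1664  0.1085] toolx [-0.031  0.999  0.019] tooly [ 0.999  0.031 -0.024] toolz [-0.025  0.018 -1.   ] F [ 0.3  0.  -0.9] w 0.0865 q [-0.456  0.67   1.523  0.006  0.978 -0.49 ]
shift mm [ 0.9  3.4 40. ] toolx yaw 1.6016 spin needed -0.003
```

View pics/wr2.png

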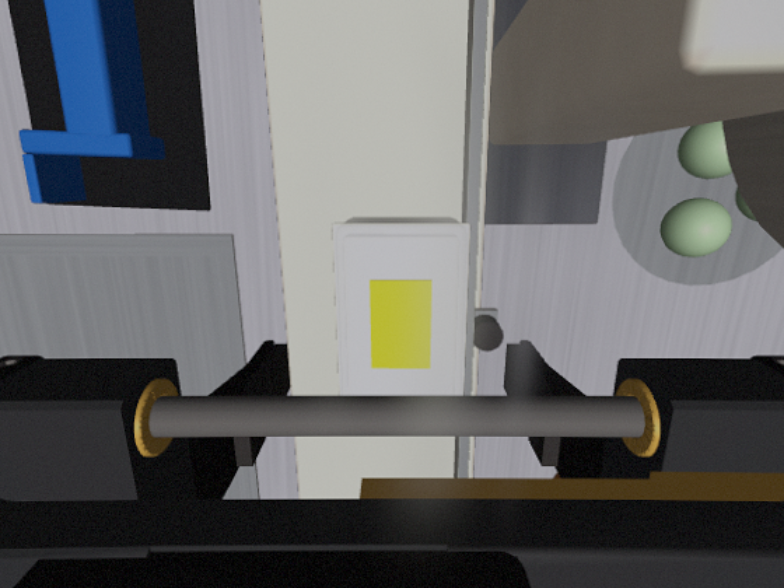

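View pics/sr2.png

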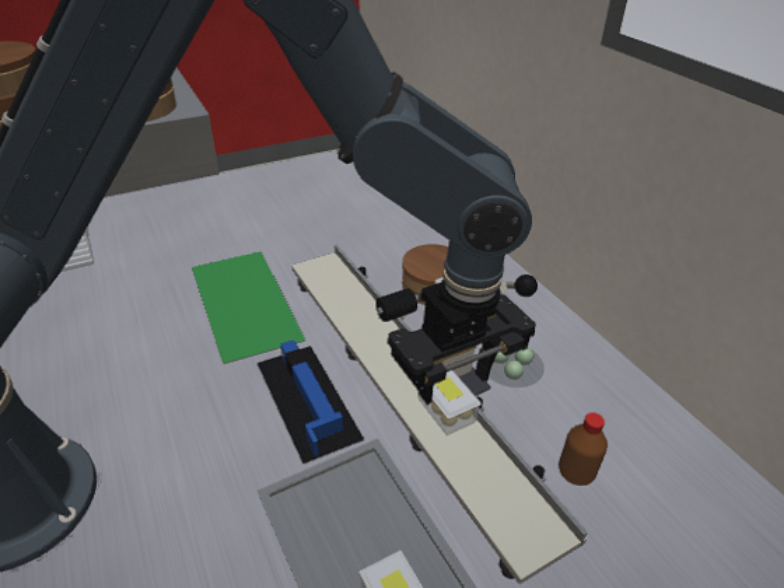

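Emit:
{"api": "play_rows", "payload": {"commands": [{"x": 1, "y": 3, "z": 20, "spin": 0}]}}

```text
time: 59.85
position: [0.5982, -0.1666, 0.0907]
tool_rot: [0.697, 0.717, -0.002, -0.013]
ft_force: [-0.1, -0.6, -1.3]
grip_width: 0.0869
```

```bash
python3 c.py 4; python3 s.py
```

```text
t 60.05 pos [ 0.5961 -0.1653  0.0882] toolx [-0.029  0.999  0.02 ] tooly [ 0.999  0.03  -0.026] toolz [-0.027  0.019 -0.999] F [-0.4 -0.2  0.2] w 0.0872 q [-0.454  0.7    1.531  0.006  0.943 -0.487]
```

Emit:
{"api": "play_rows", "payload": {"commands": [{"x": 0, "y": 1, "z": 19, "spin": 0}]}}

```text
time: 60.15
position: [0.5987, -0.1663, 0.072]
tool_rot: [0.697, 0.717, -0.002, -0.013]
ft_force: [0.9, -1.4, -0.1]
grip_width: 0.0868
```

```bash
python3 c.py 4
python3 - <<'E'
from h import *
import math
go(p2w([-.027,-.113,.0685])[0],math.pi/2+.034)
p=cams.camera("wrist"); save(p,"wr3")
E
```

```text
t 60.35 pos [ 0.5964 -0.165   0.0696] toolx [-0.029  0.999  0.02 ] tooly [ 0.999  0.03  -0.027] toolz [-0.027  0.019 -0.999] F [ 0.6  0.2 -0.7] w 0.0871 q [-0.453  0.727  1.539  0.007  0.909 -0.486]
shift mm [0.3 2.3 1.1] toolx yaw 1.5999 spin needed -0.005
```

View pics/wr3.png

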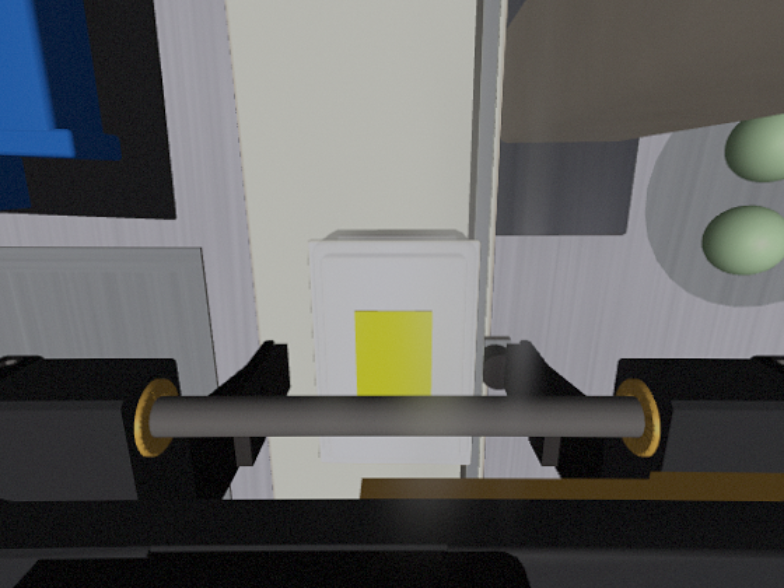

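Centred (310–480). Close and lift.

Emit:
{"api": "play_rows", "payload": {"commands": [{"x": 0, "y": 0, "z": 1, "spin": -0.005}], "grip": 0.4}}

```text
time: 60.5
position: [0.5974, -0.1655, 0.07]
tool_rot: [0.695, 0.719, -0.002, -0.015]
ft_force: [-0.6, 0.8, -0.7]
grip_width: 0.084
```

```bash
python3 c.py 10; python3 s.py
```

```text
t 61.0 pos [ 0.5967 -0.1652  0.0692] toolx [-0.034  0.999  0.02 ] tooly [ 0.999  0.035 -0.026] toolz [-0.027  0.019 -0.999] F [-0.5  0.1  2.3] w 0.0562 q [-0.453  0.728  1.539  0.006  0.907 -0.492]
```

Emit:
{"api": "play_rows", "payload": {"commands": [{"x": 0, "y": 0, "z": -18, "spin": 0}]}}

```text
time: 61.1
position: [0.5949, -0.1645, 0.0848]
tool_rot: [0.695, 0.719, -0.004, -0.019]
ft_force: [0.2, -0.6, -2.1]
grip_width: 0.0562
```

```bash
python3 c.py 4; python3 s.py
```

```text
t 61.3 pos [ 0.5972 -0.1655  0.087 ] toolx [-0.034  0.999  0.019] tooly [ 0.999  0.035 -0.026] toolz [-0.026  0.018 -0.999] F [-0.8 -0.2 -2.5] w 0.0559 q [-0.453  0.703  1.529  0.006  0.941 -0.491]
```

Emit:
{"api": "play_rows", "payload": {"commands": [{"x": -10, "y": -15, "z": -4, "spin": 0}, {"x": -15, "y": -25, "z": -4, "spin": 0}, {"x": -15, "y": -30, "z": -10, "spin": 0}, {"x": -15, "y": -30, "z": -10, "spin": 0}]}}

```text
time: 61.7
position: [0.4962, -0.2243, 0.1129]
tool_rot: [0.692, 0.721, -0.003, -0.018]
ft_force: [-0.2, -0.9, -1.8]
grip_width: 0.0565
```

```bash
python3 c.py 3
python3 - <<'E'
from h import *
import math
go([.4013,-.243,.08],math.pi/2+.027)
p=cams.camera("wrist"); save(p,"wr4")
E
```

```text
t 61.85 pos [ 0.496  -0.2249  0.1135] toolx [-0.037  0.999  0.022] tooly [ 0.999  0.038 -0.029] toolz [-0.03   0.021 -0.999] F [ 0.8  0.3 -2.8] w 0.0558 q [-6.300e-01  5.880e-01  1.706e+00 -1.000e-03  8.850e-01 -6.670e-01]
shift mm [-15.3 -94.3  36. ] toolx yaw 1.6077 spin needed 0.010
```

View pics/wr4.png

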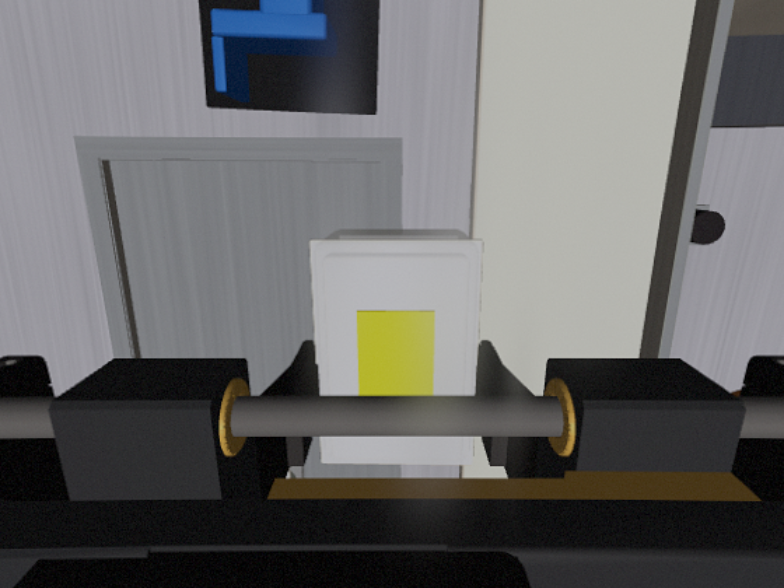

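Emit:
{"api": "play_rows", "payload": {"commands": [{"x": -8, "y": -30, "z": 0, "spin": 0.005}, {"x": -10, "y": -32, "z": 6, "spin": 0.005}, {"x": -8, "y": -28, "z": 10, "spin": 0}]}}

```text
time: 62.2
position: [0.4127, -0.2551, 0.0992]
tool_rot: [0.695, 0.719, -0.002, -0.012]
ft_force: [0.6, -0.6, -2.0]
grip_width: 0.0561
```

```bash
python3 c.py 4
python3 - <<'E'
from h import *
import math
go([.401,-.256,.06],math.pi/2+.027)
E
```

```text
t 62.4 pos [ 0.4128 -0.2546  0.0989] toolx [-0.032  0.999  0.017] tooly [ 0.999  0.032 -0.021] toolz [-0.021  0.016 -1.   ] F [ 0.  -0.2 -1.8] w 0.0562 q [-0.781  0.553  1.871 -0.005  0.744 -0.81 ]
shift mm [ -1.7 -11.   39.1] toolx yaw 1.6028 spin needed 0.005
```

Emit:
{"api": "play_rows", "payload": {"commands": [{"x": -2, "y": -11, "z": 20, "spin": 0.005}]}}

```text
time: 62.5
position: [0.4059, -0.2591, 0.0807]
tool_rot: [0.697, 0.717, -0.001, -0.008]
ft_force: [1.2, -0.6, -2.2]
grip_width: 0.0562
```

```bash
python3 c.py 4
python3 - <<'E'
from h import *
import math
go([.401,-.256,.04],math.pi/2+.027)
p=cams.camera("side"); save(p,"sp1")
E
```

```text
t 62.7 pos [ 0.4026 -0.2565  0.079 ] toolx [-0.028  0.999  0.017] tooly [ 0.999  0.028 -0.02 ] toolz [-0.021  0.016 -1.   ] F [ 0.6  0.3 -1.5] w 0.0558 q [-0.799  0.585  1.902 -0.006  0.681 -0.823]
shift mm [-0.1 -0.8 39.1] toolx yaw 1.5987 spin needed 0.001
```

Emit:
{"api": "play_rows", "payload": {"commands": [{"x": 0, "y": 0, "z": 36, "spin": 0}]}}

```text
time: 62.85
position: [0.4065, -0.2594, 0.0466]
tool_rot: [0.697, 0.717, -0.002, -0.006]
ft_force: [0.7, 0.0, -1.9]
grip_width: 0.0562
```

```bash
python3 c.py 4
python3 - <<'E'
from h import *
import math
go([.401,-.256,.0272],math.pi/2+.027)
E
```

```text
t 63.05 pos [ 0.4025 -0.2559  0.0436] toolx [-0.029  0.999  0.017] tooly [ 0.999  0.029 -0.02 ] toolz [-0.021  0.016 -1.   ] F [ 0.7 -0.6 -2.9] w 0.056 q [-0.799  0.655  1.92  -0.007  0.593 -0.822]
shift mm [-0.3 -1.1 16.4] toolx yaw 1.5995 spin needed 0.002
```

View pics/sp1.png

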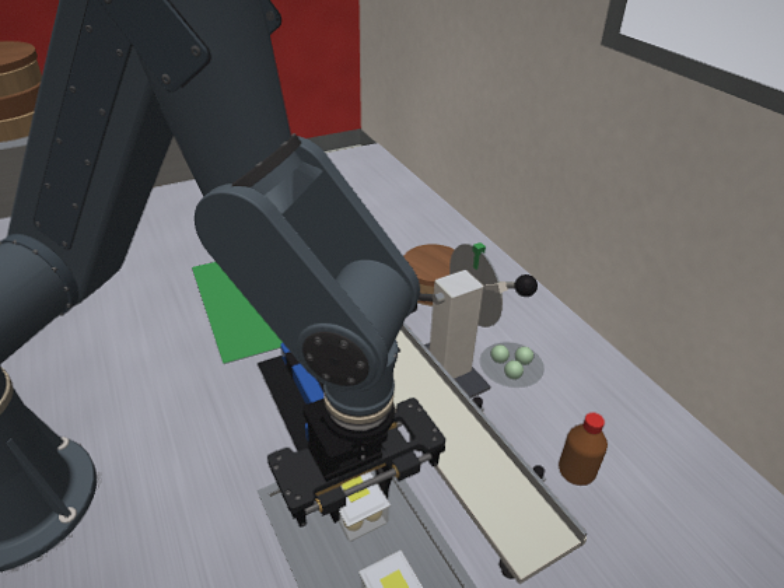

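Emit:
{"api": "play_rows", "payload": {"commands": [{"x": 0, "y": 0, "z": 14, "spin": 0}]}}

```text
time: 63.15
position: [0.4041, -0.2571, 0.0318]
tool_rot: [0.697, 0.717, -0.002, -0.01]
ft_force: [0.2, -0.4, -2.1]
grip_width: 0.0559
```

```bash
python3 c.py 4; python3 s.py
```

```text
t 63.35 pos [ 0.4027 -0.2561  0.0308] toolx [-0.029  0.999  0.015] tooly [ 0.999  0.029 -0.019] toolz [-0.02   0.015 -1.   ] F [-0.1  0.1 -2.5] w 0.0561 q [-0.799  0.68   1.925 -0.007  0.56  -0.822]
```

Emit:
{"api": "play_rows", "payload": {"commands": [{"x": 0, "y": 0, "z": 2, "spin": 0}]}}

```text
time: 63.45
position: [0.4033, -0.2565, 0.03]
tool_rot: [0.697, 0.717, -0.002, -0.011]
ft_force: [0.6, 0.7, -2.0]
grip_width: 0.0562
```

```bash
python3 c.py 4; python3 s.py
```

```text
t 63.65 pos [ 0.4029 -0.2562  0.0293] toolx [-0.029  0.999  0.015] tooly [ 0.999  0.029 -0.019] toolz [-0.019  0.014 -1.   ] F [ 0.9 -0.3 -2.7] w 0.0556 q [-0.799  0.684  1.926 -0.007  0.556 -0.822]
```

Emit:
{"api": "play_rows", "payload": {"commands": [{"x": 0, "y": 0, "z": 2, "spin": 0}]}}

```text
time: 63.75
position: [0.403, -0.2564, 0.0276]
tool_rot: [0.697, 0.717, -0.002, -0.011]
ft_force: [0.2, 0.1, -1.9]
grip_width: 0.0562
```

```bash
python3 c.py 4; python3 s.py
```

```text
t 63.95 pos [ 0.403  -0.2564  0.0274] toolx [-0.029  0.999  0.014] tooly [ 0.999  0.029 -0.018] toolz [-0.019  0.014 -1.   ] F [0.6 0.1 0.2] w 0.0561 q [-0.799  0.688  1.926 -0.007  0.551 -0.822]
```

Emit:
{"api": "play_rows", "payload": {"commands": [{"x": 0, "y": 0, "z": 1, "spin": 0}]}}

```text
time: 64.05
position: [0.4032, -0.2566, 0.0269]
tool_rot: [0.697, 0.717, -0.002, -0.011]
ft_force: [-0.8, 1.6, 15.3]
grip_width: 0.0559
```

```bash
python3 c.py 4; python3 s.py
```

```text
t 64.25 pos [ 0.4032 -0.2565  0.0269] toolx [-0.029  0.999  0.014] tooly [ 0.999  0.029 -0.018] toolz [-0.018  0.013 -1.   ] F [0.4 0.3 5.9] w 0.0563 q [-0.799  0.688  1.926 -0.007  0.549 -0.822]
```

On the floor. Release, rise straight, look.

Emit:
{"api": "play_rows", "payload": {"commands": [{"x": 0, "y": 0, "z": 0, "spin": 0}], "grip": 1.0}}

```text
time: 64.35
position: [0.4033, -0.2565, 0.0271]
tool_rot: [0.697, 0.717, -0.002, -0.011]
ft_force: [0.0, -0.3, 0.8]
grip_width: 0.0592
```

```bash
python3 c.py 9; python3 s.py
```

```text
t 64.8 pos [ 0.4032 -0.2565  0.0268] toolx [-0.029  0.999  0.014] tooly [ 0.999  0.029 -0.018] toolz [-0.018  0.013 -1.   ] F [ 0.4 -0.5 -0.1] w 0.0854 q [-0.799  0.689  1.926 -0.007  0.549 -0.822]
```

Emit:
{"api": "play_rows", "payload": {"commands": [{"x": 0, "y": 0, "z": -20, "spin": 0}, {"x": 0, "y": 0, "z": -40, "spin": 0}, {"x": 0, "y": 0, "z": -40, "spin": 0}, {"x": 0, "y": 0, "z": -45, "spin": 0}, {"x": 0, "y": 0, "z": -45, "spin": 0}, {"x": 0, "y": 0, "z": -45, "spin": 0}]}}

```text
time: 65.4
position: [0.4042, -0.2568, 0.2631]
tool_rot: [0.697, 0.717, -0.001, -0.021]
ft_force: [0.6, -1.2, 0.1]
grip_width: 0.087
```

```bash
python3 c.py 3
python3 - <<'E'
from h import *
st()
for n in("wrist","side","scene"): save(cams.camera(n),"f_"+n)
E
```

```text
t 65.55 pos [ 0.4062 -0.2587  0.2645] toolx [-0.028  0.999  0.022] tooly [ 0.999  0.029 -0.025] toolz [-0.026  0.021 -0.999] F [-0.1  0.6 -0.1] w 0.0869 q [-0.797  0.295  1.707 -0.004  1.174 -0.824]
```

View pics/f_wrist.png

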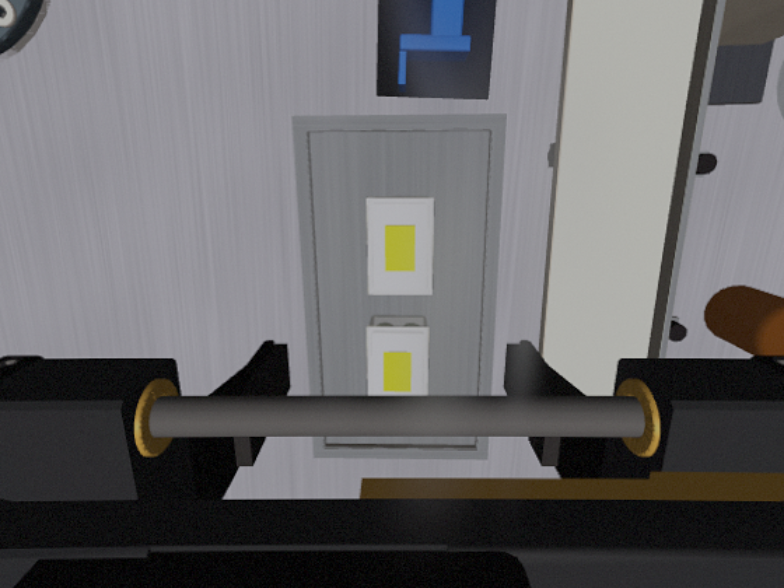

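View pics/f_side.png

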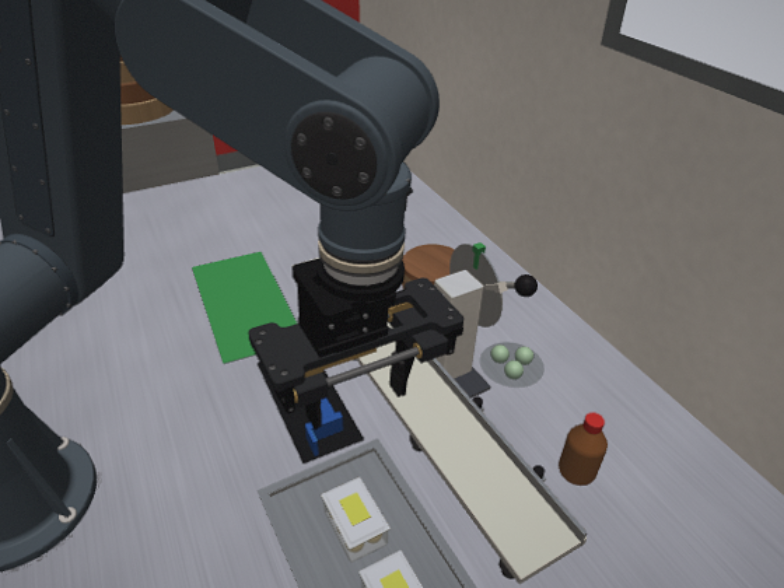

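View pics/f_scene.png

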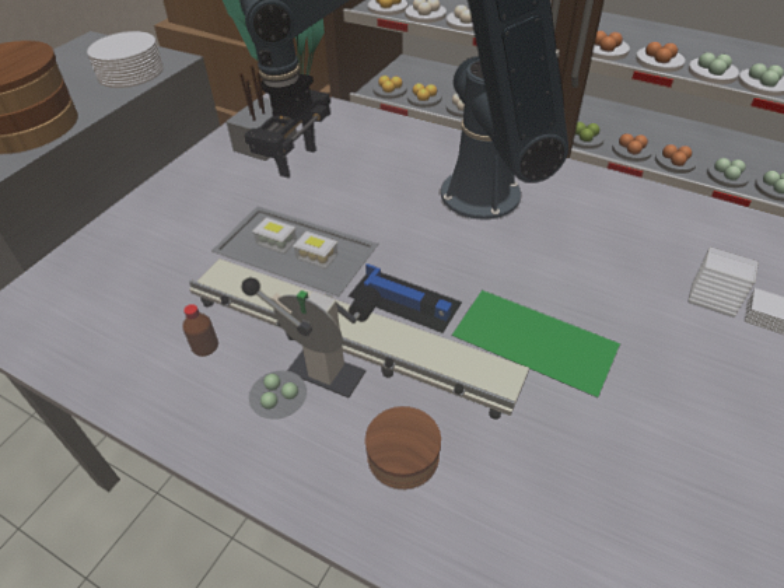

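Run:
```python
from h import *
import pickle
f=pickle.load(open("first.pkl","rb")); print(type(f), f.keys() if isinstance(f,dict) else len(f))
obs=[];P={}
for n in("scene","side"):
    p=cams.camera(n);P[n]=p
    im=p["img"].astype(int)
    x0,y0=( (251,287) if n=="scene" else (526,285)); x0/=1.4;y0/=1.4
    m=np.zeros(im.shape[:2],bool);a,b=int(y0),int(x0);m[a-12:a+13,b-12:b+13]=True
    m&=im.sum(2)<150; ys,xs=np.nonzero(m); uv=[(xs.min()+xs.max())/2,(ys.min()+ys.max())/2];print(n,xs.min(),xs.max(),ys.min(),ys.max());obs.append(ray(p,uv))
k=tri(obs);print("knob press",w2p(k)); 
q=w2p(k)[0];print("angle",1-np.arctan2(-q[1],q[2]-.1735))
a=cv2.resize(P["side"]["img"][330:,170:320,::-1],None,fx=5,fy=5,interpolation=cv2.INTER_CUBIC);b=cv2.resize(P["scene"]["img"][140:230,145:275,::-1],None,fx=5,fy=5,interpolation=cv2.INTER_CUBIC)
cv2.imwrite("pics/z1.png",a);cv2.imwrite("pics/z2.png",b)
```

```text
<class 'dict'> dict_keys(['scene', 'side'])
scene 174 184 201 209
side 367 383 196 211
knob press [[ 0.09061974 -0.09409252  0.2341925 ]]
angle 0.002077124811904252
```

View pics/z1.png

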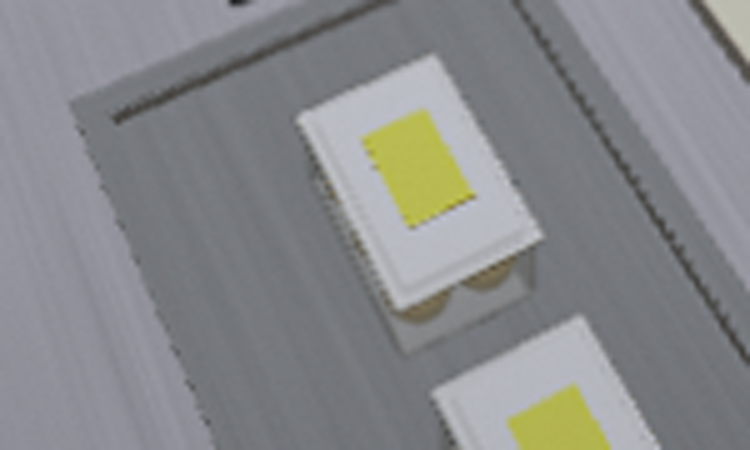

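View pics/z2.png

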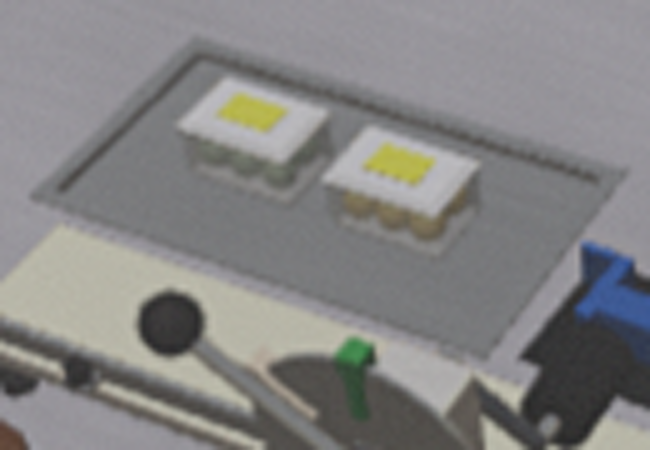

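Lever angle measures about 0.00, both boxes stand upright on the tray floor with shut lids, and the stick is on the mat. Handing in.

Run:
```python
from rig import robot
print(robot.hand_in())
```

```text
the job is handed in; nothing more can be done
None
```

I finished the job and handed it in at about 66 s of the 210 s. Only two boxes were there, the green-dumpling one and the brown-dumpling one. I set the lever to the green mark, fed both under the roller with the push stick, laid the stick on its mat, raised the roller, and stood both boxes in the display tray.

- **On the way:** the rear box was knocked about 27 mm off the fence mid-feed, and I straightened it with the stick before going on.
- **Lever:** the knob position from two cameras puts it at about 0.002 rad, so the roller is fully raised.
- **Boxes:** both stand upright on the tray floor, end to end along its length with a gap of about 25–30 mm. In the pictures the lids look shut; I judged this by eye and did not measure lid depth.
- **Everything else:** the stick lies flat on its mat, the arm is clear of everything, and I saw no change in the steamer, sauce bottle or saucer, though I did not measure their positions against the first pictures.

No check failed or disagreed.

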